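Clear the goldsmith's filing board

TASK

Clear the filing board: first put the draw plates away, each slid fully home into a lane of its own in their case. Only then sweep every silver offcut off the board into its catch tray with the scraper block, not with the fingers, and stand the block upright in its own tray again. Leave the other things on the bench where they are.

Things in the scene. Friction and masses are not known exactly. Their poses are not given: they have to be found in the camera images.
- board: Fixed dark wooden filing board, 220 mm (x) by 300 mm (y), top 28 mm above the bench; origin under its centre. Rims 6 mm wide, 5 mm high on its near (-x) edge and both sides (inner faces x = -104, y = +-144 mm). No rim at the far edge (x = +110 mm), where its catch tray lies.
- tray (a point): Centre of the floor of the open steel catch tray, which is fixed along the board's far edge: board x from 110 to 180 mm, y +-148 mm, floor 4 mm and walls 20 mm above the bench. Same axes as the board.
- case: Fixed wooden case, 125 mm (x) by 146 mm (y) by 22 mm high; origin under its centre; open at its near end, +x points in. Four lanes along x at y = +-17.5 and +-52.5 mm, each 29 mm wide, 11 mm high under two wooden bridges, dark floor 6 mm above the bench. Back stop at x = +56 mm. A plate fully home has its centre at x = -8 mm; its tail stands 25 mm out.
- mouth (a point): Middle of the case's mouth, on the floor, at case x = -48 mm, where the 6 mm walls between the lanes begin with round noses (near bridge from -45 mm). In front of it the floor runs on as a flat sill to case x = -62 mm. A plate may go in any lane, either end first.
- stand: Fixed shallow wooden tray in which the scraper block stands, outside 136 mm (x) by 66 mm (y) by 12 mm high, walls 5 mm, inner floor 5 mm above the bench; origin at the centre of its underside.
- scraper: Loose scraper block of wood with a rubber sole, 150 g: foot 30 mm (x) by 100 mm (y) by 28 mm high, and on it a grip rib 20 mm (x) by 64 mm (y), from 28 to 62 mm above the sole; origin at the centre of the sole, z up. It starts upright in the stand, its long way (y) along the stand's x.
- plate1: Steel draw plate (two rows of small graded holes; about 0.2 kg), 130 mm (x) by 26 mm (y) by 8 mm thick; origin at the centre of its underside. Starts lying flat on the board, lengthwise roughly along the board's x. Three or four of the plates are present; None at the start if absent.
- plate2: Steel draw plate (two rows of small graded holes; about 0.2 kg), 130 mm (x) by 26 mm (y) by 8 mm thick; origin at the centre of its underside. Starts lying flat on the board, lengthwise roughly along the board's x. Three or four of the plates are present; None at the start if absent.
- plate3: Steel draw plate (two rows of small graded holes; about 0.2 kg), 130 mm (x) by 26 mm (y) by 8 mm thick; origin at the centre of its underside. Starts lying flat on the board, lengthwise roughly along the board's x. Three or four of the plates are present; None at the start if absent.
- plate4: Steel draw plate (two rows of small graded holes; about 0.2 kg), 130 mm (x) by 26 mm (y) by 8 mm thick; origin at the centre of its underside. Starts lying flat on the bench on the +y side of the case, lengthwise roughly along x. Three or four of the plates are present; None at the start if absent.
- offcut1: Loose silver offcut, a chip of 18 by 12 mm, 7 mm thick, 13 g; origin at the centre of its underside (it may turn over). Starts lying on the board. Four to seven are present; None at the start if absent.
- offcut2: Loose silver offcut, a chip of 15 by 12 mm, 8 mm thick, 13 g; origin at the centre of its underside (it may turn over). Starts lying on the board. Four to seven are present; None at the start if absent.
- offcut3: Loose silver offcut, a chip of 19 by 11 mm, 6 mm thick, 13 g; origin at the centre of its underside (it may turn over). Starts lying on the board. Four to seven are present; None at the start if absent.
- offcut4: Loose silver offcut, a chip of 16 by 13 mm, 7 mm thick, 13 g; origin at the centre of its underside (it may turn over). Starts lying on the board. Four to seven are present; None at the start if absent.
- offcut5: Loose silver offcut, a chip of 14 by 12 mm, 7 mm thick, 13 g; origin at the centre of its underside (it may turn over). Starts lying on the board. Four to seven are present; None at the start if absent.
- offcut6: Loose silver offcut, a chip of 18 by 11 mm, 8 mm thick, 13 g; origin at the centre of its underside (it may turn over). Starts lying on the board. Four to seven are present; None at the start if absent.
- offcut7: Loose silver offcut, a chip of 16 by 12 mm, 6 mm thick, 13 g; origin at the centre of its underside (it may turn over). Starts lying on the board. Four to seven are present; None at the start if absent.
- ring_sizer: Bystander: stepped brass ring stand, 90 mm across, 110 mm high; origin under its centre.
- jar: Bystander: small amber glass jar, 38 mm across, 55 mm high; origin under its centre.
- loupe: Bystander: black loupe, a cylinder 30 mm across and 28 mm high; origin under its centre.
- signet: Bystander: silver ring, 24 mm across, 6 mm high; origin under its centre.
- pliers: Bystander: pliers with orange handles, 145 mm long, lying flat; origin near the middle.
- ring_clamp: Bystander: wooden ring clamp, 120 by 24 by 22 mm, lying flat; origin under its centre.

How it is judged:
By the outcome, as a careful person would: the job done as asked, in the order asked, and still so for the second after the job is handed in, with the robot touching nothing.
Of plate1, plate2, plate3, plate4 only 3 to 4 are there at a start; the rules pass over those that are not, and their reading is None.
Of offcut1, offcut2, offcut3, offcut4, offcut5, offcut6, offcut7 only 4 to 7 are there at a start; the rules pass over those that are not, and their reading is None.
At some moment in a run one of plate1, plate2, plate3, plate4, offcut1, offcut2, offcut3, offcut4, offcut5, offcut6 may be knocked a few centimetres aside while the robot is not near it.
Once in a run the grip may slacken for a moment while it holds something.
It also fails if it takes over 210 s, if anything falls off the work surface, if the arm or the gripper's body presses on something with over 40 N, if the wrist force passes 120 N, or if a joint passes its speed limit or range.

ROBOT

A 6-joint arm with a two-finger parallel gripper is mounted at the origin on the work surface. World frame = base frame: x ahead of the robot, y to its left, z up, the work surface at z = 0. Lengths are in m, angles in degrees, forces in N, time in s.
With the tool pointing down it reaches from about 0.375 to 0.9 m from the base axis. Payload 3.1 kg.
Tool frame: the origin (TCP) lies midway between the tips of the shut fingers; the grasp point (between the pads) lies 19 mm behind it; x points along the fingers, y is the direction in which the jaws open and shut, and the axes are right-handed (so a half turn about x gives the same grasp; the last joint's range is limited). The gripper opens to 87 mm and grips with 3 to 60 N. Pads are 19 mm wide; open, the fingers measure 117 mm over their backs; the gripper's body (75 mm by 190 mm) begins 51 mm behind the grasp point.
Start: joints at [-78.982, 30.224, 82.088, -0, 67.689, -10.227], TCP at [0.226, -0.582, 0.194] pointing down, gripper open.
Joint ranges: [-176.69, 176.69], [-43.24, 126.21], [12.49, 139.97], [-82, 262], [0, 151.66], [-163.58, 163.58]. Speed limits (degrees/s): [159.86, 159.86, 180, 180, 180, 180].

INTERFACE

Orientations are given as a 3x3 rotation matrix whose columns are the frame's x, y, z axes.
In Python, from rig import bot gives the robot as it stands.
- The arm moves only by the tool play_rows, never from a script. Its argument "motion" is a list of rows, each a list of 3 entries, a list of its own where there are three numbers: the shift along the tool's x, y, z in mm, then the turn, a rotation vector about the tool's x, y, z in degrees, then the opening, from 0 (shut) to 1 (fully open). A call has 1 to 8 rows; each row is the pose to reach, as a shift and turn from the pose commanded when the call began, along the tool's axes at that moment; what a row does not reach only later rows make up. A row lasts 1/10 s, in which the tool goes at most 50 mm and 8.59 degrees, less where a joint would pass 70% of its speed; a pose out of reach is approached as far as the arm can. A call with a gripper value outside its range is refused whole. The fingers move at their own pace and stop on an object; the grip force is fixed at half the most. Time passes only in rows, so rows that repeat a pose let the fingers close. It gives the time, the measured TCP pose, the force and the opening at its end, in the units of the state.
- bot.read_state(): the state, without advancing time (a new reading comes with each control period).
- bot.capture(name): name is "scene" or "top" or "wrist"; returns a dict with "img" (384x512x3 uint8, blue, green, red), "mtx" (3x3 intrinsics, pixels), "rvec" (rotation vector, rad) and "tvec" (3), from world to camera coordinates, as OpenCV has them. Camera axes: x right, y down, z forward; pixel columns grow to the right and rows downward; lengths in m; the calibration is good to about 2 mm. A picture is of the moment at which its call begins. There is no depth.
- bot.hand_in(): hands the job in, once; it reports no verdict.
The state is a dict: "time_s": time; "joint_positions": joint angles; "qvel": joint speeds; "tau": joint torques, N m; "position": TCP position; "tcp_rot": TCP orientation; "force": force on the tool from outside, world axes, zero at the start; "moment": the same for the moment, N m; "opening": opening from 0.0 (shut) to 1.0 (fully open).
Only numpy, scipy, OpenCV 4.12 (cv2) and the standard library are available. Lean on these libraries where they do the work, as an engineer would, in place of code of your own. Each camera call takes 0.05 s, during which the arm holds its last target.

## Working session

There is one attempt and no reset: what is moved stays moved. The work goes in short steps, Python scripts to look and compute and a tool call to move; the robot and the scene stay as the last step left them, time stands still between calls to the robot, and variables do not carry over. Pictures are saved under pics/ and viewed, and the job is handed in when it is done.

Besides the shell and the picture viewer there is one more tool, called after "Request:" by a JSON object that holds its "method" and its "body", one argument or row to a line. play_rows: Moves the arm, as the interface text tells. Its arguments: {"type":"object","properties":{"motion":{"type":"array"}},"required":["motion"]}

```bash
ls -la; mkdir -p pics
python3 - <<'E'
from rig import bot
import cv2
s=bot.read_state()
print(s)
for n in ["scene","top","wrist"]:
    c=bot.capture(n); cv2.imwrite(f"pics/{n}0.png",c["img"]); print(n,c["mtx"].tolist(),c["rvec"],c["tvec"])
E
```

```text
total 12
drwxr-xr-x  3 agent agent 4096 Dec  7 15:54 .
drwxr-xr-x 23 root  root  4096 Dec  7 15:54 ..
drwxr-xr-x  2 agent agent 4096 Dec  7 15:54 pics
{'time_s': 0.0, 'joint_positions': array([-7.89819701e+01,  3.02795349e+01,  8.21582725e+01, -2.41797722e-03,
        6.76875960e+01, -1.02276191e+01]), 'qvel': array([-0.05990979, -0.01300034, -0.00031828,  0.01233861,  0.04160702,
        0.08834433]), 'tau': array([-9.14145476e-04, -4.40045786e+01, -1.76592797e+01,  6.34071068e-02,
        5.82780212e-02, -1.70462590e-04]), 'position': array([ 0.22633447, -0.58171174,  0.19275513]), 'tcp_rot': array([[-4.56622047e-04,  3.62381741e-01, -9.32029648e-01],
       [ 2.14089461e-03, -9.32027255e-01, -3.62381860e-01],
       [-9.99997604e-01, -2.16084880e-03, -3.50236925e-04]]), 'force': array([-0.53542019,  0.54199801, -0.10762942]), 'moment': array([ 0.01657201, -0.03628258,  0.00011817]), 'opening': 1.0027374098265465}
scene [[412.3131163118885, 0.0, 254.8084067358121], [0.0, 412.3131163118885, 189.68549422931397], [0.0, 0.0, 1.0]] [ 1.14736954  2.27224317 -1.05363118] [ 0.25962101 -0.25744683  1.60868377]
top [[359.1480044666818, 0.0, 263.5275504620849], [0.0, 359.1480044666818, 191.20850009585627], [0.0, 0.0, 1.0]] [ 2.15278762 -2.19141462  0.05699763] [0.10174052 0.57714574 1.15954254]
wrist [[321.8517180098905, 0.0, 258.32017227734457], [0.0, 321.8517180098905, 186.93346436087677], [0.0, 0.0, 1.0]] [-2.42239461  1.65561386  0.20619956] [-0.62386643 -0.0296151   0.3904011 ]
```

View pics/scene0.png

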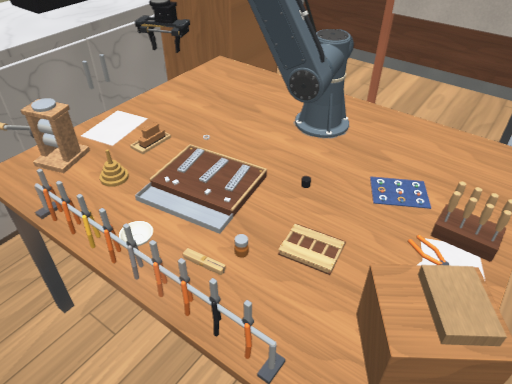

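View pics/top0.png

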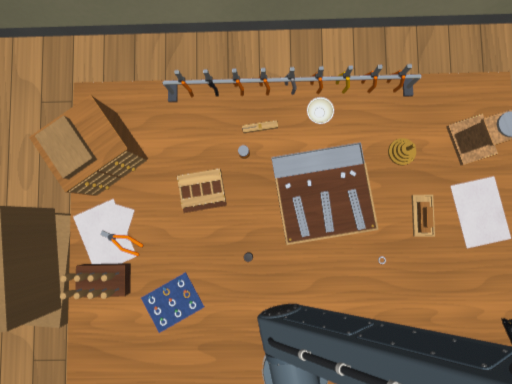

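View pics/wrist0.png

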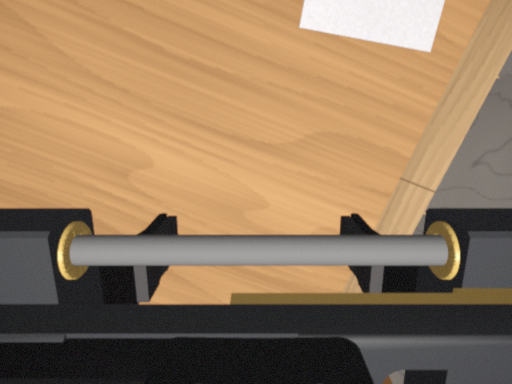

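The pictures show three plates lying on the board, at about (297,217), (327,212) and (357,210) in the top view. At least four offcuts sit near its far edge. The case is at (202,190) with its mouth towards the robot, and the stand is at (424,216). I'll zoom in to measure them.

```bash
cat > h.py <<'E'
import numpy as np, cv2
from rig import bot
def cam(n):
    c=bot.capture(n); R=cv2.Rodrigues(np.array(c["rvec"],float))[0]; c["R"]=R; c["t"]=np.array(c["tvec"],float).reshape(3); c["K"]=np.array(c["mtx"]); return c
def unproj(c,uv,z):
    uv=np.atleast_2d(np.array(uv,float))
    C=-c["R"].T@c["t"]
    d=np.c_[uv,np.ones(len(uv))]@np.linalg.inv(c["K"]).T@c["R"]
    s=(z-C[2])/d[:,2]
    return C+d*s[:,None]
def proj(c,P):
    P=np.atleast_2d(np.array(P,float)); q=(P@c["R"].T+c["t"])@c["K"].T
    return q[:,:2]/q[:,2:]
def crop(c,x0,y0,x1,y1,f,name):
    im=cv2.resize(c["img"][y0:y1,x0:x1],None,fx=f,fy=f,interpolation=cv2.INTER_CUBIC)
    cv2.imwrite(name,im)
E
python3 - <<'E'
from h import *
c=cam("top"); np.set_printoptions(precision=4,suppress=True)
print("cam",-c["R"].T@c["t"])
crop(c,265,135,445,250,4.4,"pics/t1.png")
crop(c,165,135,265,275,4.2,"pics/t2.png")
c=cam("scene"); crop(c,125,115,285,235,5,"pics/s1.png")
crop(c,215,165,365,285,5,"pics/s2.png")
E
```

```text
cam [0.4899 0.0655 1.2015]
```

View pics/t1.png

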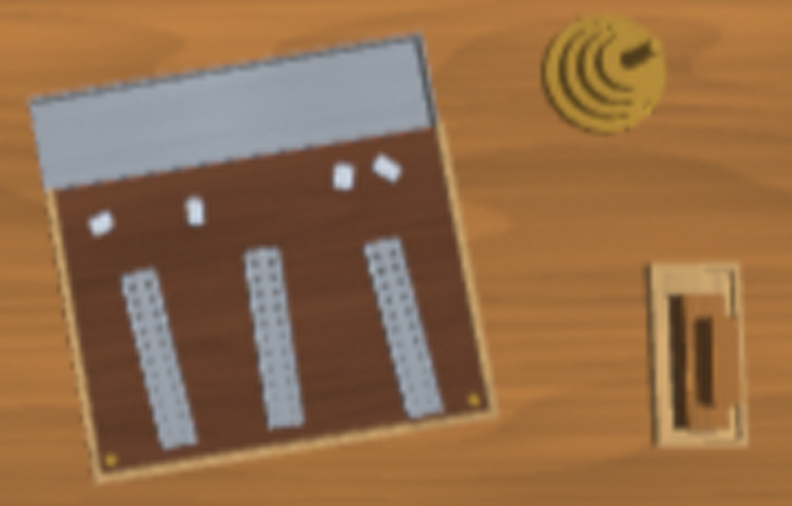

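View pics/t2.png

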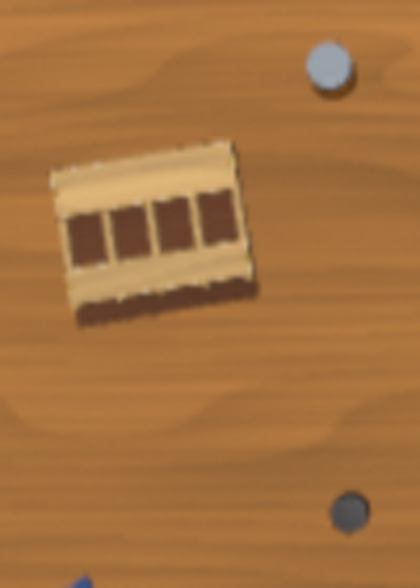

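View pics/s1.png

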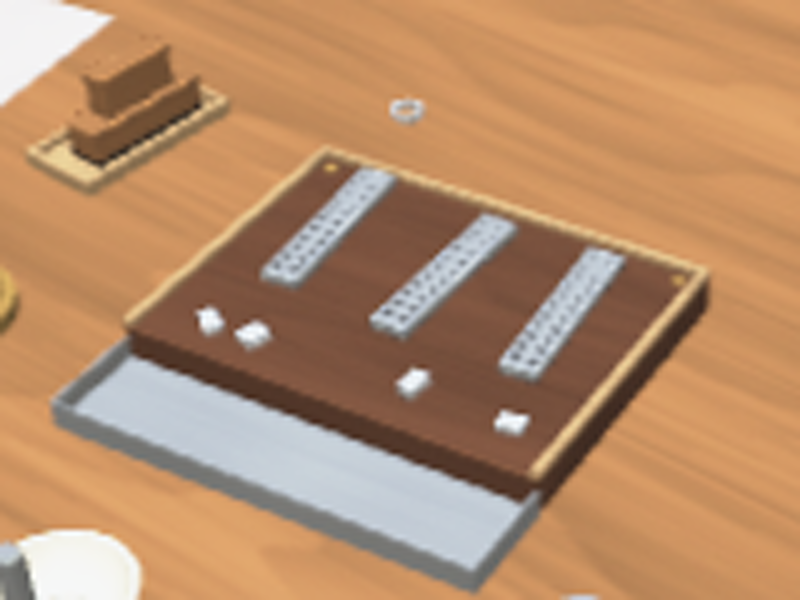

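View pics/s2.png

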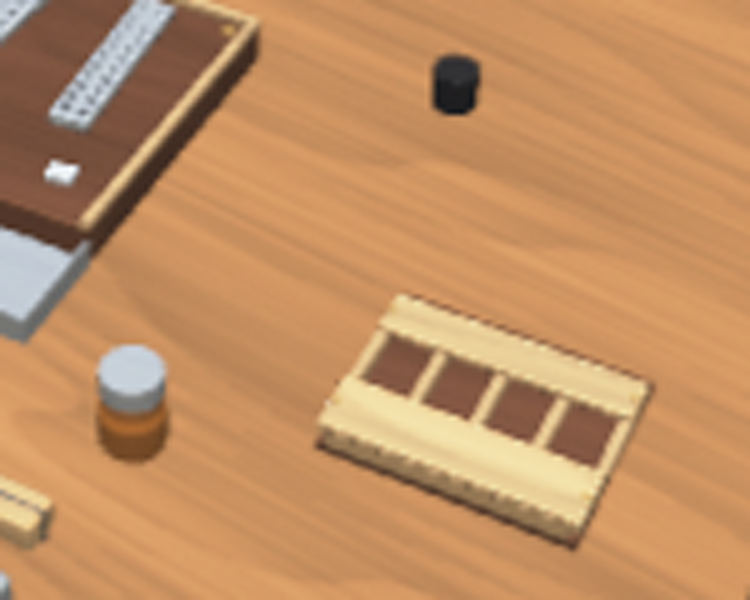

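```bash
cat >> h.py <<'E'
from scipy.optimize import least_squares
def fitpose(obs, nominal=None):
    """obs: list of (cam, uv, localxyz) -> x,y,yaw(deg)"""
    def f(p):
        c,s=np.cos(p[2]),np.sin(p[2]); r=[]
        for cm,uv,l in obs:
            P=[p[0]+c*l[0]-s*l[1],p[1]+s*l[0]+c*l[1],l[2]]
            r+=list(proj(cm,P)[0]-np.array(uv))
        return r
    best=None
    for y0 in (0,1.57,3.14,-1.57):
        g=least_squares(f,[0.55,0,y0])
        if best is None or g.cost<best.cost: best=g
    return [*best.x[:2],np.degrees(best.x[2])],np.sqrt(2*best.cost/len(obs))
def cc(x,y,f,x0,y0): return ((x+.5)/f-.5+x0,(y+.5)/f-.5+y0)
E
python3 - <<'E'
from h import *
np.set_printoptions(precision=4,suppress=True)
c=cam("top")
T=lambda x,y:cc(x,y,4.4,265,135); U=lambda x,y:cc(x,y,4.2,165,135)
A=.001
def go(n,pts,F):
    print(n,fitpose([(c,F(*p),np.array(l)*A) for p,l in pts]))
go("board",[((98,481),(-110,150,33)),((495,412),(-110,-150,33)),((435,127),(110,-150,33)),((48,188),(110,150,33)),((30,102),(180,148,20)),((421,35),(180,-148,20))],T)
for n,q in dict(A=[(122,276),(155,268),(197,442),(164,449)],B=[(246,252),(279,247),(303,423),(270,430)],C=[(366,245),(398,237),(443,410),(410,419)]).items():
    go(n,list(zip(q,[(65,13,36),(65,-13,36),(-65,-13,36),(-65,13,36)])),T)
go("case",[((50,175),(62.5,73,22)),((232,141),(62.5,-73,22)),((71,303),(-45,73,22)),((254,277),(-45,-73,22)),((80,325),(-62,73,6)),((258,295),(-62,-73,6))],U)
go("stand",[((650,263),(68,33,12)),((740,262),(68,-33,12)),((747,446),(-68,-33,12)),((655,447),(-68,33,12))],T)
go("rib",[((695,316),(32,10,67)),((712,316),(32,-10,67)),((713,406),(-32,-10,67)),((697,406),(-32,10,67))],T)
for p in [(101,223),(195,212),(344,177),(387,167)]: print("off",unproj(c,T(*p),.0355))
E
```

```text
board ([np.float64(0.5354536122850108), np.float64(-0.1099996157448558), np.float64(8.550485699135674)], np.float64(1.238160005739698))
A ([np.float64(0.49511009075229134), np.float64(-0.02803200042091564), np.float64(12.207624506110756)], np.float64(0.20986491071390334))
B ([np.float64(0.5088602691808434), np.float64(-0.11261828406658073), np.float64(6.117703543209723)], np.float64(0.3521106837334298))
C ([np.float64(0.5147140605602107), np.float64(-0.20749985118419276), np.float64(12.3634857153597)], np.float64(0.25977074272219214))
case ([np.float64(0.5859010042154866), np.float64(0.2979455378320076), np.float64(8.555866232664505)], np.float64(0.5882255019464071))
stand ([np.float64(0.49157053106562537), np.float64(-0.429603361759142), np.float64(-0.8775148585082203)], np.float64(0.21519169218654335))
rib ([np.float64(0.486617442035462), np.float64(-0.41088283080438537), np.float64(-1.8114559931120362)], np.float64(1.3681246516647283))
off [[0.5957 0.0126 0.0355]]
off [[ 0.6026 -0.057   0.0355]]
off [[ 0.6265 -0.1674  0.0355]]
off [[ 0.6333 -0.1993  0.0355]]
```

Three plates and exactly four offcuts are present, with no plate4. I'll locate the wrist camera relative to the tool and write a helper that turns a target pose into row numbers.

```bash
cat >> h.py <<'E'
from scipy.spatial.transform import Rotation as Ro
def Rdown(ang):
    """tool x down, tool y at world angle ang(deg)"""
    a=np.radians(ang); x=np.array([0,0,-1.]); y=np.array([np.cos(a),np.sin(a),0]); return np.c_[x,y,np.cross(x,y)]
def plan(pos,ang,frm=None):
    s=bot.read_state(); R=s["tcp_rot"]; p=s["position"]
    if frm is not None: p,R=np.array(frm[0]),Rdown(frm[1])
    d=R.T@(np.array(pos)-p)*1000; rv=np.degrees(Ro.from_matrix(R.T@Rdown(ang)).as_rotvec())
    print("shift",d.round(1).tolist(),"turn",rv.round(2).tolist(),"dist",round(np.linalg.norm(d)),"rot",round(np.linalg.norm(rv),1))
def st():
    s=bot.read_state(); print("t",round(s["time_s"],2),"pos",s["position"].round(4),"yang",round(np.degrees(np.arctan2(s["tcp_rot"][1,1],s["tcp_rot"][0,1])),2),"down",s["tcp_rot"][:,0].round(4),"F",s["force"].round(1),"op",round(s["opening"],3),"q",s["joint_positions"].round(1))
E
python3 - <<'E'
from h import *
np.set_printoptions(precision=4,suppress=True)
s=bot.read_state();c=cam("wrist")
C=-c["R"].T@c["t"]; print("cam in tool",s["tcp_rot"].T@(C-s["position"])); print("cam axes in tool",s["tcp_rot"].T@c["R"].T)
st()
plan([0.44,-0.115,0.30],-81.45)
# board centre to offcut local
b=np.array([.5355,-.11]);a=np.radians(8.55);R=np.array([[np.cos(a),-np.sin(a)],[np.sin(a),np.cos(a)]])
for o in [[0.5957,0.0126],[0.6026,-0.057],[0.6265,-0.1674],[0.6333,-0.1993]]: print((R.T@(np.array(o)-b)*1000).round())
E
```

```text
cam in tool [-0.1916  0.0001 -0.066 ]
cam axes in tool [[ 0.0005 -0.2423  0.9702]
 [ 1.      0.0007 -0.0003]
 [-0.0006  0.9702  0.2423]]
t 0.35 pos [ 0.2265 -0.5823  0.1935] yang -68.75 down [-0.0001  0.0005 -1.    ] F [1.4 0.2 0.2] op 1.0 q [-79.   30.2  82.1  -0.   67.7 -10.2]
shift [-106.3, -358.2, -368.4] turn [12.7, -0.0, 0.03] dist 525 rot 12.7
[ 78. 112.]
[74. 42.]
[ 81. -70.]
[  83. -103.]
```

Request:
{"method": "play_rows", "body": {
  "motion": [
    [[-106, -358, -368], [12.7, 0, 0], 1],
    [[-106, -358, -368], [12.7, 0, 0], 1],
    [[-106, -358, -368], [12.7, 0, 0], 1],
    [[-106, -358, -368], [12.7, 0, 0], 1],
    [[-106, -358, -368], [12.7, 0, 0], 1],
    [[-106, -358, -368], [12.7, 0, 0], 1],
    [[-106, -358, -368], [12.7, 0, 0], 1],
    [[-106, -358, -368], [12.7, 0, 0], 1]
  ]
}}

```text
time_s: 1.15
position: [0.3897, -0.2243, 0.2753]
tcp_rot: [[0.001, 0.148, -0.989], [-0.0, -0.989, -0.148], [-1.0, 0.001, -0.001]]
force: [0.2, -0.3, -0.5]
opening: 1.001
```

```bash
python3 -c "
from h import *
st(); plan([0.44,-0.115,0.30],-81.45)"
```

```text
t 1.15 pos [ 0.3897 -0.2243  0.2753] yang -81.49 down [ 7.e-04 -5.e-04 -1.e+00] F [ 0.2 -0.3 -0.5] op 1.001 q [-44.2  10.5  99.7   0.   69.7  37.3]
shift [-24.7, -100.7, -65.9] turn [-0.04, -0.04, -0.03] dist 123 rot 0.1
```

Request:
{"method": "play_rows", "body": {
  "motion": [
    [[-25, -101, -66], [0, 0, 0], 1],
    [[-25, -101, -66], [0, 0, 0], 1],
    [[-25, -101, -66], [0, 0, 0], 1],
    [[-25, -101, -66], [0, 0, 0], 1],
    [[-25, -101, -66], [0, 0, 0], 1]
  ]
}}

```text
time_s: 1.65
position: [0.4394, -0.1164, 0.2997]
tcp_rot: [[-0.0, 0.15, -0.989], [-0.001, -0.989, -0.15], [-1.0, 0.001, 0.0]]
force: [1.0, -0.3, 0.6]
opening: 0.997
```

```bash
python3 -c "
from h import *
st(); c=cam('wrist'); cv2.imwrite('pics/w1.png',cv2.resize(c['img'],(800,600),interpolation=cv2.INTER_CUBIC))"
```

```text
t 1.65 pos [ 0.4394 -0.1164  0.2997] yang -81.36 down [-0.e+00 -8.e-04 -1.e+00] F [ 1.  -0.3  0.6] op 0.997 q [-28.9   9.5  96.9  -0.   73.6  52.4]
```

View pics/w1.png

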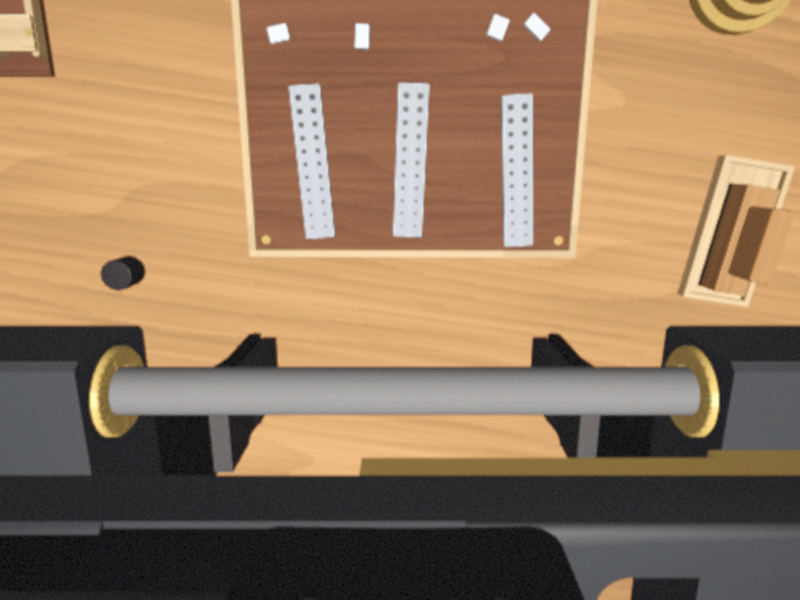

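```bash
cat >> h.py <<'E'
def blobs(c,z,amin,amax,smax=70,vmin=110):
    """low-saturation blobs -> list of (centre xy, long mm, short mm, long-axis angle) on plane z"""
    hsv=cv2.cvtColor(c["img"],cv2.COLOR_BGR2HSV)
    m=((hsv[...,1]<smax)&(hsv[...,2]>vmin)).astype(np.uint8)
    m=cv2.morphologyEx(m,cv2.MORPH_CLOSE,np.ones((5,5),np.uint8))
    out=[]
    for k in cv2.findContours(m,cv2.RETR_EXTERNAL,cv2.CHAIN_APPROX_NONE)[0]:
        if not amin<cv2.contourArea(k)<amax: continue
        P=unproj(c,k.reshape(-1,2),z)[:,:2]*1000
        (x,y),(w,h),a=cv2.minAreaRect(P.astype(np.float32))
        if w<h: a+=90; w,h=h,w
        a=(a+90)%180-90
        uv=k.reshape(-1,2).mean(0).round()
        out.append((x.__round__(1),y.__round__(1),round(w,1),round(h,1),round(a,1),uv.tolist()))
    return out
E
python3 - <<'E'
from h import *
c=cam("wrist")
for b in blobs(c,.036,40,4000): print(b)
F=lambda x,y:cc(x,y,1.5625,0,0)
A=.001
for n,q in dict(A=[(289,87),(319,84),(334,236),(305,239)],B=[(398,83),(429,84),(422,237),(393,236)],C=[(502,95),(532,95),(533,245),(504,246)]).items():
    print(n,fitpose([(c,F(*p),np.array(l)*A) for p,l in zip(q,[(65,13,36),(65,-13,36),(-65,-13,36),(-65,13,36)])]))
print("board",fitpose([(c,F(*p),np.array(l)*A) for p,l in [((249,255),(-110,150,33)),((575,256),(-110,-150,33)),((257,247),(-104,144,33)),((568,247),(-104,-144,33)),((232,0),(110,150,33))]][:4]))
c=cam("top")
for b in blobs(c,.036,10,4000): print(b)
E
```

```text
(165.0, -403.1, 177.9, 17.5, -81.4, [404.0, 342.0])
(514.9, -206.2, 131.3, 28.2, 12.4, [331.0, 108.0])
(495.2, -26.6, 131.4, 28.2, 12.4, [199.0, 102.0])
(509.3, -111.3, 131.4, 27.9, 6.5, [262.0, 101.0])
(603.1, -56.5, 20.2, 12.9, 7.2, [231.0, 22.0])
(595.0, 12.7, 18.0, 14.4, -69.7, [177.0, 21.0])
(626.7, -166.0, 18.6, 15.1, -11.3, [318.0, 17.0])
(631.9, -197.5, 20.7, 12.6, 58.0, [343.0, 16.0])
A ([np.float64(0.4942940214238855), np.float64(-0.027134272051752784), np.float64(12.139940759153312)], np.float64(0.4990227744111453))
B ([np.float64(0.5084336517565163), np.float64(-0.11221659314677929), np.float64(6.4565666259254595)], np.float64(0.15180098543960338))
C ([np.float64(0.5139170877287312), np.float64(-0.20701088662189032), np.float64(12.22425503475242)], np.float64(0.6509514659667562))
board ([np.float64(0.5365853305546364), np.float64(-0.11018686664606303), np.float64(8.487237808193042)], np.float64(0.8999831623585625))
(-15.7, -4.2, 48.5, 12.1, -75.7, [297.0, 380.0])
(78.8, 22.3, 180.6, 77.0, -68.0, [287.0, 349.0])
(197.7, 446.0, 38.6, 30.0, -59.1, [154.0, 313.0])
(187.6, 367
[... 912 characters left out ...]
 88.5, [237.0, 80.0])
(950.4, -9.7, 166.1, 13.7, 88.5, [292.0, 79.0])
(950.3, -145.7, 72.7, 13.6, 88.5, [332.0, 78.0])
(951.3, -238.2, 72.5, 13.6, 88.5, [360.0, 77.0])
(950.2, -409.0, 46.0, 13.6, 88.5, [413.0, 76.0])
(952.2, -330.2, 72.2, 13.6, 88.5, [388.0, 77.0])
(986.4, 376.7, 16.9, 10.4, 88.5, [176.0, 72.0])
(987.3, 280.5, 13.6, 10.3, 88.5, [205.0, 71.0])
(985.5, 86.0, 13.5, 10.3, 88.5, [263.0, 70.0])
(986.4, 183.1, 13.8, 13.4, -0.6, [234.0, 70.0])
(986.4, -10.7, 13.4, 10.3, 88.5, [292.0, 69.0])
(987.2, -107.1, 13.3, 10.3, 88.5, [321.0, 68.0])
(986.3, -203.2, 13.7, 13.2, -1.5, [350.0, 67.0])
(986.2, -397.6, 13.3, 10.2, 88.4, [409.0, 65.0])
(987.1, -302.2, 13.8, 13.2, -2.3, [380.0, 66.0])
```

```bash
python3 -c "
from h import *
plan([0.456,-0.0355,0.10],-77.7)
plan([0.456,-0.0355,0.030],-77.7)"
```

```text
shift [199.2, -78.5, -29.1] turn [-3.85, 0.05, 0.01] dist 216 rot 3.9
shift [269.2, -78.5, -29.2] turn [-3.85, 0.05, 0.01] dist 282 rot 3.9
```

Request:
{"method": "play_rows", "body": {
  "motion": [
    [[40, -20, -8], [-3.7, 0, 0], 0.6],
    [[80, -45, -18], [-3.7, 0, 0], 0.6],
    [[120, -78.5, -29], [-3.7, 0, 0], 0.6],
    [[160, -78.5, -29], [-3.7, 0, 0], 0.6],
    [[199, -78.5, -29], [-3.7, 0, 0], 0.6],
    [[199, -78.5, -29], [-3.7, 0, 0], 0.6],
    [[199, -78.5, -29], [-3.7, 0, 0], 0.6]
  ]
}}

```text
time_s: 2.5
position: [0.4563, -0.0354, 0.1005]
tcp_rot: [[-0.002, 0.21, -0.978], [0.0, -0.978, -0.21], [-1.0, -0.001, 0.002]]
force: [-0.5, 0.0, -0.0]
opening: 0.604
```

```bash
python3 -c "
from h import *
st(); plan([0.456,-0.0355,0.030],-77.7);c=cam('wrist'); cv2.imwrite('pics/w2.png',cv2.resize(c['img'],(800,600),interpolation=cv2.INTER_CUBIC))
print([b for b in blobs(c,.036,500,9000)])"
```

```text
t 2.5 pos [ 0.4563 -0.0354  0.1005] yang -77.86 down [-1.7e-03  5.0e-04 -1.0e+00] F [-0.5  0.  -0. ] op 0.604 q [-18.5  26.6 110.8  -0.   42.8  59.4]
shift [70.5, 0.0, 0.2] turn [-0.16, 0.09, 0.05] dist 70 rot 0.2
[(390.2, -49.5, 210.1, 54.6, -77.8, [258.0, 256.0]), (524.3, -203.4, 111.8, 32.0, 12.2, [483.0, 142.0]), (509.8, -110.8, 131.0, 28.1, 6.4, [366.0, 139.0]), (495.7, -26.4, 130.8, 26.9, 12.4, [258.0, 134.0])]
```

View pics/w2.png

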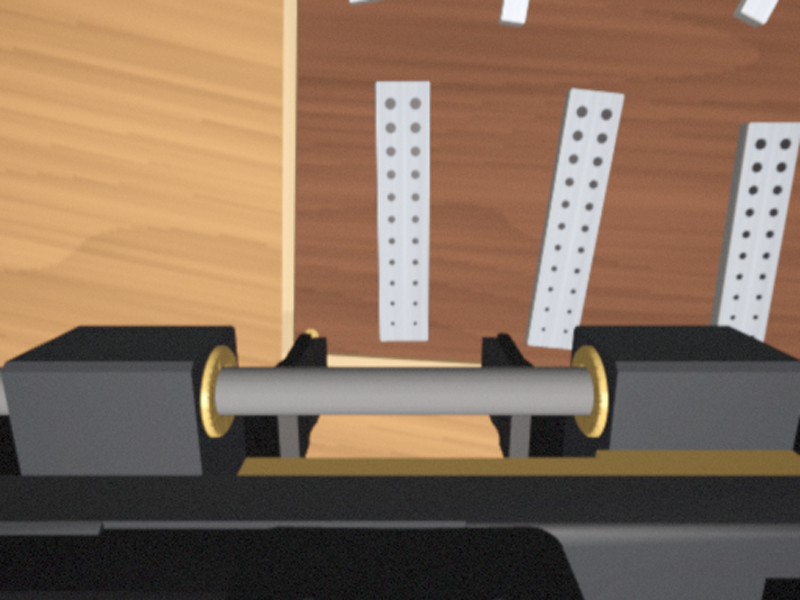

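Plate A is centred between the fingers, with its near end at (404,340). I'll go down and grip it.

Request:
{"method": "play_rows", "body": {
  "motion": [
    [[25, 0, 0], [0, 0, 0], 0.6],
    [[50, 0, 0], [0, 0, 0], 0.6],
    [[70.5, 0, 0], [0, 0, 0], 0.6],
    [[70.5, 0, 0], [0, 0, 0], 0.6],
    [[70.5, 0, 0], [0, 0, 0], 0.2],
    [[70.5, 0, 0], [0, 0, 0], 0.1],
    [[70.5, 0, 0], [0, 0, 0], 0.1],
    [[70.5, 0, 0], [0, 0, 0], 0.1]
  ]
}}

```text
time_s: 3.35
position: [0.4572, -0.0348, 0.0311]
tcp_rot: [[0.002, 0.212, -0.977], [-0.001, -0.977, -0.212], [-1.0, 0.001, -0.002]]
force: [0.3, -0.2, 0.2]
opening: 0.32
```

Request:
{"method": "play_rows", "body": {
  "motion": [
    [[1, 0, 0], [0, 0, 0], 0.1],
    [[1, 0, 0], [0, 0, 0], 0.1],
    [[1, 0, 0], [0, 0, 0], 0.1],
    [[-15, 0, 0], [0, 0, 0], 0.1],
    [[-35, 0, 0], [0, 0, 0], 0.1],
    [[-55, 0, 0], [0, 0, 0], 0.1],
    [[-55, 0, 0], [0, 0, 0], 0.1]
  ]
}}

```text
time_s: 4.05
position: [0.4581, -0.035, 0.0869]
tcp_rot: [[0.005, 0.212, -0.977], [-0.001, -0.977, -0.212], [-1.0, 0.002, -0.004]]
force: [0.4, 0.4, -0.0]
opening: 0.1
```

```bash
python3 -c "
from h import *
st(); c=cam('wrist'); cv2.imwrite('pics/w3.png',cv2.resize(c['img'],(800,600),interpolation=cv2.INTER_CUBIC))"
```

```text
t 4.05 pos [ 0.4581 -0.035   0.0869] yang -77.75 down [ 0.0045 -0.0015 -1.    ] F [ 0.4  0.4 -0. ] op 0.1 q [-18.3  28.1 111.4   0.   40.2  59.4]
```

View pics/w3.png

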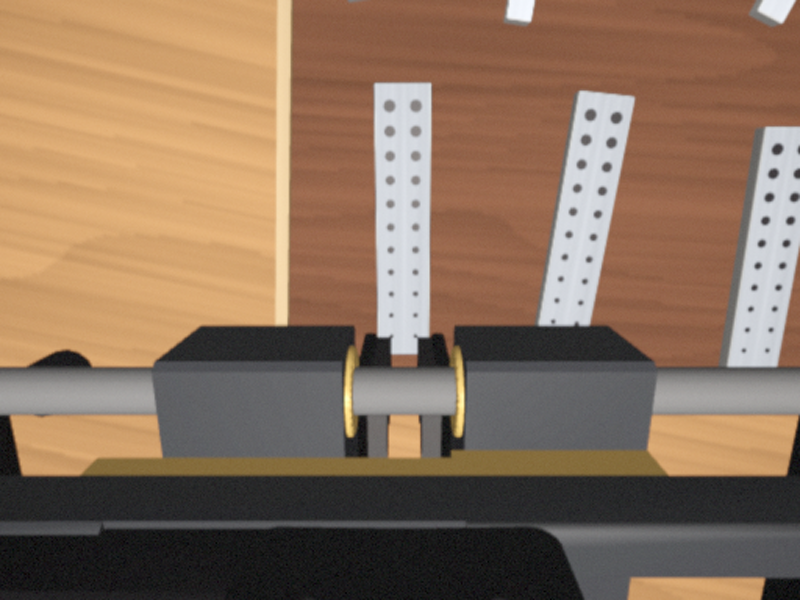

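The fingers shut to 0.1 without holding the plate, which lies where it was. I'll try again lower and check the opening before lifting.

```bash
python3 -c "
from h import *
c=cam('wrist')
print([b for b in blobs(c,.036,500,9000)])
plan([0.4563,-0.0354,0.029],-77.7)"
```

```text
[(373.3, 121.9, 82.3, 22.9, -77.7, [49.0, 252.0]), (397.1, -44.4, 60.6, 48.7, -77.7, [257.0, 263.0]), (505.9, -198.0, 145.4, 78.4, 11.6, [481.0, 188.0]), (518.3, -109.4, 112.8, 28.1, 6.4, [374.0, 132.0]), (495.2, -26.3, 130.2, 26.8, 12.4, [258.0, 137.0])]
shift [56.2, 0.8, 0.5] turn [-0.05, -0.03, -0.02] dist 56 rot 0.1
```

Request:
{"method": "play_rows", "body": {
  "motion": [
    [[0, 0, 0], [0, 0, 0], 0.6],
    [[0, 0, 0], [0, 0, 0], 0.6],
    [[0, 0, 0], [0, 0, 0], 0.6],
    [[0, 0, 0], [0, 0, 0], 0.6],
    [[30, 0, 0], [0, 0, 0], 0.6],
    [[56, 0, 0], [0, 0, 0], 0.6],
    [[56, 0, 0], [0, 0, 0], 0.6],
    [[56, 0, 0], [0, 0, 0], 0.6]
  ]
}}

```text
time_s: 4.95
position: [0.4561, -0.0344, 0.0289]
tcp_rot: [[-0.002, 0.212, -0.977], [0.001, -0.977, -0.212], [-1.0, -0.001, 0.001]]
force: [0.4, 0.8, 0.7]
opening: 0.596
```

```bash
python3 -c "
from h import *
st()
plan([0.4563,-0.0354,0.029],-77.7)"
```

```text
t 4.95 pos [ 0.4561 -0.0344  0.0289] yang -77.76 down [-1.5e-03  5.0e-04 -1.0e+00] F [0.4 0.8 0.7] op 0.596 q [-18.4  34.9 113.5   0.   31.7  59.4]
shift [-0.1, 1.0, 0.0] turn [-0.06, 0.08, 0.05] dist 1 rot 0.1
```

Request:
{"method": "play_rows", "body": {
  "motion": [
    [[0, 0, 0], [0, 0, 0], 0.1],
    [[0, 0, 0], [0, 0, 0], 0.1],
    [[0, 0, 0], [0, 0, 0], 0.1],
    [[0, 0, 0], [0, 0, 0], 0.1],
    [[0, 0, 0], [0, 0, 0], 0.1],
    [[0, 0, 0], [0, 0, 0], 0.1],
    [[0, 0, 0], [0, 0, 0], 0.1]
  ]
}}

```text
time_s: 5.65
position: [0.4565, -0.0345, 0.0292]
tcp_rot: [[0.0, 0.212, -0.977], [-0.0, -0.977, -0.212], [-1.0, 0.0, -0.0]]
force: [0.7, -0.5, -1.2]
opening: 0.123
```

```bash
python3 -c "
from h import *
st(); c=cam('wrist'); cv2.imwrite('pics/w4.png',cv2.resize(c['img'],(800,600),interpolation=cv2.INTER_CUBIC))"
```

```text
t 5.65 pos [ 0.4565 -0.0345  0.0292] yang -77.75 down [ 1.e-04 -0.e+00 -1.e+00] F [ 0.7 -0.5 -1.2] op 0.123 q [-18.4  34.8 113.5  -0.   31.6  59.4]
```

View pics/w4.png

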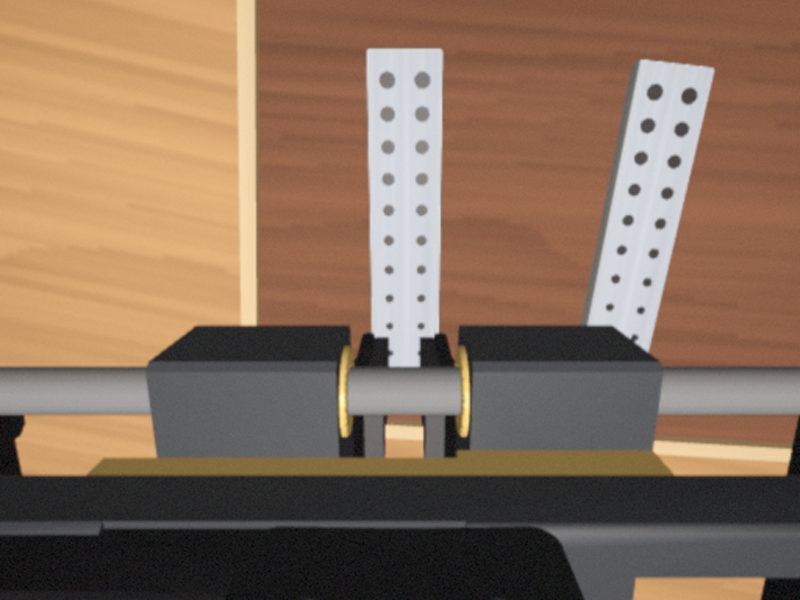

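```bash
python3 -c "
from h import *
c=cam('scene'); crop(c,165,110,285,200,6.6,'pics/s3.png'); c=cam('wrist'); crop(c,190,190,330,290,5.7,'pics/w5.png'); st()"
```

```text
t 5.8 pos [ 0.4565 -0.0345  0.0291] yang -77.76 down [-1.e-04  0.e+00 -1.e+00] F [-0.2  1.3  0.8] op 0.105 q [-18.4  34.9 113.5   0.   31.6  59.4]
```

View pics/s3.png

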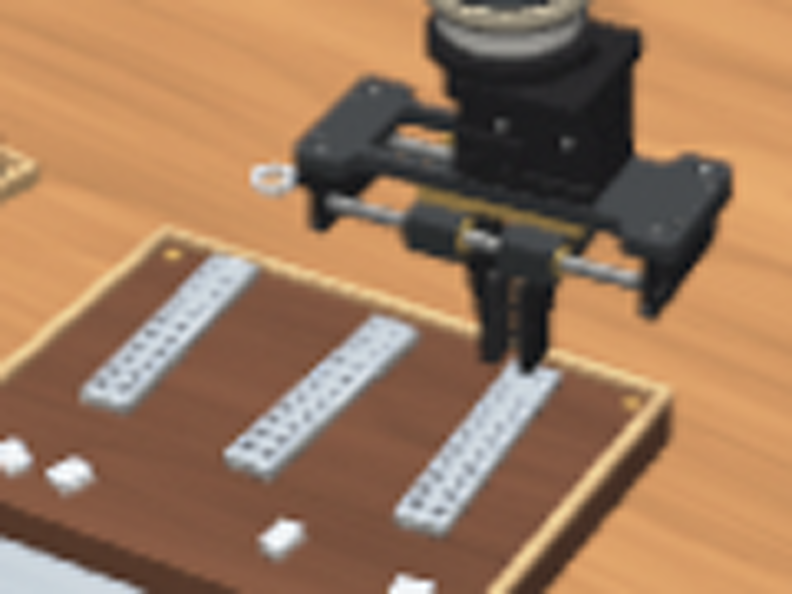

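View pics/w5.png

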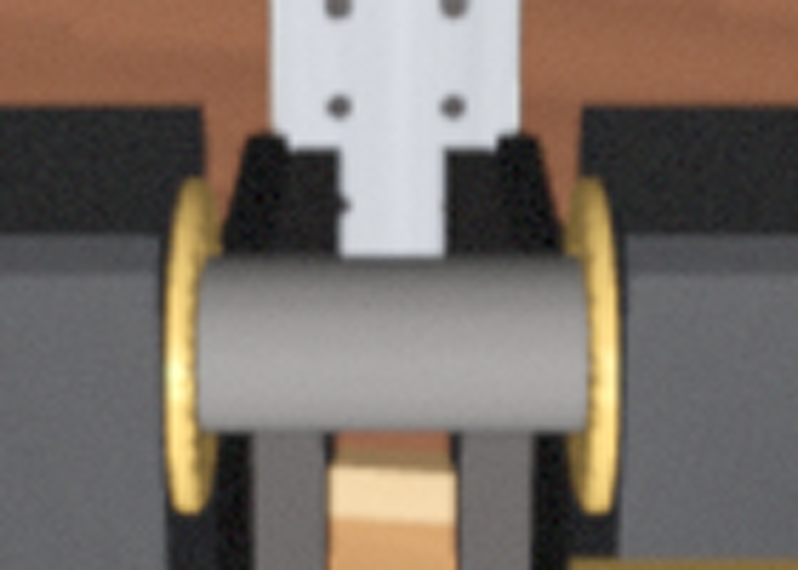

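```bash
python3 -c "
from h import *
c=cam('scene'); s=bot.read_state(); p=s['position']; y=s['tcp_rot'][:,1]
im=cv2.resize(c['img'][110:200,165:285],None,fx=6.6,fy=6.6,interpolation=cv2.INTER_CUBIC)
for q,col in [(p,(0,0,255)),(p+[0,0,.019],(0,255,0)),(p+y*.013,(255,0,255)),(p-y*.013,(255,0,255)),([.495,-.027,.036],(255,0,0))]:
    u=(proj(c,q)[0]-[165,110]+.5)*6.6-.5; cv2.circle(im,tuple(int(v) for v in u),3,col,-1); print(u)
cv2.imwrite('pics/s4.png',im)
c=cam('wrist')
im=cv2.resize(c['img'],None,fx=1.5625,fy=1.5625,interpolation=cv2.INTER_CUBIC)
for q,col in [(p,(0,0,255)),(p+[0,0,.019],(0,255,0)),(p+y*.013,(255,0,255)),(p-y*.013,(255,0,255))]:
    u=proj(c,q)[0]*1.5625; cv2.circle(im,tuple(int(v) for v in u),3,col,-1); print(u)
cv2.imwrite('pics/w6.png',im[200:500,200:600])
"
```

```text
[516.66249007 411.99871993]
[516.09218842 380.75757116]
[492.56889925 405.2723313 ]
[540.90295168 418.76611158]
[479.54480556 446.11293592]
[403.72862314 335.99787659]
[403.71910702 353.03790615]
[436.11228801 336.02295166]
[371.34555605 335.97280197]
```

View pics/s4.png

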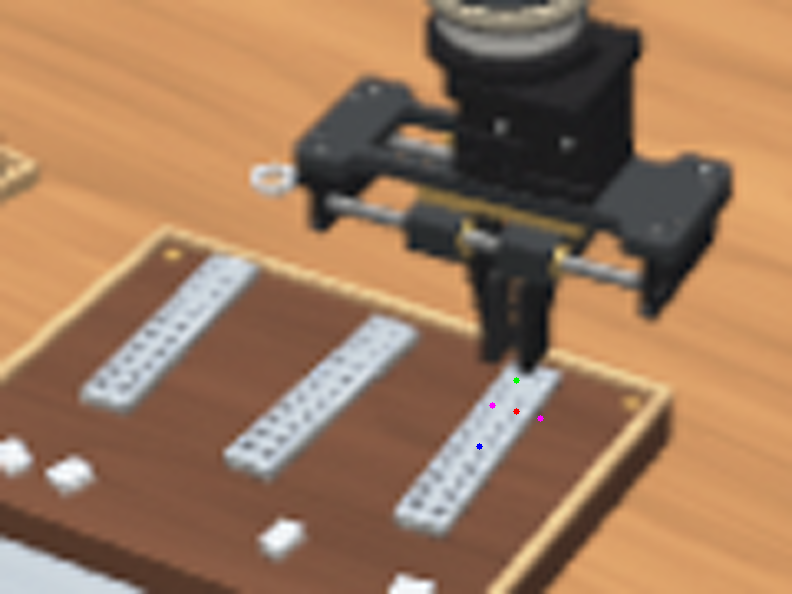

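View pics/w6.png

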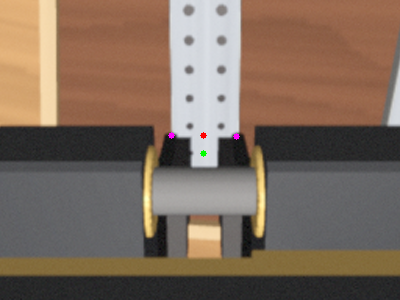

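The scene view puts the real fingertips about 29 mm above the projected TCP: tips at about (513,364) in the crop against (517,412) for the TCP. The wrist view agrees. I'll probe gently to confirm.

Request:
{"method": "play_rows", "body": {
  "motion": [
    [[4, 0, 0], [0, 0, 0], 0.1],
    [[8, 0, 0], [0, 0, 0], 0.1],
    [[11, 0, 0], [0, 0, 0], 0.1],
    [[13, 0, 0], [0, 0, 0], 0.1],
    [[13, 0, 0], [0, 0, 0], 0.1]
  ]
}}

```text
time_s: 6.4
position: [0.4562, -0.0345, 0.0157]
tcp_rot: [[-0.001, 0.212, -0.977], [0.0, -0.977, -0.212], [-1.0, -0.0, 0.001]]
force: [0.4, -0.9, -0.1]
opening: 0.099
```

```bash
python3 -c "
from h import *
st();c=cam('scene'); crop(c,165,110,285,200,6.6,'pics/s5.png')"
```

```text
t 6.4 pos [ 0.4562 -0.0345  0.0157] yang -77.76 down [-9.e-04  3.e-04 -1.e+00] F [ 0.4 -0.9 -0.1] op 0.099 q [-18.4  36.5 113.9  -0.   29.7  59.4]
```

View pics/s5.png

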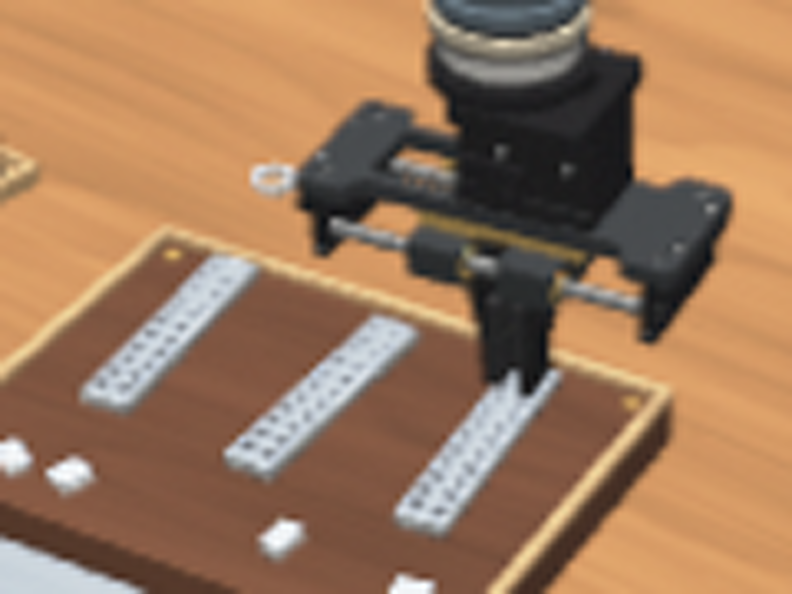

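Request:
{"method": "play_rows", "body": {
  "motion": [
    [[2, 0, 0], [0, 0, 0], 0.1],
    [[4, 0, 0], [0, 0, 0], 0.1],
    [[5, 0, 0], [0, 0, 0], 0.1],
    [[5, 0, 0], [0, 0, 0], 0.1]
  ]
}}

```text
time_s: 6.85
position: [0.4564, -0.0345, 0.011]
tcp_rot: [[-0.0, 0.212, -0.977], [0.0, -0.977, -0.212], [-1.0, -0.0, 0.0]]
force: [0.1, 0.5, 0.1]
opening: 0.1
```

Request:
{"method": "play_rows", "body": {
  "motion": [
    [[1, 0, 0], [0, 0, 0], 0.1],
    [[2, 0, 0], [0, 0, 0], 0.1],
    [[2, 0, 0], [0, 0, 0], 0.1]
  ]
}}

```text
time_s: 7.15
position: [0.4564, -0.0345, 0.009]
tcp_rot: [[-0.0, 0.212, -0.977], [0.0, -0.977, -0.212], [-1.0, -0.0, 0.0]]
force: [-0.3, -0.1, -0.6]
opening: 0.098
```

Request:
{"method": "play_rows", "body": {
  "motion": [
    [[1, 0, 0], [0, 0, 0], 0.1],
    [[1.5, 0, 0], [0, 0, 0], 0.1],
    [[1.5, 0, 0], [0, 0, 0], 0.1]
  ]
}}

```text
time_s: 7.45
position: [0.4565, -0.0345, 0.0076]
tcp_rot: [[0.0, 0.212, -0.977], [-0.0, -0.977, -0.212], [-1.0, 0.0, -0.0]]
force: [0.2, -0.4, -0.9]
opening: 0.1
```

Request:
{"method": "play_rows", "body": {
  "motion": [
    [[1, 0, 0], [0, 0, 0], 0.1],
    [[1.5, 0, 0], [0, 0, 0], 0.1],
    [[1.5, 0, 0], [0, 0, 0], 0.1]
  ]
}}

```text
time_s: 7.75
position: [0.4565, -0.0345, 0.0075]
tcp_rot: [[0.001, 0.212, -0.977], [-0.0, -0.977, -0.212], [-1.0, 0.001, -0.001]]
force: [-2.6, -0.4, 15.2]
opening: 0.097
```

Contact at TCP z = 7.5 mm means the real tips sit 28.5 mm above the reported TCP. From here I'll plan with tip positions.

```bash
cat >> h.py <<'E'
TIP=0.0285
def tplan(x,y,ztip,ang): plan([x,y,ztip-TIP],ang)
E
python3 -c "
from h import *
st();tplan(.4563,-.0352,.0295,-77.7)"
```

```text
t 7.75 pos [ 0.4565 -0.0345  0.0075] yang -77.75 down [ 9.e-04 -4.e-04 -1.e+00] F [-2.6 -0.4 15.2] op 0.097 q [-18.4  37.5 114.1  -0.   28.3  59.4]
shift [6.5, 0.6, 0.4] turn [-0.05, -0.04, -0.03] dist 7 rot 0.1
```

Request:
{"method": "play_rows", "body": {
  "motion": [
    [[-18, 0, 0], [0, 0, 0], 0.2],
    [[-18, 0, 0], [0, 0, 0], 0.6],
    [[-18, 0, 0], [0, 0, 0], 0.6],
    [[-18, 0, 0], [0, 0, 0], 0.6],
    [[-18, 0, 0], [0, 0, 0], 0.6],
    [[-18, 0, 0], [0, 0, 0], 0.6],
    [[-18, 0, 0], [0, 0, 0], 0.6]
  ]
}}

```text
time_s: 8.45
position: [0.4563, -0.0345, 0.0238]
tcp_rot: [[-0.001, 0.212, -0.977], [0.0, -0.977, -0.212], [-1.0, -0.0, 0.001]]
force: [-0.6, 0.2, 0.4]
opening: 0.582
```

```bash
python3 -c "
from h import *
st();tplan(.4563,-.0352,.0295,-77.7)"
```

```text
t 8.45 pos [ 0.4563 -0.0345  0.0238] yang -77.76 down [-7.e-04  2.e-04 -1.e+00] F [-0.6  0.2  0.4] op 0.582 q [-18.4  35.5 113.7  -0.   30.9  59.4]
shift [22.8, 0.7, 0.1] turn [-0.06, 0.04, 0.02] dist 23 rot 0.1
```

Request:
{"method": "play_rows", "body": {
  "motion": [
    [[10, 0.5, 0], [0, 0, 0], 0.6],
    [[18, 0.5, 0], [0, 0, 0], 0.6],
    [[22.5, 0.5, 0], [0, 0, 0], 0.6],
    [[22.5, 0.5, 0], [0, 0, 0], 0.6]
  ]
}}

```text
time_s: 8.85
position: [0.4558, -0.0348, 0.0006]
tcp_rot: [[-0.002, 0.212, -0.977], [0.001, -0.977, -0.212], [-1.0, -0.001, 0.002]]
force: [-0.3, -0.3, -0.3]
opening: 0.601
```

Request:
{"method": "play_rows", "body": {
  "motion": [
    [[0, 0, 0], [0, 0, 0], 0.1],
    [[0, 0, 0], [0, 0, 0], 0.1],
    [[0, 0, 0], [0, 0, 0], 0.1],
    [[0, 0, 0], [0, 0, 0], 0.1],
    [[0, 0, 0], [0, 0, 0], 0.1],
    [[0, 0, 0], [0, 0, 0], 0.1]
  ]
}}

```text
time_s: 9.45
position: [0.4567, -0.035, 0.0018]
tcp_rot: [[0.0, 0.212, -0.977], [-0.0, -0.977, -0.212], [-1.0, 0.0, -0.0]]
force: [0.0, -0.7, 1.5]
opening: 0.294
```

Opening 0.294 means it is gripping the plate (25.6 mm). Lifting.

Request:
{"method": "play_rows", "body": {
  "motion": [
    [[-5, 0, 0], [0, 0, 0], 0.1],
    [[-15, 0, 0], [0, 0, 0], 0.1],
    [[-30, 0, 0], [0, 0, 0], 0.1],
    [[-50, 0, 0], [0, 0, 0], 0.1],
    [[-50, 0, 0], [0, 0, 0], 0.1],
    [[-50, 0, 0], [0, 0, 0], 0.1]
  ]
}}

```text
time_s: 10.05
position: [0.4568, -0.0351, 0.0521]
tcp_rot: [[0.001, 0.212, -0.977], [-0.0, -0.977, -0.212], [-1.0, 0.001, -0.001]]
force: [0.2, 0.3, -1.2]
opening: 0.291
```

```bash
cat >> h.py <<'E'
CASE=[.5865,.298,8.55]
def inframe(fr,x,y):
    a=np.radians(fr[2]); return fr[0]+np.cos(a)*x-np.sin(a)*y, fr[1]+np.sin(a)*x+np.cos(a)*y
E
python3 -c "
from h import *
st();c=cam('wrist'); cv2.imwrite('pics/w7.png',cv2.resize(c['img'],(800,600),interpolation=cv2.INTER_CUBIC)); c=cam('scene'); crop(c,165,110,285,200,6.6,'pics/s6.png')
x,y=inframe(CASE,-.175,.0525); print(x,y); tplan(x,y,.08,-81.45)"
```

```text
t 10.05 pos [ 0.4568 -0.0351  0.0521] yang -77.76 down [ 1.2e-03 -4.0e-04 -1.0e+00] F [ 0.2  0.3 -1.2] op 0.291 q [-18.4  32.1 112.8   0.   35.   59.3]
0.40563955994012324 0.32389886525212497
shift [-0.1, -361.3, -26.8] turn [3.7, 0.06, 0.03] dist 362 rot 3.7
```

View pics/w7.png

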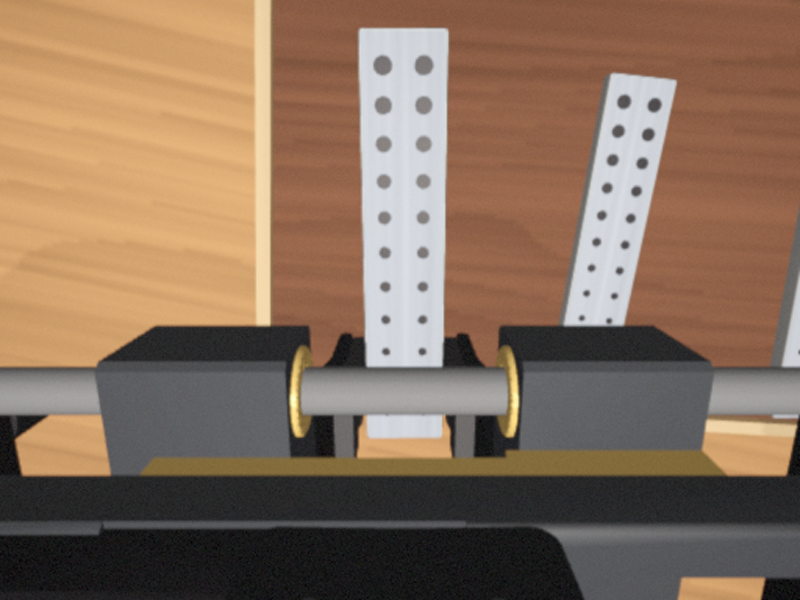

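View pics/s6.png

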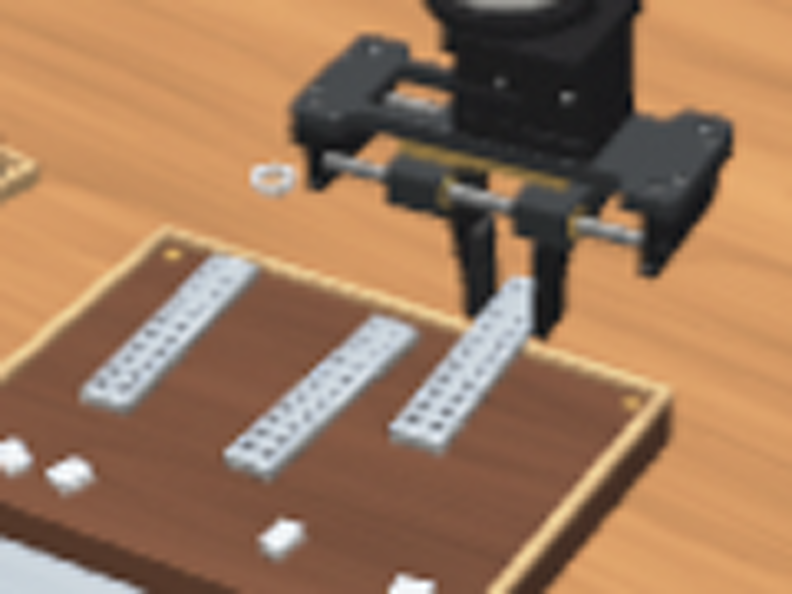

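Request:
{"method": "play_rows", "body": {
  "motion": [
    [[0, -25, -2], [0.4, 0, 0], 0.1],
    [[0, -65, -5], [1, 0, 0], 0.1],
    [[0, -105, -9], [2, 0, 0], 0.1],
    [[0, -145, -12], [2.5, 0, 0], 0.1],
    [[0, -185, -15], [3, 0, 0], 0.1],
    [[0, -225, -18], [3.7, 0, 0], 0.1],
    [[0, -260, -21], [3.7, 0, 0], 0.1],
    [[0, -285, -23], [3.7, 0, 0], 0.1]
  ]
}}

```text
time_s: 10.95
position: [0.4178, 0.2505, 0.0507]
tcp_rot: [[-0.001, 0.15, -0.989], [-0.0, -0.989, -0.15], [-1.0, -0.0, 0.001]]
force: [1.5, -0.4, -1.4]
opening: 0.294
```

Request:
{"method": "play_rows", "body": {
  "motion": [
    [[0, -35, -2], [0, 0, 0], 0.1],
    [[0, -60, -3], [0, 0, 0], 0.1],
    [[0, -76, -4], [0, 0, 0], 0.1],
    [[0, -76, -4], [0, 0, 0], 0.1],
    [[0, -76, -4], [0, 0, 0], 0.1],
    [[0, -76, -4], [0, 0, 0], 0.1]
  ]
}}

```text
time_s: 11.55
position: [0.4111, 0.3229, 0.0513]
tcp_rot: [[-0.001, 0.147, -0.989], [-0.001, -0.989, -0.147], [-1.0, 0.001, 0.001]]
force: [-0.4, 0.1, -1.1]
opening: 0.286
```

```bash
python3 -c "
from h import *
st();c=cam('wrist'); cv2.imwrite('pics/w8.png',cv2.resize(c['img'],(800,600),interpolation=cv2.INTER_CUBIC))
x,y=inframe(CASE,-.175,.0525); print(x,y); tplan(x,y,.08,-81.45)"
```

```text
t 11.55 pos [0.4111 0.3229 0.0513] yang -81.53 down [-1.2e-03 -8.0e-04 -1.0e+00] F [-0.4  0.1 -1.1] op 0.286 q [ 25.9  35.1 103.6  -0.   41.4 107.4]
0.40563955994012324 0.32389886525212497
shift [-0.1, -1.9, 5.4] turn [-0.09, 0.06, -0.03] dist 6 rot 0.1
```

View pics/w8.png

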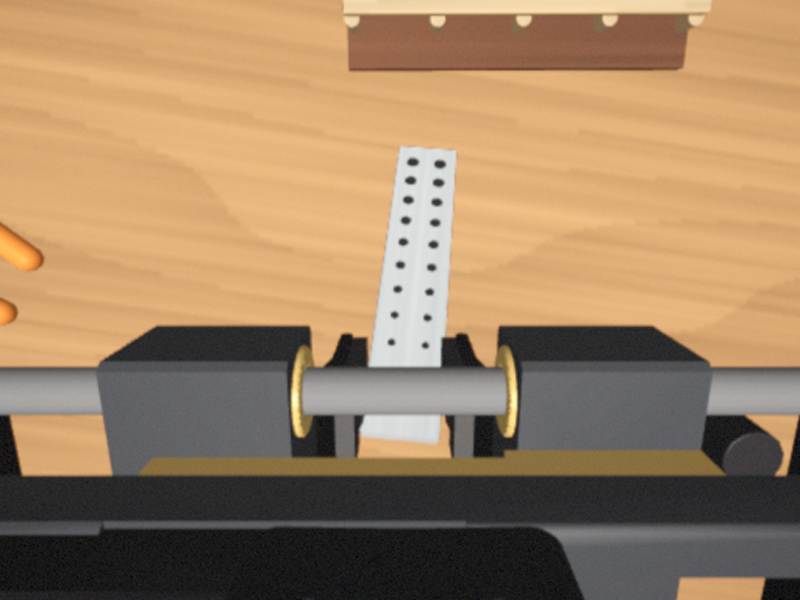

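The grip slackened during the carry, and the plate now droops at its front (front edge at (401–456,148)). I'll work out its tilt.

```bash
cat >> h.py <<'E'
def pnp_plate(c,q,F,z=8):
    L=np.array([(65,13,z),(65,-13,z),(-65,-13,z),(-65,13,z)],float)*.001
    uv=np.array([F(*p) for p in q])
    ok,rv,tv=cv2.solvePnP(L,uv,c["K"],None,flags=cv2.SOLVEPNP_IPPE)
    R=c["R"].T@cv2.Rodrigues(rv)[0]; t=c["R"].T@(tv.ravel()-c["t"])
    r=cv2.projectPoints(L,rv,tv,c["K"],None)[0].reshape(-1,2)-uv
    print("plate centre",t.round(4),"xaxis",R[:,0].round(3),"zaxis",R[:,2].round(3),"yaw",np.degrees(np.arctan2(R[1,0],R[0,0])).round(1),"pitch up",np.degrees(np.arcsin(R[2,0])).round(1),"res",np.abs(r).max().round(2))
    for x in (65,-65): print(" end",x,(R@np.array([x*.001,0,0])+t).round(4))
    return R,t
W=lambda x,y:cc(x,y,1.5625,0,0)
E
python3 -c "
from h import *
c=cam('wrist'); pnp_plate(c,[(401,147),(456,150),(438,441),(362,434)],W)"
```

```text
plate centre [0.441  0.3227 0.0501] xaxis [-0.047 -0.965 -0.258] zaxis [-0.524  0.244 -0.816] yaw -92.8 pitch up -15.0 res 145.36
 end 65 [0.4379 0.2599 0.0333]
 end -65 [0.444  0.3854 0.0668]
```

```bash
sed -i 's/def pnp_plate(c,q,F,z=8)/def pnp_plate(c,q,F,z=0)/' h.py
python3 -c "
from h import *
c=cam('wrist'); pnp_plate(c,[(401,147),(456,150),(438,441),(362,434)],W)"
```

```text
plate centre [0.4361 0.3217 0.044 ] xaxis [ 0.773  0.017 -0.634] zaxis [0.627 0.128 0.768] yaw 1.2 pitch up -39.4 res 0.61
 end 65 [0.4863 0.3228 0.0028]
 end -65 [0.3858 0.3206 0.0852]
```

The plate droops 39° with its front end almost on the bench. I'll lower it so that it lays itself flat, backing away from the sill, and then take a fresh grip.

Request:
{"method": "play_rows", "body": {
  "motion": [
    [[5, 0, 8], [0, 0, 0], 0.1],
    [[12, 0, 16], [0, 0, 0], 0.1],
    [[20, 0, 25], [0, 0, 0], 0.1],
    [[26, 0, 25], [0, 0, 0], 0.1],
    [[32, 0, 25], [0, 0, 0], 0.1],
    [[32, 0, 25], [0, 0, 0], 0.1]
  ]
}}

```text
time_s: 12.3
position: [0.3857, 0.32, 0.0188]
tcp_rot: [[-0.002, 0.149, -0.989], [-0.001, -0.989, -0.149], [-1.0, 0.001, 0.002]]
force: [-1.9, -0.5, 1.2]
opening: 0.284
```

```bash
python3 -c "
from h import *
st();c=cam('wrist'); cv2.imwrite('pics/w9.png',cv2.resize(c['img'],(800,600),interpolation=cv2.INTER_CUBIC))"
```

```text
t 12.3 pos [0.3857 0.32   0.0188] yang -81.45 down [-0.0021 -0.0011 -1.    ] F [-1.9 -0.5  1.2] op 0.284 q [ 26.9  37.7 107.5   0.   35.  108.3]
```

View pics/w9.png

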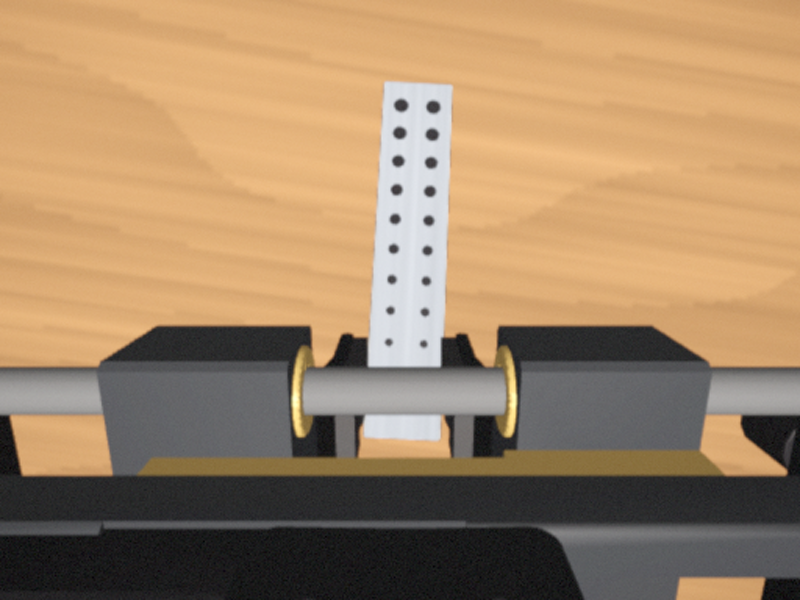

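Request:
{"method": "play_rows", "body": {
  "motion": [
    [[8, 0, 0], [0, 0, 0], 0.1],
    [[16, 0, 0], [0, 0, 0], 0.1],
    [[24, 0, 0], [0, 0, 0], 0.1],
    [[32, 0, 0], [0, 0, 0], 0.1],
    [[39, 0, 0], [0, 0, 0], 0.1],
    [[39, 0, 0], [0, 0, 0], 0.1]
  ]
}}

```text
time_s: 12.95
position: [0.3864, 0.3203, -0.0205]
tcp_rot: [[-0.001, 0.148, -0.989], [-0.0, -0.989, -0.148], [-1.0, 0.0, 0.001]]
force: [-1.4, -1.4, 0.3]
opening: 0.284
```

```bash
python3 -c "
from h import *
st();c=cam('wrist'); cv2.imwrite('pics/w10.png',cv2.resize(c['img'],(800,600),interpolation=cv2.INTER_CUBIC))
for b in blobs(c,.008,500,9000): print(b)"
```

```text
t 12.95 pos [ 0.3864  0.3203 -0.0205] yang -81.46 down [-9.e-04 -5.e-04 -1.e+00] F [-1.4 -1.4  0.3] op 0.284 q [ 26.9  42.1 108.1  -0.   29.8 108.3]
(393.3, 196.2, 33.6, 15.5, -81.4, [482.0, 252.0])
(356.2, 442.4, 36.6, 15.5, -81.4, [32.0, 252.0])
```

View pics/w10.png

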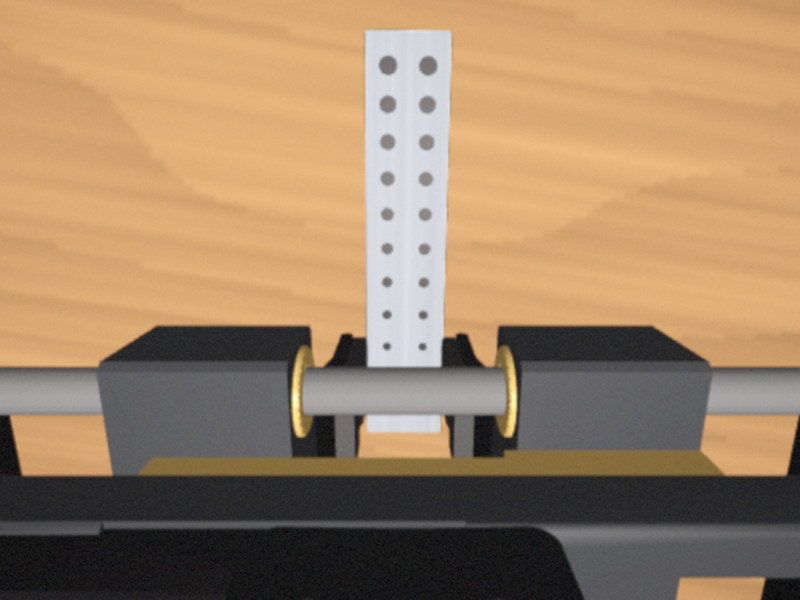

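Request:
{"method": "play_rows", "body": {
  "motion": [
    [[0, 0, 0], [0, 0, 0], 0.45],
    [[0, 0, 0], [0, 0, 0], 0.45],
    [[0, 0, 0], [0, 0, 0], 0.45],
    [[3, 0, 0], [0, 0, 0], 0.45],
    [[6.5, 0, 0], [0, 0, 0], 0.45],
    [[6.5, 0, 0], [0, 0, 0], 0.45],
    [[6.5, 0, 0], [0, 0, 0], 0.45]
  ]
}}

```text
time_s: 13.7
position: [0.3864, 0.3203, -0.0261]
tcp_rot: [[-0.0, 0.149, -0.989], [-0.0, -0.989, -0.149], [-1.0, 0.0, 0.0]]
force: [0.1, 0.3, -0.6]
opening: 0.447
```

Request:
{"method": "play_rows", "body": {
  "motion": [
    [[0, 0, 0], [0, 0, 0], 0.1],
    [[0, 0, 0], [0, 0, 0], 0.1],
    [[0, 0, 0], [0, 0, 0], 0.1],
    [[0, 0, 0], [0, 0, 0], 0.1],
    [[0, 0, 0], [0, 0, 0], 0.1]
  ]
}}

```text
time_s: 14.2
position: [0.3866, 0.3204, -0.0258]
tcp_rot: [[0.0, 0.149, -0.989], [0.0, -0.989, -0.149], [-1.0, -0.0, -0.0]]
force: [-0.8, -1.3, -0.4]
opening: 0.292
```

Request:
{"method": "play_rows", "body": {
  "motion": [
    [[-6, 0, 0], [0, 0, 0], 0.1],
    [[-14, 0, 0], [0, 0, 0], 0.1],
    [[-22, 0, 0], [0, 0, 0], 0.1],
    [[-22, 0, 0], [0, 0, 0], 0.1],
    [[-22, 0, 0], [0, 0, 0], 0.1]
  ]
}}

```text
time_s: 14.7
position: [0.3868, 0.3206, -0.0033]
tcp_rot: [[0.001, 0.149, -0.989], [0.0, -0.989, -0.149], [-1.0, -0.0, -0.001]]
force: [-0.9, 0.9, -2.4]
opening: 0.293
```

```bash
python3 -c "
from h import *
st();c=cam('wrist'); cv2.imwrite('pics/w11.png',cv2.resize(c['img'],(800,600),interpolation=cv2.INTER_CUBIC))"
```

```text
t 14.7 pos [ 0.3868  0.3206 -0.0033] yang -81.45 down [ 9.e-04  4.e-04 -1.e+00] F [-0.9  0.9 -2.4] op 0.293 q [ 26.9  40.1 107.9  -0.   31.9 108.3]
```

View pics/w11.png

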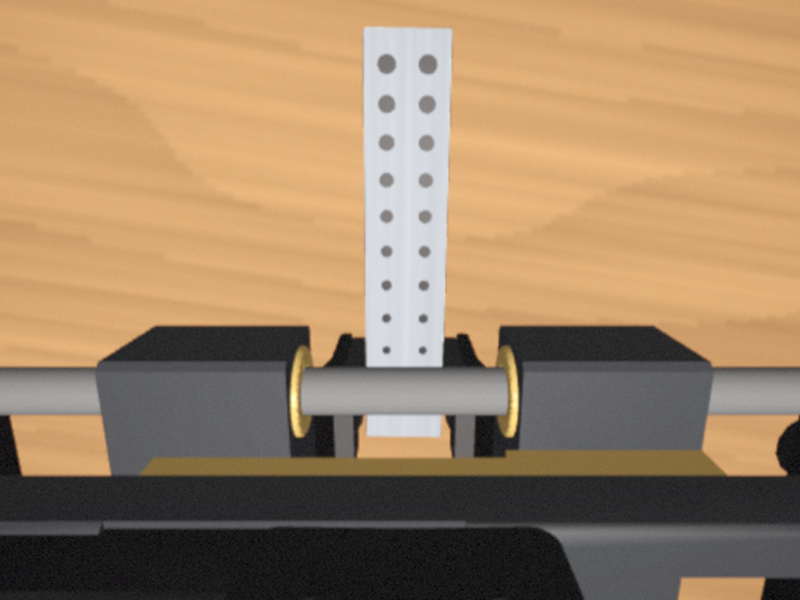

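Request:
{"method": "play_rows", "body": {
  "motion": [
    [[-20, 0, 0], [0, 0, 0], 0.1],
    [[-45, 0, 0], [0, 0, 0], 0.1],
    [[-70, 0, 0], [0, 0, 0], 0.1],
    [[-90, 0, 0], [0, 0, 0], 0.1],
    [[-90, 0, 0], [0, 0, 0], 0.1],
    [[-90, 0, 0], [0, 0, 0], 0.1]
  ]
}}

```text
time_s: 15.35
position: [0.3863, 0.3203, 0.0859]
tcp_rot: [[-0.0, 0.149, -0.989], [-0.0, -0.989, -0.149], [-1.0, 0.0, 0.0]]
force: [-0.0, -0.8, -1.7]
opening: 0.286
```

```bash
python3 -c "
from h import *
st();c=cam('wrist'); cv2.imwrite('pics/w12.png',cv2.resize(c['img'],(800,600),interpolation=cv2.INTER_CUBIC))
np.savez('w12.npz',R=c['R'],t=c['t'],K=c['K']); crop(c,180,0,400,110,3.6,'pics/w12b.png')"
```

```text
t 15.35 pos [0.3863 0.3203 0.0859] yang -81.46 down [-1.e-04 -0.e+00 -1.e+00] F [-0.  -0.8 -1.7] op 0.286 q [ 26.9  30.5 105.4   0.   44.1 108.3]
```

View pics/w12.png

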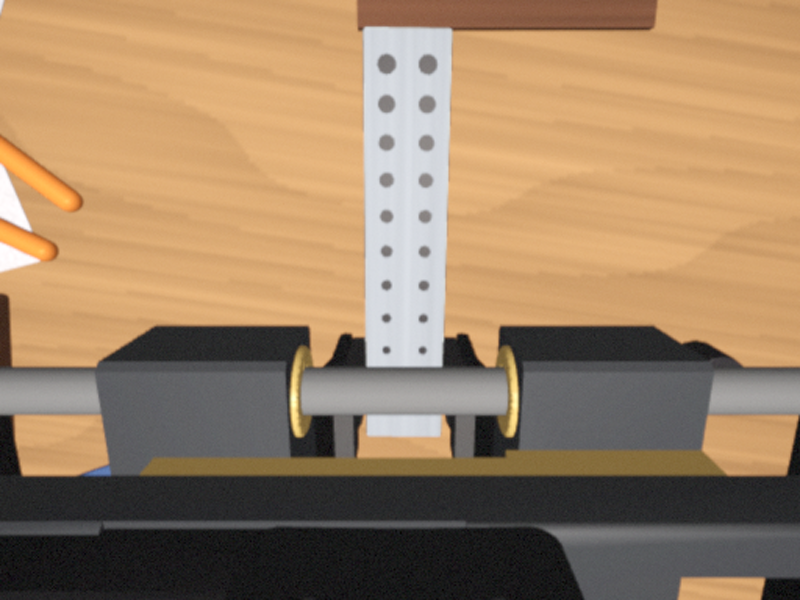

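View pics/w12b.png

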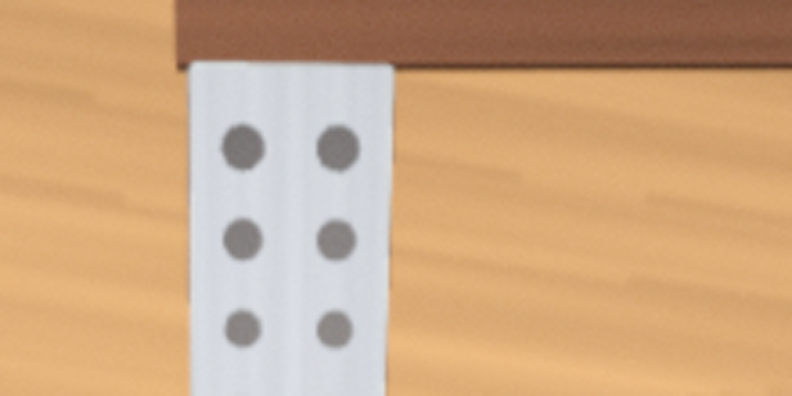

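```bash
python3 -c "
from h import *
c=cam('wrist')
P=unproj(c,[W(359,26),W(656,26)],.006); print(P); 
d=P[0]-P[1]; print(np.linalg.norm(d), np.degrees(np.arctan2(d[1],d[0]))-90)
m=P[:,:2].mean(0); a=np.radians(8.55); print('case centre', m+.062*np.array([np.cos(a),np.sin(a)]))
pnp_plate(c,[(363,27),(452,29),(441,436),(367,436)],W)
"
```

```text
[[0.51376976 0.36153557 0.006     ]
 [0.53548341 0.21766844 0.006     ]]
0.145496512085113 8.582785146044245
case centre [0.58593754 0.2988197 ]
plate centre [0.4272 0.3257 0.1166] xaxis [ 0.986  0.14  -0.093] zaxis [0.088 0.043 0.995] yaw 8.1 pitch up -5.3 res 0.85
 end 65 [0.4913 0.3349 0.1106]
 end -65 [0.3632 0.3166 0.1226]
```

```bash
sed -i 's/^CASE=.*/CASE=[.586,.2985,8.56]/' h.py; python3 -c "
from h import *
x,y=inframe(CASE,-.161,.0525); print(x,y); tplan(x,y,.05,-81.44); tplan(x,y,.0095,-81.44)"
```

```text
0.41897908998637184 0.32645112910455576
shift [63.3, -1.6, -34.2] turn [-0.02, 0.15, -0.05] dist 72 rot 0.2
shift [103.8, -1.6, -34.3] turn [-0.02, 0.15, -0.05] dist 109 rot 0.2
```

Request:
{"method": "play_rows", "body": {
  "motion": [
    [[15, -0.5, -10], [0, 0, 0], 0.1],
    [[40, -1, -25], [0, 0, 0], 0.1],
    [[63, -1.6, -34], [0, 0, 0], 0.1],
    [[63, -1.6, -34], [0, 0, 0], 0.1],
    [[63, -1.6, -34], [0, 0, 0], 0.1]
  ]
}}

```text
time_s: 15.95
position: [0.4185, 0.3263, 0.0219]
tcp_rot: [[-0.004, 0.148, -0.989], [-0.002, -0.989, -0.148], [-1.0, 0.001, 0.004]]
force: [-0.4, -0.1, -0.4]
opening: 0.289
```

```bash
python3 -c "
from h import *
st();c=cam('wrist'); cv2.imwrite('pics/w13.png',cv2.resize(c['img'],(800,600),interpolation=cv2.INTER_CUBIC))
x,y=inframe(CASE,-.161,.0525); tplan(x,y,.0095,-81.44)"
```

```text
t 15.95 pos [0.4185 0.3263 0.0219] yang -81.47 down [-0.0038 -0.0018 -1.    ] F [-0.4 -0.1 -0.4] op 0.289 q [ 25.9  38.6 103.1   0.   38.6 107.3]
shift [41.8, 0.2, -0.1] turn [-0.01, 0.12, -0.04] dist 42 rot 0.1
```

View pics/w13.png

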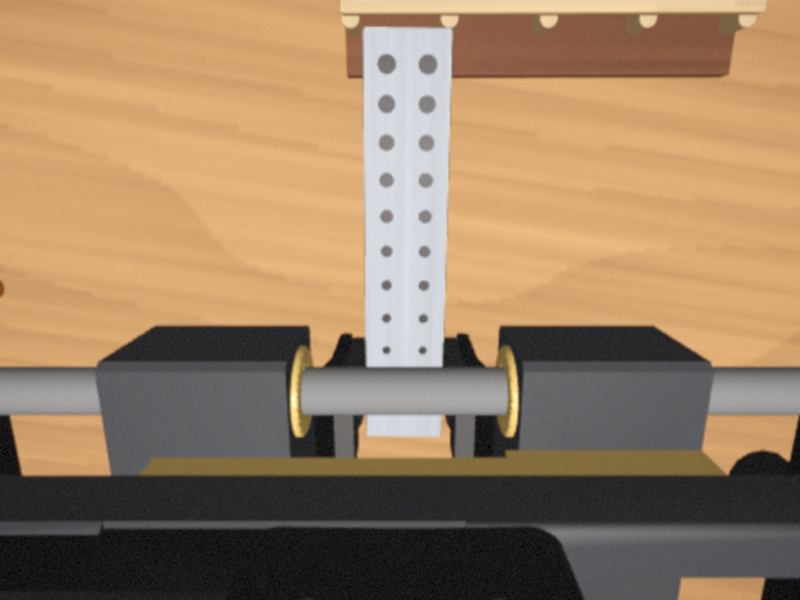

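The plate's front centre is about 2.3 mm right of the lane centre (408 against 400 px), so I'll correct with a small turn and shift while lowering.

Request:
{"method": "play_rows", "body": {
  "motion": [
    [[10, -0.7, 0], [-0.8, 0, 0], 0.1],
    [[20, -0.7, 0], [-0.8, 0, 0], 0.1],
    [[28, -0.7, 0], [-0.8, 0, 0], 0.1],
    [[34, -0.7, 0], [-0.8, 0, 0], 0.1],
    [[34, -0.7, 0], [-0.8, 0, 0], 0.1],
    [[34, -0.7, 0], [-0.8, 0, 0], 0.1]
  ]
}}

```text
time_s: 16.6
position: [0.4198, 0.3277, -0.0111]
tcp_rot: [[-0.0, 0.162, -0.987], [-0.0, -0.987, -0.162], [-1.0, 0.0, 0.0]]
force: [0.0, 0.1, -0.6]
opening: 0.288
```

```bash
python3 -c "
from h import *
st();c=cam('wrist'); crop(c,200,0,320,60,6.6,'pics/w14.png'); cv2.imwrite('pics/w14b.png',cv2.resize(c['img'],(800,600),interpolation=cv2.INTER_CUBIC))
x,y=inframe(CASE,-.161,.0525); tplan(x,y,.0095,-81.44)"
```

```text
t 16.6 pos [ 0.4198  0.3277 -0.0111] yang -80.66 down [-3.e-04 -2.e-04 -1.e+00] F [ 0.   0.1 -0.6] op 0.288 q [ 25.9  42.  103.6  -0.   34.4 106.6]
shift [8.2, 1.2, 1.2] turn [0.79, -0.01, 0.0] dist 8 rot 0.8
```

View pics/w14.png

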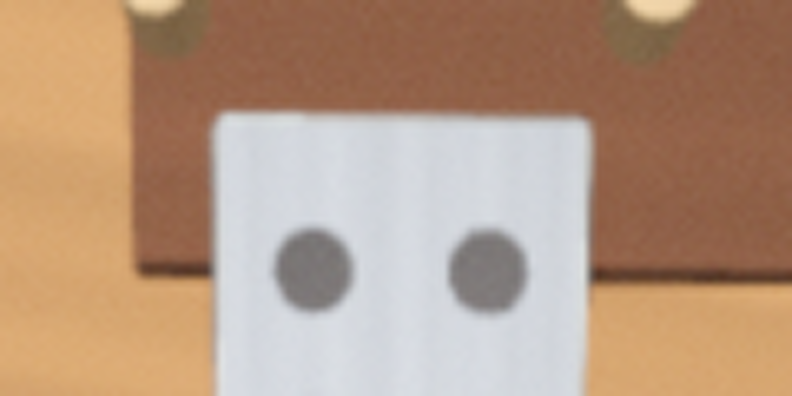

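View pics/w14b.png

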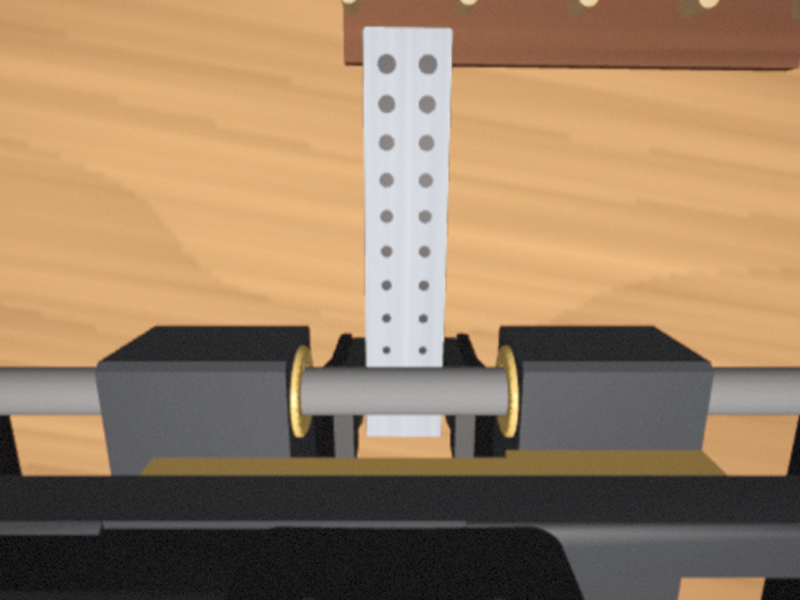

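Request:
{"method": "play_rows", "body": {
  "motion": [
    [[4, 0, 0], [0, 0, 0], 0.1],
    [[7, 0, 0], [0, 0, 0], 0.1],
    [[8, 0, 0], [0, 0, 0], 0.1],
    [[8, 0, 0], [0, 0, 0], 0.1]
  ]
}}

```text
time_s: 17.05
position: [0.4197, 0.3277, -0.019]
tcp_rot: [[-0.0, 0.162, -0.987], [-0.0, -0.987, -0.162], [-1.0, 0.0, 0.0]]
force: [-0.0, -0.3, -0.5]
opening: 0.291
```

```bash
python3 -c "
from h import *
st();c=cam('wrist'); crop(c,200,0,320,60,6.6,'pics/w15.png')
x,y=inframe(CASE,-.161,.0525); tplan(x,y,.0095,-81.44)"
```

```text
t 17.05 pos [ 0.4197  0.3277 -0.019 ] yang -80.65 down [-3.e-04 -1.e-04 -1.e+00] F [-0.  -0.3 -0.5] op 0.291 q [ 25.9  42.9 103.7   0.   33.5 106.6]
shift [0.0, 1.1, 1.0] turn [0.79, 0.01, -0.0] dist 1 rot 0.8
```

View pics/w15.png

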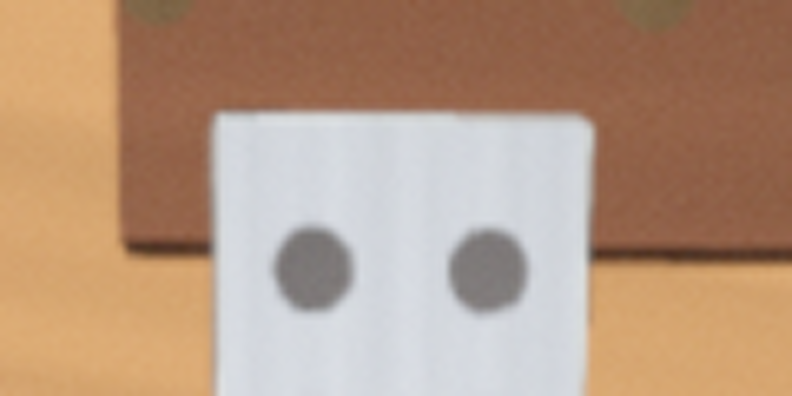

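Request:
{"method": "play_rows", "body": {
  "motion": [
    [[0, 0.1, -5], [0, 0, 0], 0.1],
    [[0, 0.1, -10], [0, 0, 0], 0.1],
    [[0, 0.2, -15], [0, 0, 0], 0.1],
    [[0, 0.3, -20], [0, 0, 0], 0.1],
    [[0, 0.4, -25], [0, 0, 0], 0.1],
    [[0, 0.4, -25], [0, 0, 0], 0.1]
  ]
}}

```text
time_s: 17.7
position: [0.446, 0.3317, -0.0188]
tcp_rot: [[0.002, 0.162, -0.987], [0.001, -0.987, -0.162], [-1.0, -0.0, -0.002]]
force: [0.5, -0.2, -1.5]
opening: 0.291
```

```bash
python3 -c "
from h import *
st();c=cam('wrist'); cv2.imwrite('pics/w16.png',cv2.resize(c['img'],(800,600),interpolation=cv2.INTER_CUBIC))
"
```

```text
t 17.7 pos [ 0.446   0.3317 -0.0188] yang -80.68 down [ 1.6e-03  7.0e-04 -1.0e+00] F [ 0.5 -0.2 -1.5] op 0.291 q [ 25.1  43.7 100.3  -0.   35.9 105.8]
```

View pics/w16.png

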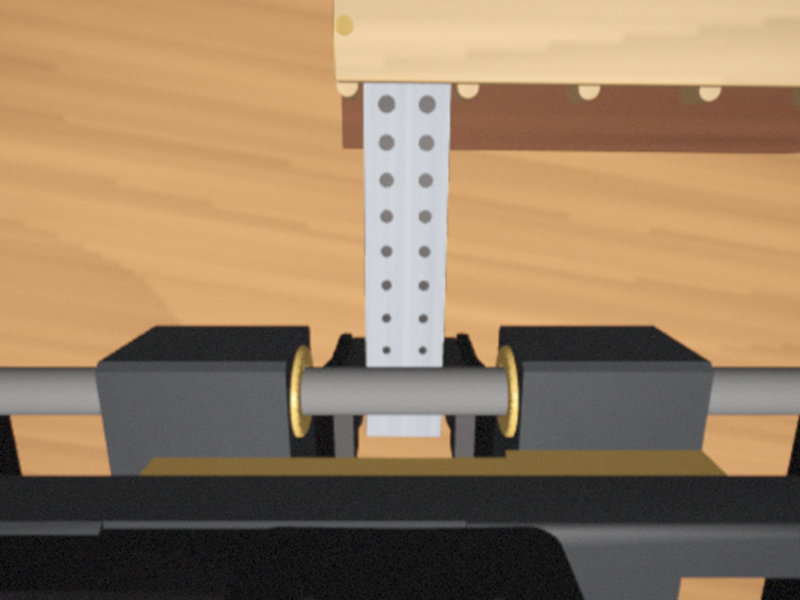

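Request:
{"method": "play_rows", "body": {
  "motion": [
    [[0, 0.1, -8], [0, 0, 0], 0.1],
    [[0, 0.2, -18], [0, 0, 0], 0.1],
    [[0, 0.4, -28], [0, 0, 0], 0.1],
    [[0, 0.5, -38], [0, 0, 0], 0.1],
    [[0, 0.7, -48], [0, 0, 0], 0.1],
    [[0, 0.8, -58], [0, 0, 0], 0.1],
    [[0, 0.9, -66], [0, 0, 0], 0.1],
    [[0, 0.9, -66], [0, 0, 0], 0.1]
  ]
}}

```text
time_s: 18.55
position: [0.5118, 0.3415, -0.0187]
tcp_rot: [[0.002, 0.162, -0.987], [0.001, -0.987, -0.162], [-1.0, -0.0, -0.002]]
force: [-0.1, -0.3, -1.2]
opening: 0.291
```

```bash
python3 -c "
from h import *
st();c=cam('wrist'); cv2.imwrite('pics/w17.png',cv2.resize(c['img'],(800,600),interpolation=cv2.INTER_CUBIC))
"
```

```text
t 18.55 pos [ 0.5118  0.3415 -0.0187] yang -80.69 down [ 2.1e-03  9.0e-04 -1.0e+00] F [-0.1 -0.3 -1.2] op 0.291 q [ 23.3  46.2  91.4  -0.   42.3 104. ]
```

View pics/w17.png

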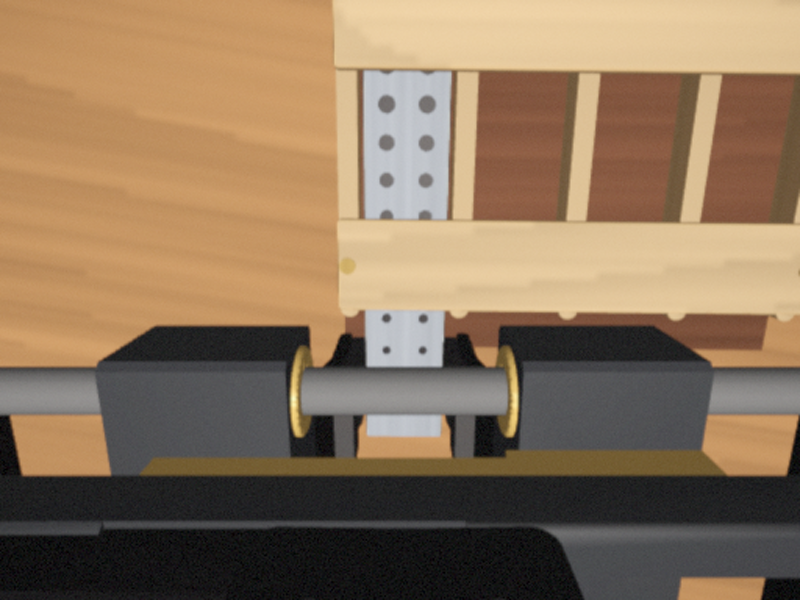

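Request:
{"method": "play_rows", "body": {
  "motion": [
    [[0, 0, 0], [0, 0, 0], 0.4],
    [[0, 0, 0], [0, 0, 0], 0.4],
    [[0, 0, 0], [0, 0, 0], 0.4],
    [[0, 0, 8], [0, 0, 0], 0.4],
    [[0, -0.2, 17], [0, 0, 0], 0.4],
    [[0, -0.2, 17], [0, 0, 0], 0.4],
    [[0, -0.2, 17], [0, 0, 0], 0.1],
    [[0, -0.2, 17], [0, 0, 0], 0.1]
  ]
}}

```text
time_s: 19.4
position: [0.4933, 0.3388, -0.0187]
tcp_rot: [[0.001, 0.163, -0.987], [0.0, -0.987, -0.163], [-1.0, -0.0, -0.001]]
force: [0.3, -0.5, 0.4]
opening: 0.289
```

Request:
{"method": "play_rows", "body": {
  "motion": [
    [[0, 0, 0], [0, 0, 0], 0.1],
    [[0, 0, 0], [0, 0, 0], 0.1],
    [[0, 0.1, -5], [0, 0, 0], 0.1],
    [[0, 0.1, -10], [0, 0, 0], 0.1],
    [[0, 0.2, -13], [0, 0, 0], 0.1],
    [[0, 0.2, -13], [0, 0, 0], 0.1]
  ]
}}

```text
time_s: 20.0
position: [0.5072, 0.3408, -0.0187]
tcp_rot: [[0.002, 0.162, -0.987], [0.001, -0.987, -0.162], [-1.0, -0.0, -0.002]]
force: [-0.4, -0.5, 1.1]
opening: 0.29
```

```bash
python3 -c "
from h import *
st();c=cam('wrist'); cv2.imwrite('pics/w18.png',cv2.resize(c['img'],(800,600),interpolation=cv2.INTER_CUBIC))
"
```

```text
t 20.0 pos [ 0.5072  0.3408 -0.0187] yang -80.67 down [ 1.8e-03  6.0e-04 -1.0e+00] F [-0.4 -0.5  1.1] op 0.29 q [ 23.4  46.   92.   -0.   41.9 104.1]
```

View pics/w18.png

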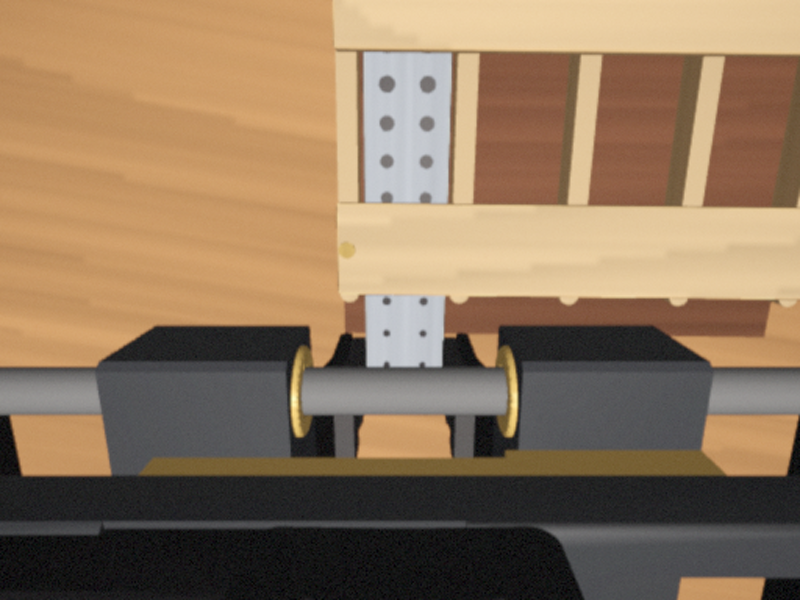

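Request:
{"method": "play_rows", "body": {
  "motion": [
    [[0, 0, -2], [0, 0, 0], 0.1],
    [[0, 0, -3.5], [0, 0, 0], 0.1],
    [[0, 0, -3.5], [0, 0, 0], 0.1]
  ]
}}

```text
time_s: 20.35
position: [0.5084, 0.3409, -0.0188]
tcp_rot: [[-0.002, 0.162, -0.987], [-0.001, -0.987, -0.162], [-1.0, 0.0, 0.002]]
force: [-3.7, -0.3, 4.9]
opening: 0.29
```

Request:
{"method": "play_rows", "body": {
  "motion": [
    [[0, 0, -1], [0, 0, 0], 0.1],
    [[0, 0, -2], [0, 0, 0], 0.1],
    [[0, 0, -2], [0, 0, 0], 0.1]
  ]
}}

```text
time_s: 20.65
position: [0.5104, 0.3412, -0.0188]
tcp_rot: [[-0.002, 0.162, -0.987], [-0.001, -0.987, -0.162], [-1.0, 0.0, 0.002]]
force: [-3.2, -1.2, 5.3]
opening: 0.288
```

Request:
{"method": "play_rows", "body": {
  "motion": [
    [[0, 0, 0], [0, 0, 0], 0.42],
    [[0, 0, 0], [0, 0, 0], 0.42],
    [[0, 0, 0], [0, 0, 0], 0.42],
    [[-25, 0, 0], [0, 0, 0], 0.42],
    [[-60, 0, 20], [0, 0, 0], 0.3],
    [[-90, 0, 50], [0, 0, 0], 0],
    [[-90, 0, 50], [0, 0, 0], 0],
    [[-90, 0, 50], [0, 0, 0], 0]
  ]
}}

```text
time_s: 21.45
position: [0.4628, 0.3338, 0.0718]
tcp_rot: [[0.003, 0.163, -0.987], [0.001, -0.987, -0.163], [-1.0, -0.001, -0.003]]
force: [-0.3, 0.2, 0.6]
opening: 0.146
```

```bash
python3 -c "
from h import *
st();c=cam('wrist'); cv2.imwrite('pics/w19.png',cv2.resize(c['img'],(800,600),interpolation=cv2.INTER_CUBIC))
crop(c,200,0,380,130,4.4,'pics/w19b.png')
im=c['img'].copy()
for yy in (52.5,):
  for z in (.014,):
    q=[(*inframe(CASE,-.073,(yy+d)*.001),z) for d in (-13,13)]; print(proj(c,q)*1.5625)
"
```

```text
t 21.45 pos [0.4628 0.3338 0.0718] yang -80.63 down [ 0.0027  0.0011 -1.    ] F [-0.3  0.2  0.6] op 0.146 q [ 24.6  35.6  96.1  -0.   48.1 105.2]
[[432.97370559 214.20779082]
 [380.17604962 213.41464866]]
```

View pics/w19.png

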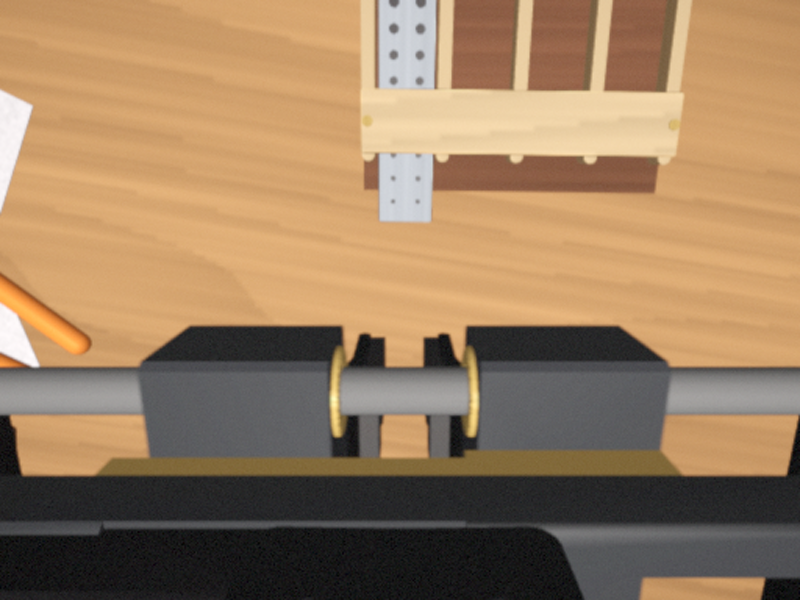

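The tail is about 3 mm short of home (row 221 against the expected 214). I'll push it from behind with the fingers shut.

Request:
{"method": "play_rows", "body": {
  "motion": [
    [[30, 0, 0], [0, 0, 0], 0],
    [[60, 0, 0], [0, 0, 0], 0],
    [[85, 0, 0], [0, 0, 0], 0],
    [[91, 0, 0], [0, 0, 0], 0],
    [[91, 0, 0], [0, 0, 0], 0],
    [[91, 0.2, -12], [0, 0, 0], 0],
    [[91, 0.3, -24], [0, 0, 0], 0],
    [[91, 0.3, -24], [0, 0, 0], 0]
  ]
}}

```text
time_s: 22.3
position: [0.4905, 0.3382, -0.0182]
tcp_rot: [[0.007, 0.162, -0.987], [0.003, -0.987, -0.162], [-1.0, -0.002, -0.007]]
force: [-0.2, -0.5, -0.2]
opening: 0.005
```

Request:
{"method": "play_rows", "body": {
  "motion": [
    [[0, 0, -2], [0, 0, 0], 0],
    [[0, 0, -4], [0, 0, 0], 0],
    [[0, 0, -4], [0, 0, 0], 0]
  ]
}}

```text
time_s: 22.6
position: [0.4899, 0.3377, -0.0196]
tcp_rot: [[0.0, 0.162, -0.987], [0.0, -0.987, -0.162], [-1.0, -0.0, -0.0]]
force: [0.0, 0.4, -0.4]
opening: 0.006
```

Request:
{"method": "play_rows", "body": {
  "motion": [
    [[0, 0, -2], [0, 0, 0], 0],
    [[0, 0, -4], [0, 0, 0], 0],
    [[0, 0, -4], [0, 0, 0], 0]
  ]
}}

```text
time_s: 22.9
position: [0.4933, 0.3381, -0.0199]
tcp_rot: [[-0.001, 0.162, -0.987], [-0.0, -0.987, -0.162], [-1.0, 0.0, 0.001]]
force: [-1.0, -0.5, 0.9]
opening: 0.005
```

Request:
{"method": "play_rows", "body": {
  "motion": [
    [[0, 0, -1], [0, 0, 0], 0],
    [[0, 0, -2], [0, 0, 0], 0],
    [[0, 0, -2], [0, 0, 0], 0]
  ]
}}

```text
time_s: 23.2
position: [0.495, 0.3384, -0.02]
tcp_rot: [[-0.001, 0.162, -0.987], [-0.0, -0.987, -0.162], [-1.0, 0.0, 0.001]]
force: [-1.8, -1.4, 1.4]
opening: 0.007
```

Request:
{"method": "play_rows", "body": {
  "motion": [
    [[0, 0, -1], [0, 0, 0], 0],
    [[0, 0, -2], [0, 0, 0], 0],
    [[0, 0, -2], [0, 0, 0], 0]
  ]
}}

```text
time_s: 23.5
position: [0.495, 0.3384, -0.02]
tcp_rot: [[-0.005, 0.162, -0.987], [-0.002, -0.987, -0.162], [-1.0, 0.001, 0.005]]
force: [-6.4, -0.1, 4.3]
opening: 0.006
```

Request:
{"method": "play_rows", "body": {
  "motion": [
    [[0, 0, -1], [0, 0, 0], 0],
    [[0, 0, -2], [0, 0, 0], 0],
    [[0, 0, -2], [0, 0, 0], 0]
  ]
}}

```text
time_s: 23.8
position: [0.4949, 0.3383, -0.0201]
tcp_rot: [[-0.009, 0.162, -0.987], [-0.003, -0.987, -0.162], [-1.0, 0.001, 0.009]]
force: [-8.8, -0.7, 7.0]
opening: 0.006
```

Request:
{"method": "play_rows", "body": {
  "motion": [
    [[0, 0, -3], [0, 0, 0], 0],
    [[0, 0, -5], [0, 0, 0], 0],
    [[0, 0, -5], [0, 0, 0], 0]
  ]
}}

```text
time_s: 24.1
position: [0.4948, 0.3382, -0.0203]
tcp_rot: [[-0.018, 0.162, -0.987], [-0.005, -0.987, -0.162], [-1.0, 0.002, 0.019]]
force: [-15.7, -0.5, 12.6]
opening: 0.004
```

Request:
{"method": "play_rows", "body": {
  "motion": [
    [[0, 0, 12], [0, 0, 0], 0],
    [[0, 0, 25], [0, 0, 0], 0],
    [[-30, 0, 40], [0, 0, 0], 0],
    [[-70, 0, 45], [0, 0, 0], 0],
    [[-92, 0, 45], [0, 0, 0], 0],
    [[-92, 0, 45], [0, 0, 0], 0],
    [[-92, 0, 45], [0, 0, 0], 0]
  ]
}}

```text
time_s: 24.8
position: [0.4614, 0.3331, 0.0727]
tcp_rot: [[0.003, 0.162, -0.987], [0.001, -0.987, -0.162], [-1.0, -0.001, -0.003]]
force: [0.3, 0.2, -0.4]
opening: 0.005
```

```bash
python3 -c "
from h import *
st();c=cam('wrist'); cv2.imwrite('pics/w20.png',cv2.resize(c['img'],(800,600),interpolation=cv2.INTER_CUBIC))
q=[(*inframe(CASE,-.074,(52.5+d)*.001),.014) for d in (-13,13)]+[(*inframe(CASE,-.062,.0),.006)]; print(proj(c,q)*1.5625)
"
```

```text
t 24.8 pos [0.4614 0.3331 0.0727] yang -80.66 down [ 0.0033  0.0012 -1.    ] F [ 0.3  0.2 -0.4] op 0.005 q [ 24.6  35.5  96.3  -0.   48.  105.3]
[[431.94812206 213.19897418]
 [379.29898435 212.4350514 ]
 [510.1434691  188.93981067]]
```

View pics/w20.png

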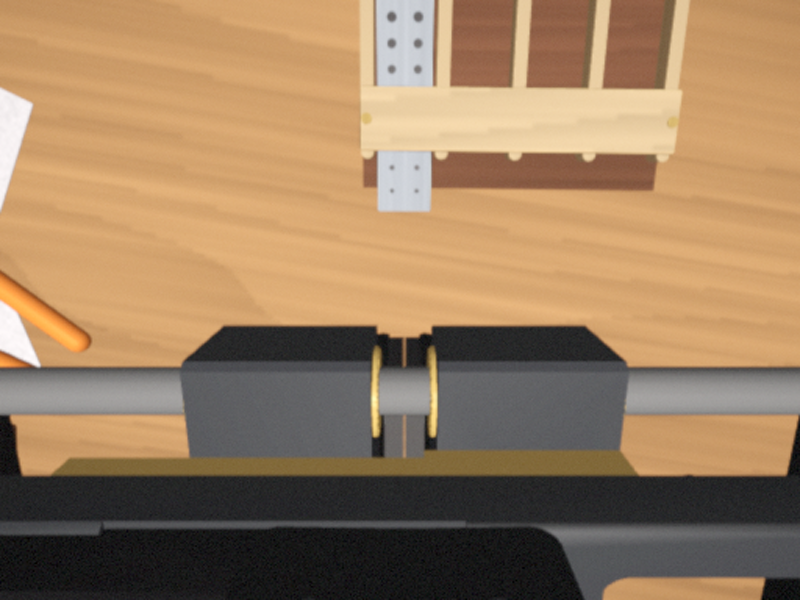

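Plate A is home: its tail is at row 211.5 against 212.8 expected for the back stop. Next is plate B.

```bash
python3 -c "
from h import *
tplan(.4685,-.1164,.10,-83.55)
c=cam('top')
for b in blobs(c,.036,30,900): 
  if .4<b[0]/1000<.7 and -.3<b[1]/1000<.3: print(b)"
```

```text
shift [0.1, 444.4, 65.0] turn [2.89, -0.05, 0.0] dist 449 rot 2.9
(509.7, -112.3, 132.1, 27.4, 6.5, [327.0, 212.0])
(515.4, -207.2, 132.2, 27.8, 12.6, [356.0, 209.0])
```

Request:
{"method": "play_rows", "body": {
  "motion": [
    [[0, 40, 6], [1, 0, 0], 0.3],
    [[0, 85, 13], [2, 0, 0], 0.5],
    [[0, 135, 20], [2.9, 0, 0], 0.5],
    [[0, 185, 27], [2.9, 0, 0], 0.5],
    [[0, 235, 34], [2.9, 0, 0], 0.5],
    [[0, 285, 42], [2.9, 0, 0], 0.5],
    [[0, 335, 49], [2.9, 0, 0], 0.5],
    [[0, 375, 55], [2.9, 0, 0], 0.5]
  ]
}}

```text
time_s: 25.7
position: [0.4661, -0.0487, 0.0709]
tcp_rot: [[-0.002, 0.111, -0.994], [0.0, -0.994, -0.111], [-1.0, -0.001, 0.002]]
force: [2.4, -0.4, 0.4]
opening: 0.489
```

```bash
python3 -c "
from h import *
tplan(.4685,-.1164,.10,-83.55)"
```

```text
shift [-0.7, 67.6, 5.2] turn [-0.07, 0.09, 0.03] dist 68 rot 0.1
```

Request:
{"method": "play_rows", "body": {
  "motion": [
    [[0, 30, 2], [0, 0, 0], 0.55],
    [[0, 60, 5], [0, 0, 0], 0.55],
    [[0, 68, 5], [0, 0, 0], 0.55],
    [[0, 68, 5], [0, 0, 0], 0.55],
    [[0, 68, 5], [0, 0, 0], 0.55]
  ]
}}

```text
time_s: 26.2
position: [0.4685, -0.1131, 0.0714]
tcp_rot: [[-0.002, 0.112, -0.994], [0.001, -0.994, -0.112], [-1.0, -0.002, 0.002]]
force: [-0.7, 0.4, 0.0]
opening: 0.55
```

```bash
cat >> h.py <<'E'
def shot(name):
    c=cam('wrist'); cv2.imwrite(f'pics/{name}.png',cv2.resize(c['img'],(800,600),interpolation=cv2.INTER_CUBIC)); return c
E
python3 -c "
from h import *
st();c=shot('w21')
for b in blobs(c,.036,500,9000): print(b)
tplan(.4685,-.1164,.0295,-83.55)"
```

```text
t 26.2 pos [ 0.4685 -0.1131  0.0714] yang -83.54 down [-0.0021  0.0014 -1.    ] F [-0.7  0.4  0. ] op 0.55 q [-26.9  31.  108.6   0.   40.5  56.6]
(414.9, -116.2, 176.5, 46.0, -83.5, [254.0, 257.0])
(525.3, -203.1, 109.5, 28.4, 12.4, [396.0, 129.0])
(509.5, -111.2, 130.4, 26.8, 6.4, [262.0, 135.0])
shift [70.6, 3.7, 0.3] turn [0.06, 0.1, 0.08] dist 71 rot 0.1
```

View pics/w21.png

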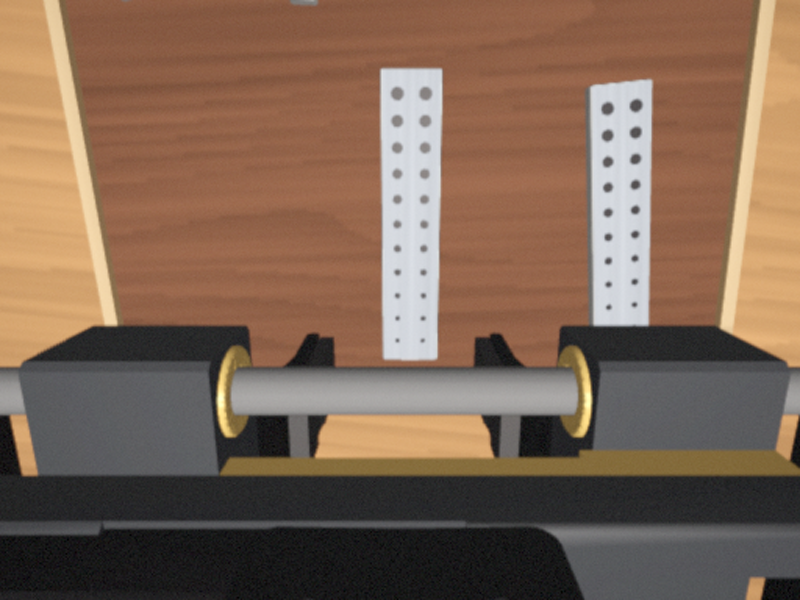

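Request:
{"method": "play_rows", "body": {
  "motion": [
    [[25, 3, 0], [0, 0, 0], 0.5],
    [[50, 3, 0], [0, 0, 0], 0.5],
    [[65, 3, 0], [0, 0, 0], 0.5],
    [[70.5, 3, 0], [0, 0, 0], 0.5],
    [[70.5, 3, 0], [0, 0, 0], 0.5],
    [[70.5, 3, 0], [0, 0, 0], 0.5]
  ]
}}

```text
time_s: 26.85
position: [0.47, -0.1168, 0.0021]
tcp_rot: [[0.001, 0.113, -0.994], [-0.0, -0.994, -0.113], [-1.0, 0.0, -0.001]]
force: [-0.2, -0.1, -0.3]
opening: 0.5
```

Request:
{"method": "play_rows", "body": {
  "motion": [
    [[0, 0, 0], [0, 0, 0], 0.1],
    [[0, 0, 0], [0, 0, 0], 0.1],
    [[0, 0, 0], [0, 0, 0], 0.1],
    [[0, 0, 0], [0, 0, 0], 0.1],
    [[0, 0, 0], [0, 0, 0], 0.1],
    [[0, 0, 0], [0, 0, 0], 0.1]
  ]
}}

```text
time_s: 27.45
position: [0.4699, -0.1174, 0.0022]
tcp_rot: [[0.001, 0.112, -0.994], [-0.0, -0.994, -0.112], [-1.0, 0.0, -0.001]]
force: [-0.9, 2.0, 6.9]
opening: 0.293
```

Request:
{"method": "play_rows", "body": {
  "motion": [
    [[-5, 0, 0], [0, 0, 0], 0.1],
    [[-15, 0, 0], [0, 0, 0], 0.1],
    [[-30, 0, 0], [0, 0, 0], 0.1],
    [[-45, 0, 0], [0, 0, 0], 0.1],
    [[-45, 0, 0], [0, 0, 0], 0.1]
  ]
}}

```text
time_s: 27.95
position: [0.4709, -0.118, 0.0484]
tcp_rot: [[0.003, 0.112, -0.994], [-0.002, -0.994, -0.112], [-1.0, 0.002, -0.003]]
force: [-0.0, -0.2, -1.9]
opening: 0.291
```

```bash
python3 -c "
from h import *
st();c=shot('w22')
x,y=inframe(CASE,-.170,-.0175); tplan(x,y,.0757,-81.0)"
```

```text
t 27.95 pos [ 0.4709 -0.118   0.0484] yang -83.55 down [ 0.0035 -0.0018 -1.    ] F [-0.  -0.2 -1.9] op 0.291 q [-27.3  33.6 109.2  -0.   36.9  56.3]
shift [-0.2, -376.9, 7.7] turn [-2.56, -0.12, -0.08] dist 377 rot 2.6
```

View pics/w22.png

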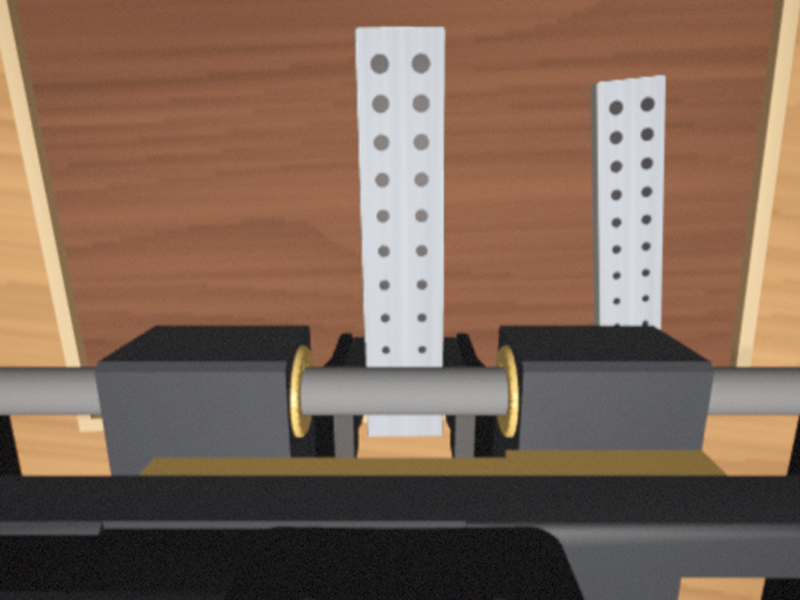

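Request:
{"method": "play_rows", "body": {
  "motion": [
    [[0, -25, 0], [-0.5, 0, 0], 0.1],
    [[0, -65, 1], [-1, 0, 0], 0.1],
    [[0, -105, 2], [-1.5, 0, 0], 0.1],
    [[0, -145, 3], [-1.5, 0, 0], 0.1],
    [[0, -185, 4], [-1.5, 0, 0], 0.1],
    [[0, -225, 5], [-1.5, 0, 0], 0.1],
    [[0, -260, 6], [-1.5, 0, 0], 0.1],
    [[0, -290, 7], [-1.5, 0, 0], 0.1]
  ]
}}

```text
time_s: 28.8
position: [0.429, 0.1717, 0.046]
tcp_rot: [[-0.002, 0.139, -0.99], [-0.0, -0.99, -0.139], [-1.0, -0.0, 0.002]]
force: [0.1, 0.2, -2.4]
opening: 0.292
```

```bash
python3 -c "
from h import *
x,y=inframe(CASE,-.166,-.0175); tplan(x,y,.06,-82.1)"
```

```text
shift [14.5, -84.6, -7.4] turn [0.1, 0.1, 0.0] dist 86 rot 0.1
```

Request:
{"method": "play_rows", "body": {
  "motion": [
    [[0, -35, -3], [0, 0, 0], 0.1],
    [[5, -65, -6], [0, 0, 0], 0.1],
    [[14, -83, -7], [0, 0, 0], 0.1],
    [[14, -83, -7], [0, 0, 0], 0.1],
    [[14, -83, -7], [0, 0, 0], 0.1],
    [[14, -83, -7], [0, 0, 0], 0.1]
  ]
}}

```text
time_s: 29.4
position: [0.4254, 0.2523, 0.0325]
tcp_rot: [[-0.001, 0.137, -0.991], [-0.0, -0.991, -0.137], [-1.0, 0.0, 0.001]]
force: [0.7, -0.3, -2.1]
opening: 0.293
```

```bash
python3 -c "
from h import *
st();c=shot('w23');np.savez('w23.npz',R=c['R'],t=c['t'],K=c['K'])
x,y=inframe(CASE,-.161,-.0175); tplan(x,y,.0095,-82.1)"
```

```text
t 29.4 pos [0.4254 0.2523 0.0325] yang -82.1 down [-9.e-04 -5.e-04 -1.e+00] F [ 0.7 -0.3 -2.1] op 0.293 q [ 17.7  35.9 108.1  -0.   36.   99.8]
shift [51.6, -4.4, -4.5] turn [-0.03, 0.03, -0.01] dist 52 rot 0.0
```

View pics/w23.png

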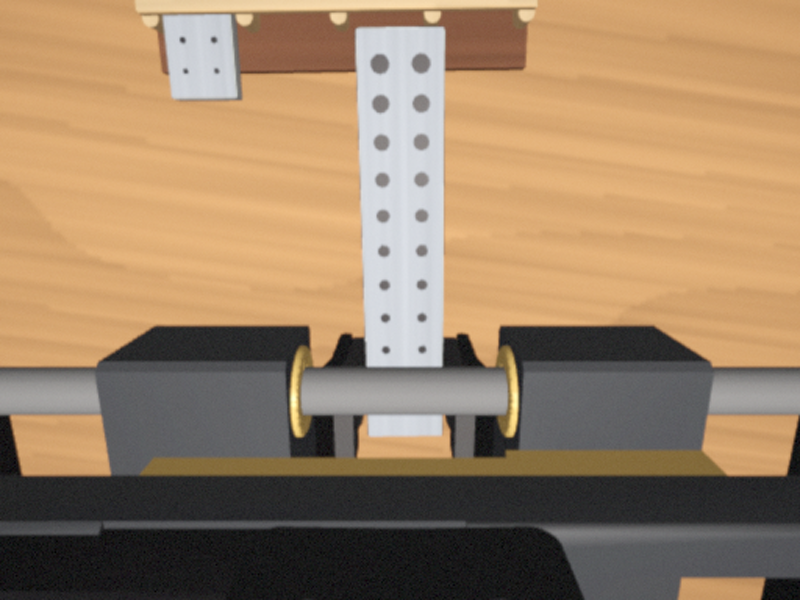

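Request:
{"method": "play_rows", "body": {
  "motion": [
    [[8, -2, -2], [0, 0, 0], 0.1],
    [[20, -5, -4.5], [0, 0, 0], 0.1],
    [[32, -5, -4.5], [0, 0, 0], 0.1],
    [[43, -5, -4.5], [0, 0, 0], 0.1],
    [[43, -5, -4.5], [0, 0, 0], 0.1],
    [[43, -5, -4.5], [0, 0, 0], 0.1]
  ]
}}

```text
time_s: 30.05
position: [0.4288, 0.2586, -0.0111]
tcp_rot: [[-0.002, 0.138, -0.99], [-0.001, -0.99, -0.138], [-1.0, 0.0, 0.002]]
force: [0.6, 1.1, -2.0]
opening: 0.289
```

```bash
python3 -c "
from h import *
st();c=shot('w24');crop(c,200,0,320,60,6.6,'pics/w24b.png')
x,y=inframe(CASE,-.161,-.0175); tplan(x,y,.0095,-82.1)"
```

```text
t 30.05 pos [ 0.4288  0.2586 -0.0111] yang -82.06 down [-1.6e-03 -5.0e-04 -1.0e+00] F [ 0.6  1.1 -2. ] op 0.289 q [ 18.3  41.  108.1   0.   31.  100.3]
shift [8.4, 1.5, 0.0] turn [0.04, 0.03, -0.01] dist 8 rot 0.1
```

View pics/w24b.png

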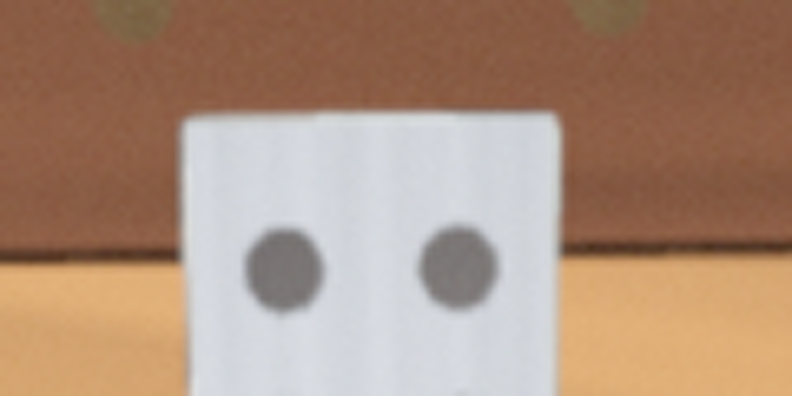

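Request:
{"method": "play_rows", "body": {
  "motion": [
    [[5, 0, 0], [0, 0, 0], 0.1],
    [[8, 0, 0], [0, 0, 0], 0.1],
    [[8, 0, 0], [0, 0, 0], 0.1],
    [[8, -0.1, -7], [0, 0, 0], 0.1],
    [[8, -0.2, -14], [0, 0, 0], 0.1],
    [[8, -0.2, -21], [0, 0, 0], 0.1],
    [[8, -0.3, -28], [0, 0, 0], 0.1],
    [[8, -0.3, -28], [0, 0, 0], 0.1]
  ]
}}

```text
time_s: 30.9
position: [0.4594, 0.2634, -0.0182]
tcp_rot: [[0.003, 0.138, -0.99], [0.001, -0.99, -0.138], [-1.0, -0.0, -0.003]]
force: [0.2, -0.5, -2.1]
opening: 0.29
```

```bash
python3 -c "
from h import *
st();c=shot('w25')"
```

```text
t 30.9 pos [ 0.4594  0.2634 -0.0182] yang -82.08 down [ 2.9e-03  9.0e-04 -1.0e+00] F [ 0.2 -0.5 -2.1] op 0.29 q [ 17.7  42.7 104.2  -0.   32.9  99.8]
```

View pics/w25.png

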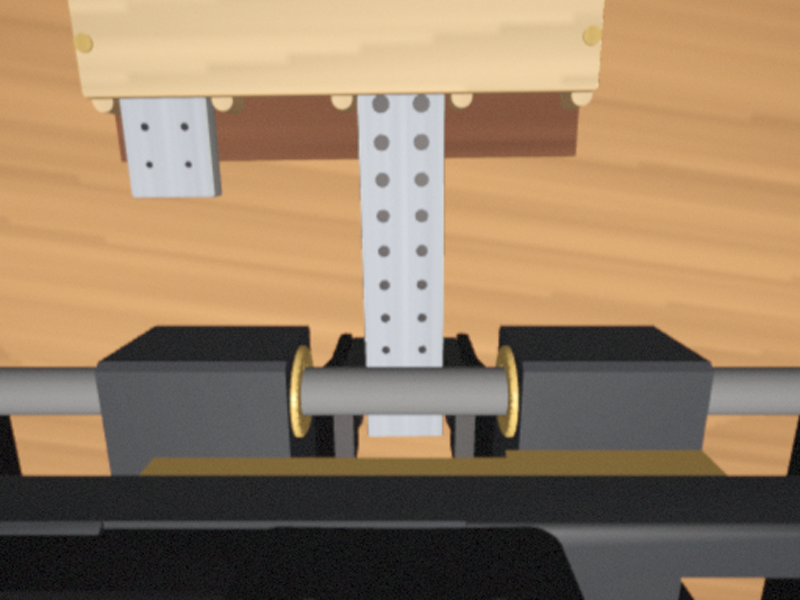

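Request:
{"method": "play_rows", "body": {
  "motion": [
    [[0, -0.1, -8], [0, 0, 0], 0.1],
    [[0, -0.2, -18], [0, 0, 0], 0.1],
    [[0, -0.3, -28], [0, 0, 0], 0.1],
    [[0, -0.4, -38], [0, 0, 0], 0.1],
    [[0, -0.5, -48], [0, 0, 0], 0.1],
    [[0, -0.6, -56], [0, 0, 0], 0.1],
    [[0, -0.7, -62], [0, 0, 0], 0.1],
    [[0, -0.7, -62], [0, 0, 0], 0.1]
  ]
}}

```text
time_s: 31.75
position: [0.5198, 0.2724, -0.0183]
tcp_rot: [[0.001, 0.138, -0.99], [0.0, -0.99, -0.138], [-1.0, -0.0, -0.002]]
force: [-0.1, -0.5, -1.3]
opening: 0.29
```

Request:
{"method": "play_rows", "body": {
  "motion": [
    [[0, 0, 0], [0, 0, 0], 0.42],
    [[0, 0, 0], [0, 0, 0], 0.42],
    [[0, 0, 0], [0, 0, 0], 0.42],
    [[-25, 0, 0], [0, 0, 0], 0.42],
    [[-40, 0.2, 15], [0, 0, 0], 0.2],
    [[-40, 0.5, 52], [0, 0, 0], 0],
    [[-40, 0.5, 52], [0, 0, 0], 0],
    [[-40, 0.5, 52], [0, 0, 0], 0]
  ]
}}

```text
time_s: 32.55
position: [0.4662, 0.2646, 0.0219]
tcp_rot: [[-0.0, 0.139, -0.99], [-0.0, -0.99, -0.139], [-1.0, 0.0, 0.0]]
force: [0.1, -0.1, -0.3]
opening: 0.144
```

```bash
python3 -c "
from h import *
st();c=shot('w26'); x,y=inframe(CASE,-.119,-.0175); tplan(x,y,.009,-82.1)"
```

```text
t 32.55 pos [0.4662 0.2646 0.0219] yang -82.02 down [-3.e-04 -1.e-04 -1.e+00] F [ 0.1 -0.1 -0.3] op 0.144 q [ 17.6  38.7 102.5  -0.   38.8  99.6]
shift [41.4, 1.8, -3.0] turn [0.06, -0.08, 0.01] dist 42 rot 0.1
```

View pics/w26.png

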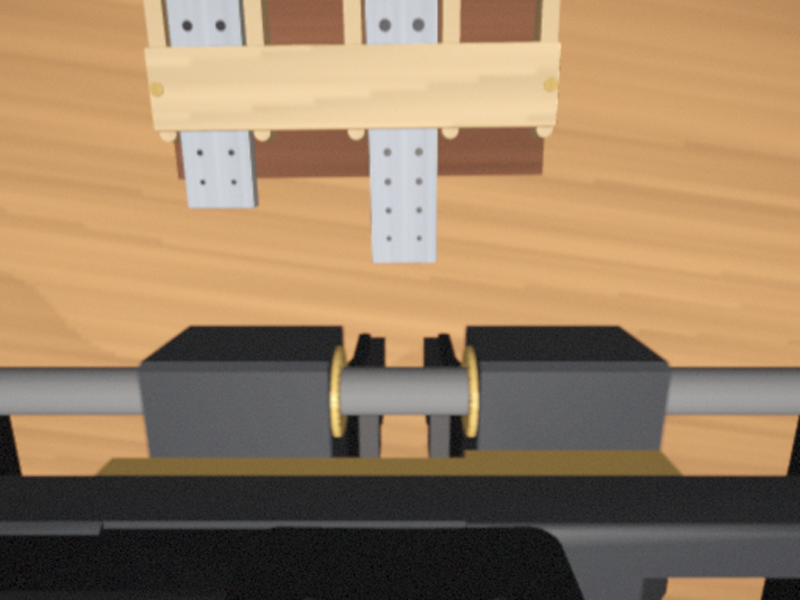

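Request:
{"method": "play_rows", "body": {
  "motion": [
    [[15, 0.3, 0], [0, 0, 0], 0],
    [[35, 0.5, 0], [0, 0, 0], 0],
    [[41, 0.5, 0], [0, 0, 0], 0],
    [[41, 0.5, 0], [0, 0, 0], 0],
    [[41, 0.4, -10], [0, 0, 0], 0],
    [[41, 0.3, -20], [0, 0, 0], 0],
    [[41, 0.2, -29], [0, 0, 0], 0],
    [[41, 0.2, -34], [0, 0, 0], 0]
  ]
}}

```text
time_s: 33.4
position: [0.5026, 0.2694, -0.0187]
tcp_rot: [[0.002, 0.138, -0.99], [0.001, -0.99, -0.138], [-1.0, -0.0, -0.002]]
force: [-1.4, 0.1, 1.0]
opening: 0.004
```

Request:
{"method": "play_rows", "body": {
  "motion": [
    [[0, 0, -3], [0, 0, 0], 0],
    [[0, 0, -5], [0, 0, 0], 0],
    [[0, 0, -7], [0, 0, 0], 0],
    [[0, 0, -7], [0, 0, 0], 0]
  ]
}}

```text
time_s: 33.8
position: [0.5054, 0.2696, -0.0195]
tcp_rot: [[-0.004, 0.138, -0.99], [-0.001, -0.99, -0.138], [-1.0, 0.001, 0.004]]
force: [-5.1, -0.7, 3.2]
opening: 0.006
```

Request:
{"method": "play_rows", "body": {
  "motion": [
    [[0, 0, -3], [0, 0, 0], 0],
    [[0, 0, -5], [0, 0, 0], 0],
    [[0, 0, -5], [0, 0, 0], 0]
  ]
}}

```text
time_s: 34.1
position: [0.5054, 0.2694, -0.0198]
tcp_rot: [[-0.014, 0.138, -0.99], [-0.003, -0.99, -0.138], [-1.0, 0.001, 0.014]]
force: [-11.0, -0.9, 9.3]
opening: 0.002
```

Request:
{"method": "play_rows", "body": {
  "motion": [
    [[0, 0, 12], [0, 0, 0], 0],
    [[0, 0, 25], [0, 0, 0], 0],
    [[-30, 0, 40], [0, 0, 0], 0],
    [[-70, 0, 45], [0, 0, 0], 0],
    [[-92, 0, 45], [0, 0, 0], 0],
    [[-92, 0, 45], [0, 0, 0], 0]
  ]
}}

```text
time_s: 34.7
position: [0.472, 0.2658, 0.076]
tcp_rot: [[0.011, 0.139, -0.99], [0.003, -0.99, -0.139], [-1.0, -0.002, -0.011]]
force: [0.4, -0.8, -0.3]
opening: 0.008
```

```bash
python3 -c "
from h import *
st();c=shot('w27')
q=[(*inframe(CASE,-.074,(yy)*.001),.014) for yy in (52.5,-17.5)]; print(proj(c,q)*1.5625)
c=cam('top')
for b in blobs(c,.036,5,900): 
  if .4<b[0]/1000<.7 and -.3<b[1]/1000<.3: print(b)
tplan(.4752,-.2157,.10,-77.6)"
```

```text
t 34.7 pos [0.472  0.2658 0.076 ] yang -82.04 down [ 0.0109  0.0032 -0.9999] F [ 0.4 -0.8 -0.3] op 0.008 q [ 17.6  33.5 100.6  -0.   45.3  99.6]
[[267.88580668 215.36915179]
 [407.30993349 214.01916017]]
(444.9, 236.0, 35.8, 15.3, -72.6, [220.0, 233.0])
(521.8, 259.8, 61.8, 32.0, 41.1, [212.0, 210.0])
(515.4, -207.3, 132.2, 27.7, 12.6, [356.0, 209.0])
(595.0, 12.8, 16.4, 16.3, -1.2, [287.0, 185.0])
(592.0, 277.8, 42.1, 26.4, 9.2, [206.0, 188.0])
(605.1, -57.2, 19.6, 13.0, -1.5, [309.0, 182.0])
shift [1.2, 476.7, 60.6] turn [-4.45, -0.21, 0.02] dist 481 rot 4.5
```

View pics/w27.png

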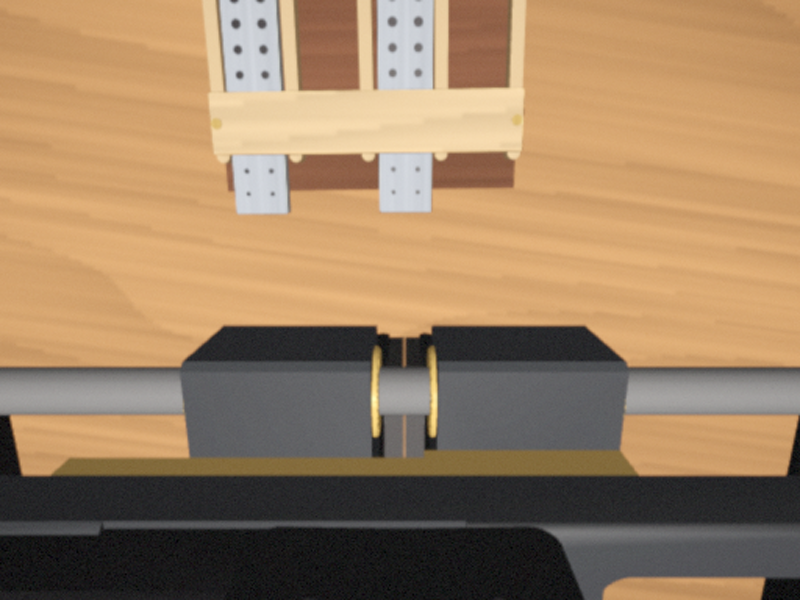

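Both plates are home with their tails level. On to plate C.

Request:
{"method": "play_rows", "body": {
  "motion": [
    [[0, 40, 5], [-1, 0, 0], 0.3],
    [[0, 85, 11], [-2, 0, 0], 0.45],
    [[0, 135, 17], [-3, 0, 0], 0.45],
    [[0, 185, 24], [-4.4, 0, 0], 0.45],
    [[0, 235, 30], [-4.4, 0, 0], 0.45],
    [[0, 285, 36], [-4.4, 0, 0], 0.45],
    [[0, 335, 42], [-4.4, 0, 0], 0.45],
    [[0, 380, 48], [-4.4, 0, 0], 0.45]
  ]
}}

```text
time_s: 35.6
position: [0.4725, -0.1208, 0.0712]
tcp_rot: [[-0.001, 0.213, -0.977], [0.0, -0.977, -0.213], [-1.0, -0.001, 0.001]]
force: [0.6, -0.3, 1.2]
opening: 0.445
```

```bash
python3 -c "
from h import *
tplan(.475,-.2153,.10,-77.6)"
```

```text
shift [-0.4, 92.8, 17.7] turn [-0.1, 0.05, 0.04] dist 94 rot 0.1
```

Request:
{"method": "play_rows", "body": {
  "motion": [
    [[0, 45, 9], [0, 0, 0], 0.48],
    [[0, 80, 15], [0, 0, 0], 0.48],
    [[0, 92, 18], [0, 0, 0], 0.48],
    [[0, 92, 18], [0, 0, 0], 0.48],
    [[0, 92, 18], [0, 0, 0], 0.48]
  ]
}}

```text
time_s: 36.1
position: [0.4739, -0.2106, 0.0716]
tcp_rot: [[-0.003, 0.214, -0.977], [0.002, -0.977, -0.214], [-1.0, -0.003, 0.002]]
force: [0.5, 0.1, 0.3]
opening: 0.48
```

```bash
python3 -c "
from h import *
st();c=shot('w28')
for b in blobs(c,.036,500,9000): print(b)
tplan(.475,-.2153,.0295,-77.6)"
```

```text
t 36.1 pos [ 0.4739 -0.2106  0.0716] yang -77.65 down [-0.0025  0.0023 -1.    ] F [0.5 0.1 0.3] op 0.48 q [-36.3  32.9 103.4   0.   43.9  41.3]
(472.7, -401.0, 21.6, 18.8, 12.5, [501.0, 253.0])
(391.7, -34.9, 23.0, 21.7, -77.5, [13.0, 252.0])
(422.0, -218.9, 157.9, 48.5, -77.5, [255.0, 257.0])
(515.4, -206.1, 129.7, 26.8, 12.4, [265.0, 135.0])
shift [70.8, 5.5, 0.0] turn [0.01, 0.11, 0.15] dist 71 rot 0.2
```

View pics/w28.png

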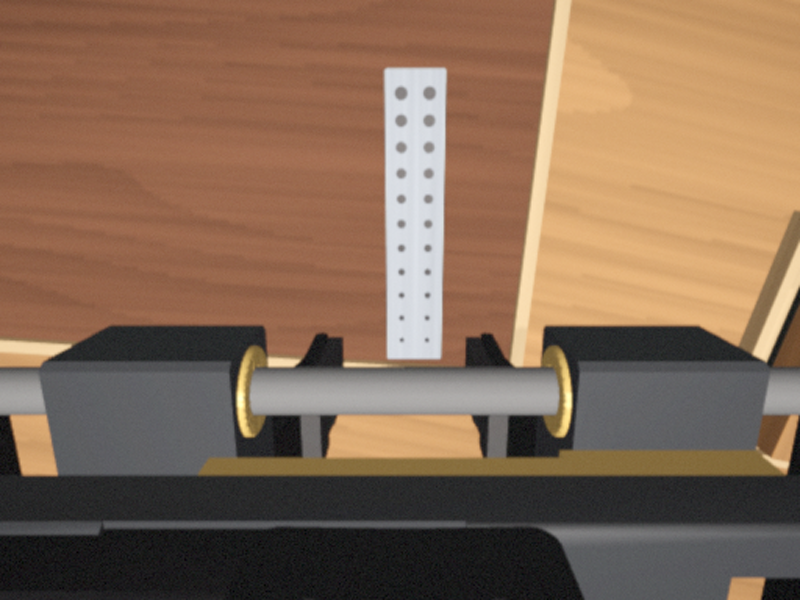

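Request:
{"method": "play_rows", "body": {
  "motion": [
    [[25, 4.2, 0], [0, 0, 0], 0.46],
    [[50, 4.2, 0], [0, 0, 0], 0.46],
    [[65, 4.2, 0], [0, 0, 0], 0.46],
    [[70, 4.2, 0], [0, 0, 0], 0.46],
    [[70, 4.2, 0], [0, 0, 0], 0.46],
    [[70, 4.2, 0], [0, 0, 0], 0.46]
  ]
}}

```text
time_s: 36.75
position: [0.4764, -0.2157, 0.0032]
tcp_rot: [[0.001, 0.215, -0.977], [-0.0, -0.977, -0.215], [-1.0, 0.0, -0.001]]
force: [0.1, -0.3, 0.2]
opening: 0.466
```

Request:
{"method": "play_rows", "body": {
  "motion": [
    [[0, 0, 0], [0, 0, 0], 0.1],
    [[0, 0, 0], [0, 0, 0], 0.1],
    [[0, 0, 0], [0, 0, 0], 0.1],
    [[0, 0, 0], [0, 0, 0], 0.1],
    [[0, 0, 0], [0, 0, 0], 0.1]
  ]
}}

```text
time_s: 37.25
position: [0.4762, -0.2163, 0.0033]
tcp_rot: [[0.001, 0.214, -0.977], [-0.0, -0.977, -0.214], [-1.0, 0.0, -0.001]]
force: [0.0, 1.4, 5.8]
opening: 0.29
```

Request:
{"method": "play_rows", "body": {
  "motion": [
    [[-5, 0, 0], [0, 0, 0], 0.1],
    [[-15, 0, 0], [0, 0, 0], 0.1],
    [[-30, 0, 0], [0, 0, 0], 0.1],
    [[-45, 0, 0], [0, 0, 0], 0.1],
    [[-45, 0, 0], [0, 0, 0], 0.1]
  ]
}}

```text
time_s: 37.75
position: [0.4772, -0.2173, 0.0495]
tcp_rot: [[0.003, 0.214, -0.977], [-0.003, -0.977, -0.214], [-1.0, 0.003, -0.003]]
force: [0.4, -0.5, -1.7]
opening: 0.285
```

```bash
python3 -c "
from h import *
st();c=shot('w29')
x,y=inframe(CASE,-.166,-.0525); tplan(x,y,.0757,-81.4)"
```

```text
t 37.75 pos [ 0.4772 -0.2173  0.0495] yang -77.66 down [ 0.0033 -0.0026 -1.    ] F [ 0.4 -0.5 -1.7] op 0.285 q [-36.7  35.3 103.6  -0.   40.8  41. ]
shift [0.6, -438.7, -47.9] turn [3.74, -0.1, -0.11] dist 441 rot 3.7
```

View pics/w29.png

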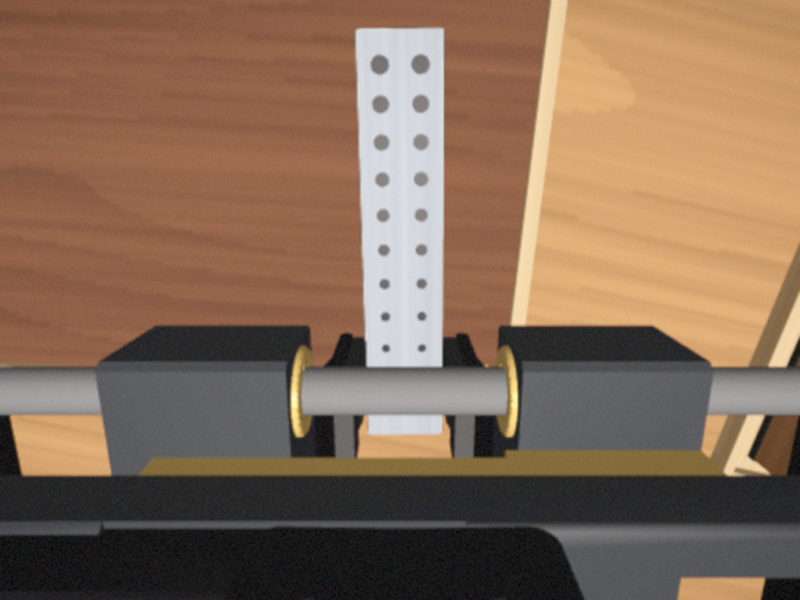

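Request:
{"method": "play_rows", "body": {
  "motion": [
    [[0, -25, -2], [0.5, 0, 0], 0.1],
    [[0, -65, -7], [1, 0, 0], 0.1],
    [[0, -105, -12], [2, 0, 0], 0.1],
    [[0, -145, -17], [3, 0, 0], 0.1],
    [[0, -185, -21], [4, 0, 0], 0.1],
    [[0, -225, -25], [4.4, 0, 0], 0.1],
    [[0, -265, -29], [4.4, 0, 0], 0.1],
    [[0, -305, -33], [4.4, 0, 0], 0.1]
  ]
}}

```text
time_s: 38.6
position: [0.4422, 0.0901, 0.0471]
tcp_rot: [[-0.001, 0.138, -0.99], [0.0, -0.99, -0.138], [-1.0, -0.0, 0.001]]
force: [0.8, -0.8, -2.4]
opening: 0.29
```

```bash
python3 -c "
from h import *
x,y=inframe(CASE,-.166,-.0525); tplan(x,y,.06,-82.1)"
```

```text
shift [15.6, -132.2, -5.8] turn [0.02, 0.07, 0.01] dist 133 rot 0.1
```

Request:
{"method": "play_rows", "body": {
  "motion": [
    [[0, -35, -2], [0, 0, 0], 0.1],
    [[0, -75, -4], [0, 0, 0], 0.1],
    [[5, -110, -5], [0, 0, 0], 0.1],
    [[14, -130, -5], [0, 0, 0], 0.1],
    [[14, -131, -5], [0, 0, 0], 0.1],
    [[14, -131, -5], [0, 0, 0], 0.1],
    [[14, -131, -5], [0, 0, 0], 0.1]
  ]
}}

```text
time_s: 39.3
position: [0.4298, 0.2182, 0.0335]
tcp_rot: [[-0.001, 0.137, -0.991], [-0.0, -0.991, -0.137], [-1.0, 0.0, 0.001]]
force: [-0.2, -1.0, -1.3]
opening: 0.288
```

```bash
python3 -c "
from h import *
st();c=shot('w30')
x,y=inframe(CASE,-.161,-.0525); tplan(x,y,.0095,-82.1)"
```

```text
t 39.3 pos [0.4298 0.2182 0.0335] yang -82.1 down [-6.e-04 -4.e-04 -1.e+00] F [-0.2 -1.  -1.3] op 0.288 q [ 13.6  35.2 109.9  -0.   34.9  95.7]
shift [52.7, -3.9, -5.1] turn [-0.04, 0.01, -0.01] dist 53 rot 0.0
```

View pics/w30.png

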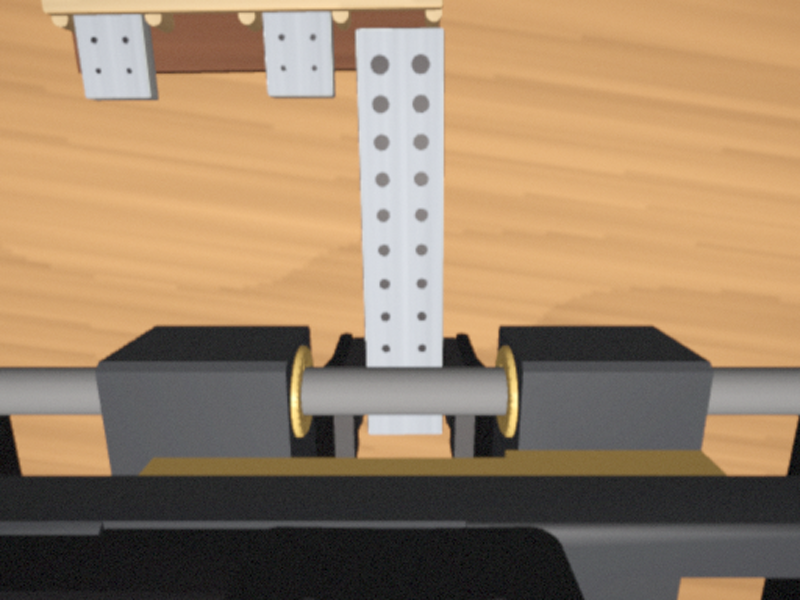

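Request:
{"method": "play_rows", "body": {
  "motion": [
    [[8, -2, -2], [0, 0, 0], 0.1],
    [[20, -4.6, -5], [0, 0, 0], 0.1],
    [[32, -4.6, -5], [0, 0, 0], 0.1],
    [[44, -4.6, -5], [0, 0, 0], 0.1],
    [[44, -4.6, -5], [0, 0, 0], 0.1],
    [[44, -4.6, -5], [0, 0, 0], 0.1]
  ]
}}

```text
time_s: 39.95
position: [0.4335, 0.2242, -0.0111]
tcp_rot: [[-0.002, 0.138, -0.99], [-0.0, -0.99, -0.138], [-1.0, 0.0, 0.002]]
force: [1.1, -0.4, -1.6]
opening: 0.291
```

```bash
python3 -c "
from h import *
st();c=shot('w31');crop(c,200,0,320,60,6.6,'pics/w31b.png')
x,y=inframe(CASE,-.161,-.0525); tplan(x,y,.0095,-82.1)"
```

```text
t 39.95 pos [ 0.4335  0.2242 -0.0111] yang -82.05 down [-1.9e-03 -5.0e-04 -1.0e+00] F [ 1.1 -0.4 -1.6] op 0.291 q [ 14.2  40.6 110.   -0.   29.5  96.3]
shift [8.3, 1.8, -0.4] turn [0.05, 0.04, -0.0] dist 9 rot 0.1
```

View pics/w31b.png

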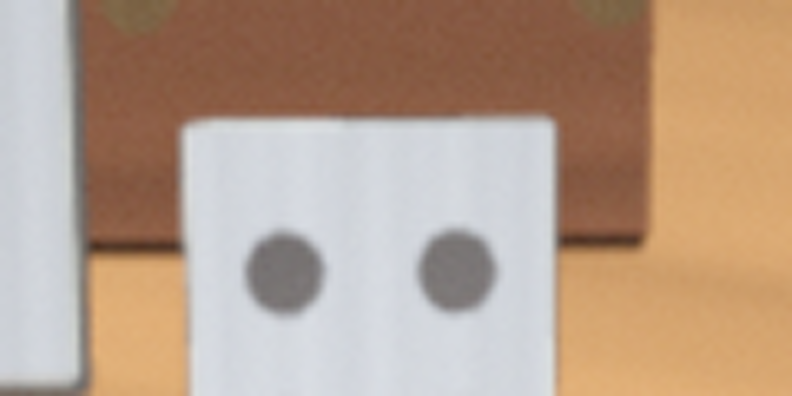

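Request:
{"method": "play_rows", "body": {
  "motion": [
    [[5, 0, 0], [0, 0, 0], 0.1],
    [[8, 0, 0], [0, 0, 0], 0.1],
    [[8, 0, 0], [0, 0, 0], 0.1],
    [[8, -0.1, -7], [0, 0, 0], 0.1],
    [[8, -0.2, -14], [0, 0, 0], 0.1],
    [[8, -0.2, -21], [0, 0, 0], 0.1],
    [[8, -0.3, -28], [0, 0, 0], 0.1],
    [[8, -0.3, -28], [0, 0, 0], 0.1]
  ]
}}

```text
time_s: 40.8
position: [0.4642, 0.2289, -0.0182]
tcp_rot: [[0.003, 0.138, -0.99], [0.001, -0.99, -0.138], [-1.0, -0.0, -0.003]]
force: [0.1, 0.3, -1.1]
opening: 0.292
```

```bash
python3 -c "
from h import *
st();c=shot('w32')"
```

```text
t 40.8 pos [ 0.4642  0.2289 -0.0182] yang -82.07 down [ 3.2e-03  8.0e-04 -1.0e+00] F [ 0.1  0.3 -1.1] op 0.292 q [ 13.9  42.3 106.   -0.   31.5  95.9]
```

View pics/w32.png

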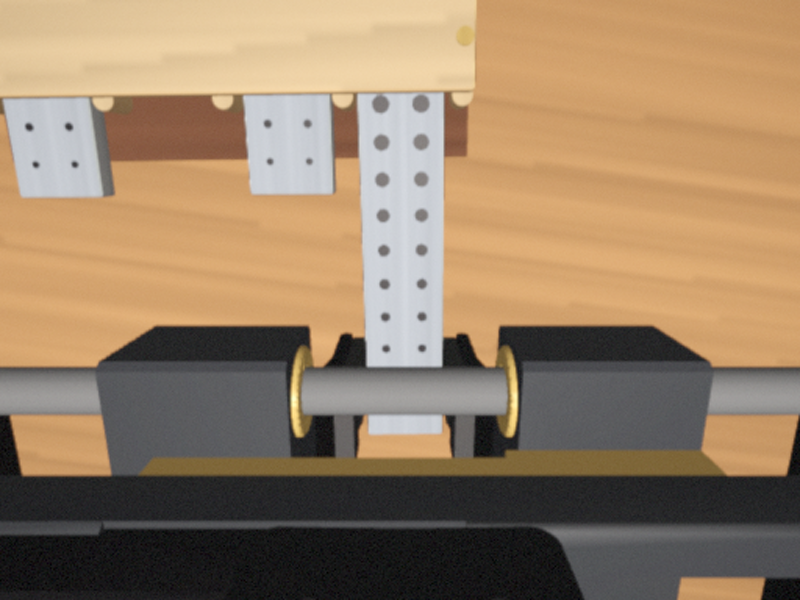

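Request:
{"method": "play_rows", "body": {
  "motion": [
    [[0, -0.1, -8], [0, 0, 0], 0.1],
    [[0, -0.2, -18], [0, 0, 0], 0.1],
    [[0, -0.3, -28], [0, 0, 0], 0.1],
    [[0, -0.4, -37], [0, 0, 0], 0.1],
    [[0, -0.5, -43], [0, 0, 0], 0.1],
    [[0, -0.5, -43], [0, 0, 0], 0.1]
  ]
}}

```text
time_s: 41.45
position: [0.5062, 0.2352, -0.0183]
tcp_rot: [[0.002, 0.138, -0.99], [0.001, -0.99, -0.138], [-1.0, -0.0, -0.002]]
force: [0.7, 0.5, -1.3]
opening: 0.29
```

Request:
{"method": "play_rows", "body": {
  "motion": [
    [[0, 0, 0], [0, 0, 0], 0.38],
    [[0, 0, 0], [0, 0, 0], 0.38],
    [[0, 0, 0], [0, 0, 0], 0.38],
    [[-25, 0, 0], [0, 0, 0], 0.38],
    [[-40, 0.2, 15], [0, 0, 0], 0.2],
    [[-40, 0.5, 52], [0, 0, 0], 0],
    [[-40, 0.5, 52], [0, 0, 0], 0],
    [[-40, 0.5, 52], [0, 0, 0], 0]
  ]
}}

```text
time_s: 42.25
position: [0.4521, 0.2273, 0.0219]
tcp_rot: [[-0.0, 0.139, -0.99], [-0.0, -0.99, -0.139], [-1.0, 0.0, 0.0]]
force: [0.7, 0.9, 0.1]
opening: 0.101
```

```bash
python3 -c "
from h import *
st();c=shot('w33'); x,y=inframe(CASE,-.140,-.0525); tplan(x,y,.009,-82.1)"
```

```text
t 42.25 pos [0.4521 0.2273 0.0219] yang -82.03 down [-4.e-04 -1.e-04 -1.e+00] F [0.7 0.9 0.1] op 0.101 q [ 14.   37.5 106.8  -0.   35.7  96. ]
shift [41.4, 2.0, -1.4] turn [0.06, -0.08, 0.01] dist 41 rot 0.1
```

View pics/w33.png

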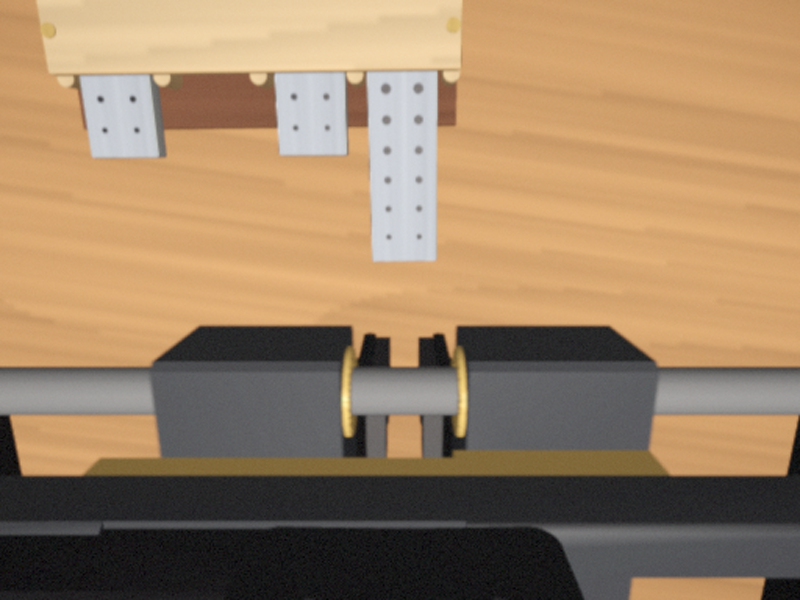

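Plate C is level in its lane, with its tail edge at row 261. I'll push it home from behind.

Request:
{"method": "play_rows", "body": {
  "motion": [
    [[15, 0.3, 0], [0, 0, 0], 0],
    [[35, 0.5, 0], [0, 0, 0], 0],
    [[41, 0.5, 0], [0, 0, 0], 0],
    [[41, 0.5, 0], [0, 0, 0], 0],
    [[41, 0.4, -10], [0, 0, 0], 0],
    [[41, 0.3, -20], [0, 0, 0], 0],
    [[41, 0.2, -30], [0, 0, 0], 0],
    [[41, 0.1, -40], [0, 0, 0], 0]
  ]
}}

```text
time_s: 43.1
position: [0.4937, 0.2329, -0.0188]
tcp_rot: [[0.0, 0.138, -0.99], [0.0, -0.99, -0.138], [-1.0, -0.0, -0.0]]
force: [-1.7, -0.2, 0.7]
opening: 0.003
```

Request:
{"method": "play_rows", "body": {
  "motion": [
    [[0, 0, -5], [0, 0, 0], 0],
    [[0, 0, -10], [0, 0, 0], 0],
    [[0, -0.1, -14], [0, 0, 0], 0],
    [[0, -0.1, -14], [0, 0, 0], 0]
  ]
}}

```text
time_s: 43.5
position: [0.5074, 0.2349, -0.0193]
tcp_rot: [[0.002, 0.138, -0.99], [0.0, -0.99, -0.138], [-1.0, -0.0, -0.002]]
force: [-0.3, 0.4, -0.7]
opening: 0.007
```

Request:
{"method": "play_rows", "body": {
  "motion": [
    [[0, 0, -3], [0, 0, 0], 0],
    [[0, 0, -6], [0, 0, 0], 0],
    [[0, 0, -6], [0, 0, 0], 0]
  ]
}}

```text
time_s: 43.8
position: [0.5107, 0.2353, -0.0196]
tcp_rot: [[-0.004, 0.138, -0.99], [-0.001, -0.99, -0.138], [-1.0, 0.0, 0.004]]
force: [-4.0, -0.3, 2.6]
opening: 0.003
```

Request:
{"method": "play_rows", "body": {
  "motion": [
    [[0, 0, -3], [0, 0, 0], 0],
    [[0, 0, -6], [0, 0, 0], 0],
    [[0, 0, -6], [0, 0, 0], 0]
  ]
}}

```text
time_s: 44.1
position: [0.5105, 0.2352, -0.0199]
tcp_rot: [[-0.015, 0.139, -0.99], [-0.003, -0.99, -0.138], [-1.0, 0.001, 0.015]]
force: [-13.4, -1.2, 9.3]
opening: 0.009
```

Request:
{"method": "play_rows", "body": {
  "motion": [
    [[0, 0, 12], [0, 0, 0], 0],
    [[0, 0, 25], [0, 0, 0], 0],
    [[-30, 0, 40], [0, 0, 0], 0],
    [[-70, 0, 45], [0, 0, 0], 0],
    [[-95, 0, 45], [0, 0, 0], 0],
    [[-95, 0, 45], [0, 0, 0], 0]
  ]
}}

```text
time_s: 44.7
position: [0.4781, 0.2313, 0.0794]
tcp_rot: [[0.012, 0.138, -0.99], [0.003, -0.99, -0.138], [-1.0, -0.001, -0.012]]
force: [1.4, -0.1, 0.4]
opening: 0.005
```

```bash
python3 -c "
from h import *
st();c=shot('w34')
q=[(*inframe(CASE,-.074,(yy)*.001),.014) for yy in (52.5,-17.5,-52.5)]; print(proj(c,q)*1.5625)"
```

```text
t 44.7 pos [0.4781 0.2313 0.0794] yang -82.04 down [ 0.0117  0.0027 -0.9999] F [ 1.4 -0.1  0.4] op 0.005 q [ 13.8  32.6 102.   -0.   44.7  95.8]
[[200.93915787 217.38817128]
 [338.38269083 216.03744157]
 [407.20597056 215.36107908]]
```

View pics/w34.png

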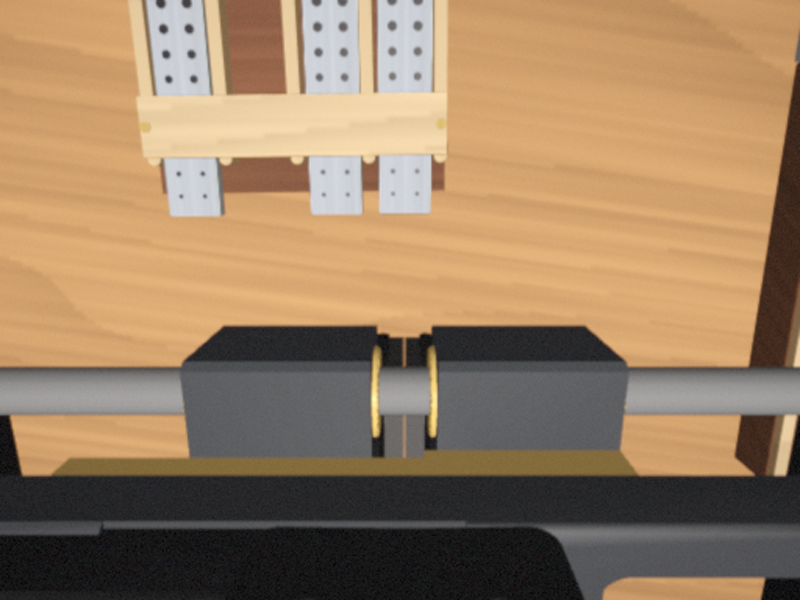

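All three plates are home: tail rows 213–216 against 215–217 predicted. Now the scraper. I'll fly to a viewing pose by the stand.

```bash
python3 -c "
from h import *
tplan(.42,-.43,.17,-90.9)"
```

```text
shift [-65.5, 646.6, 147.0] turn [8.85, -0.46, 0.08] dist 666 rot 8.9
```

Request:
{"method": "play_rows", "body": {
  "motion": [
    [[-20, 40, 9], [1, 0, 0], 0.2],
    [[-40, 90, 20], [2, 0, 0], 0.4],
    [[-60, 135, 31], [3, 0, 0], 0.5],
    [[-65, 184, 42], [4, 0, 0], 0.5],
    [[-65, 232, 53], [5, 0, 0], 0.5],
    [[-65, 280, 64], [6, 0, 0], 0.5],
    [[-65, 328, 75], [7, 0, 0], 0.5],
    [[-65, 376, 85], [8.8, 0, 0], 0.5]
  ]
}}

```text
time_s: 45.55
position: [0.4412, -0.1538, 0.1396]
tcp_rot: [[-0.0, -0.016, -1.0], [0.0, -1.0, 0.016], [-1.0, -0.0, 0.0]]
force: [1.1, -0.5, 1.2]
opening: 0.492
```

```bash
python3 -c "
from h import *
st();tplan(.42,-.43,.17,-90.9)"
```

```text
t 45.55 pos [ 0.4412 -0.1538  0.1396] yang -90.94 down [-1.e-04  1.e-04 -1.e+00] F [ 1.1 -0.5  1.2] op 0.492 q [-33.   23.1 107.5   0.   49.5  58. ]
shift [-1.9, 276.5, 16.7] turn [-0.04, 0.0, 0.01] dist 277 rot 0.0
```

Request:
{"method": "play_rows", "body": {
  "motion": [
    [[0, 50, 3], [0, 0, 0], 0.5],
    [[0, 100, 6], [0, 0, 0], 0.5],
    [[0, 150, 9], [0, 0, 0], 0.5],
    [[0, 200, 12], [0, 0, 0], 0.5],
    [[0, 245, 15], [0, 0, 0], 0.5],
    [[0, 270, 17], [0, 0, 0], 0.5],
    [[0, 270, 17], [0, 0, 0], 0.5],
    [[0, 270, 17], [0, 0, 0], 0.5]
  ]
}}

```text
time_s: 46.35
position: [0.42, -0.421, 0.1389]
tcp_rot: [[-0.001, -0.016, -1.0], [0.002, -1.0, 0.016], [-1.0, -0.002, 0.001]]
force: [-0.1, 0.8, -0.3]
opening: 0.502
```

```bash
python3 -c "
from h import *
st();c=shot('w35')
c=cam('scene'); crop(c,125,115,215,180,8,'pics/s7.png')"
```

```text
t 46.35 pos [ 0.42   -0.421   0.1389] yang -90.93 down [-0.0012  0.0023 -1.    ] F [-0.1  0.8 -0.3] op 0.502 q [-55.8  31.8  89.5   0.   58.9  35.1]
```

View pics/w35.png

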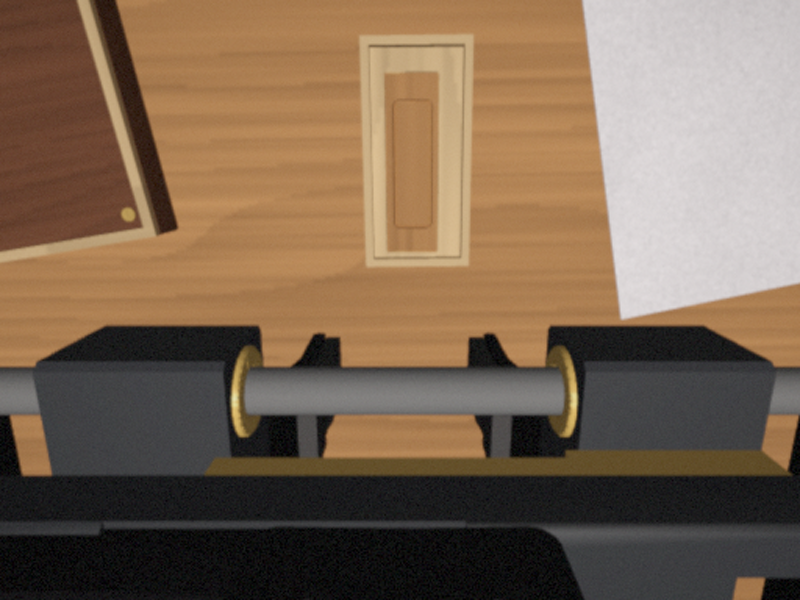

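View pics/s7.png

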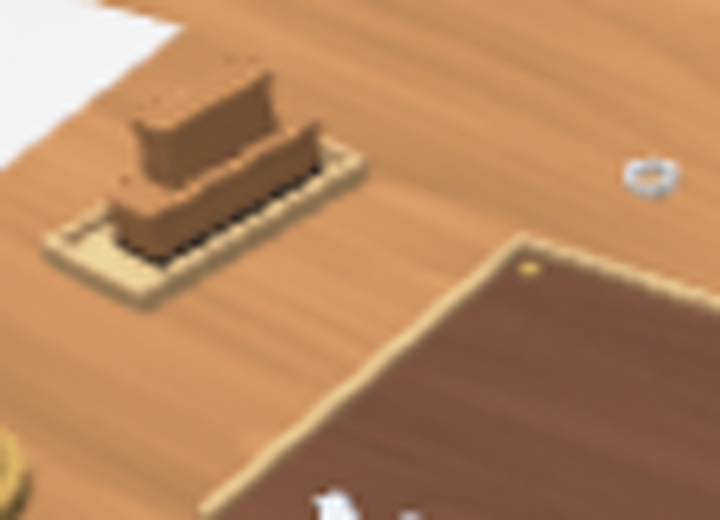

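```bash
python3 -c "
from h import *
c=cam('wrist'); A=.001
def go(n,q,l): print(n,fitpose([(c,W(*p),np.array(k)*A) for p,k in zip(q,l)]))
go('rib',[(394,99),(431,99),(432,227),(396,228)],[(32,10,67),(32,-10,67),(-32,-10,67),(-32,10,67)])
go('foot',[(386,72),(438,72),(438,251),(387,251)],[(50,15,33),(50,-15,33),(-50,-15,33),(-50,15,33)])
go('stand',[(360,36),(473,35),(469,266),(366,266)],[(68,33,12),(68,-33,12),(-68,-33,12),(-68,33,12)])
"
```

```text
rib ([np.float64(0.4869200031217391), np.float64(-0.4248734298156071), np.float64(360.154374555074)], np.float64(1.0353415815430898))
foot ([np.float64(0.48693809578773933), np.float64(-0.4248182793689803), np.float64(-0.4121376490354711)], np.float64(0.6687251330353093))
stand ([np.float64(0.49189929148430117), np.float64(-0.4280505728098628), np.float64(-0.225225634618974)], np.float64(0.349263252592637))
```

```bash
python3 -c "
from h import *
tplan(.487,-.4248,.0355,-90.3)"
```

```text
shift [132.8, 4.7, -66.6] turn [-0.48, 0.06, 0.11] dist 149 rot 0.5
```

Request:
{"method": "play_rows", "body": {
  "motion": [
    [[15, 2, -30], [-0.5, 0, 0], 0.5],
    [[35, 3, -55], [-0.5, 0, 0], 0.5],
    [[55, 3, -66.5], [-0.5, 0, 0], 0.5],
    [[65, 3, -66.5], [-0.5, 0, 0], 0.5],
    [[65, 3, -66.5], [-0.5, 0, 0], 0.5],
    [[65, 3, -66.5], [-0.5, 0, 0], 0.5]
  ]
}}

```text
time_s: 47.1
position: [0.4866, -0.4247, 0.076]
tcp_rot: [[-0.001, -0.006, -1.0], [0.0, -1.0, 0.006], [-1.0, -0.0, 0.001]]
force: [-0.4, 0.1, -0.0]
opening: 0.502
```

```bash
python3 -c "
from h import *
st();shot('w36');tplan(.487,-.4248,.0355,-90.3)
c=cam('scene'); crop(c,115,65,225,155,7,'pics/s8.png')"
```

```text
t 47.1 pos [ 0.4866 -0.4247  0.076 ] yang -90.33 down [-5.e-04  4.e-04 -1.e+00] F [-0.4  0.1 -0. ] op 0.502 q [-51.   39.9  84.4  -0.   55.7  39.3]
shift [69.6, -0.6, -0.1] turn [-0.06, -0.02, -0.04] dist 70 rot 0.1
```

View pics/w36.png

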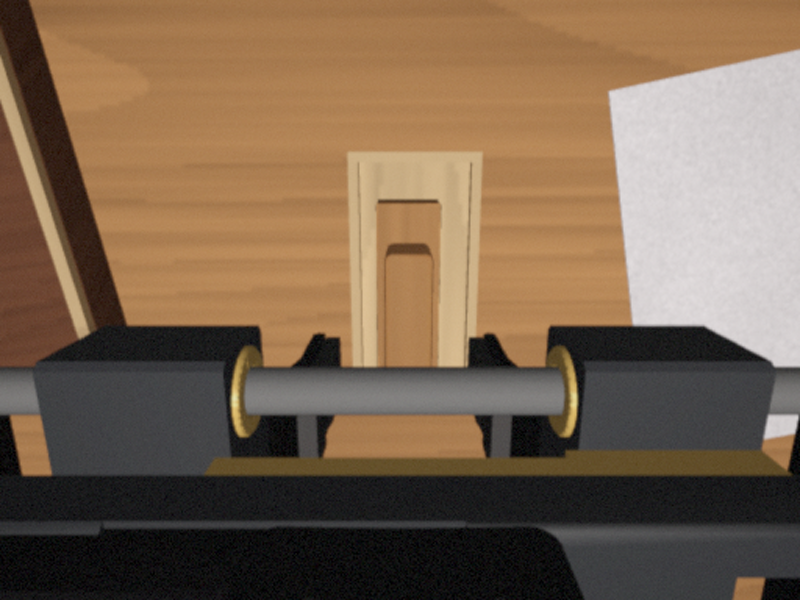

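View pics/s8.png

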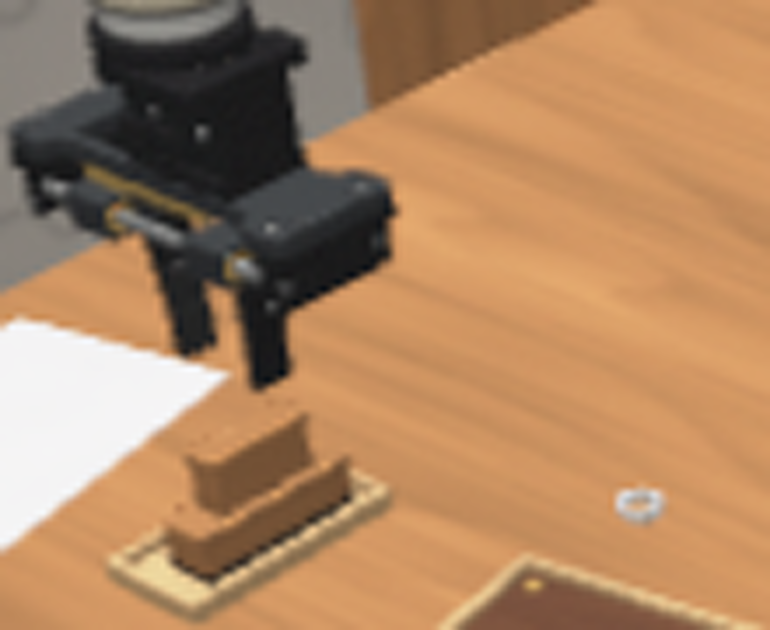

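Request:
{"method": "play_rows", "body": {
  "motion": [
    [[20, 1, 0], [0, 0, 0], 0.5],
    [[40, 1, 0], [0, 0, 0], 0.5],
    [[60, 1, 0], [0, 0, 0], 0.5],
    [[68.5, 1, 0], [0, 0, 0], 0.5],
    [[68.5, 1, 0], [0, 0, 0], 0.5]
  ]
}}

```text
time_s: 47.7
position: [0.4863, -0.426, 0.0067]
tcp_rot: [[-0.001, -0.007, -1.0], [0.001, -1.0, 0.007], [-1.0, -0.001, 0.001]]
force: [-1.1, 0.6, -0.0]
opening: 0.499
```

Request:
{"method": "play_rows", "body": {
  "motion": [
    [[0, 0, 0], [0, 0, 0], 0.1],
    [[0, 0, 0], [0, 0, 0], 0.1],
    [[0, 0, 0], [0, 0, 0], 0.1],
    [[0, 0, 0], [0, 0, 0], 0.1],
    [[0, 0, 0], [0, 0, 0], 0.1],
    [[0, 0, 0], [0, 0, 0], 0.1]
  ]
}}

```text
time_s: 48.3
position: [0.4875, -0.4266, 0.0079]
tcp_rot: [[0.001, -0.006, -1.0], [-0.001, -1.0, 0.006], [-1.0, 0.001, -0.001]]
force: [0.4, 1.1, 4.5]
opening: 0.228
```

```bash
python3 -c "
from h import *
st();shot('w37')"
```

```text
t 48.3 pos [ 0.4875 -0.4266  0.0079] yang -90.34 down [ 7.e-04 -1.e-03 -1.e+00] F [0.4 1.1 4.5] op 0.228 q [-51.1  45.5  85.9  -0.   48.6  39.3]
```

View pics/w37.png

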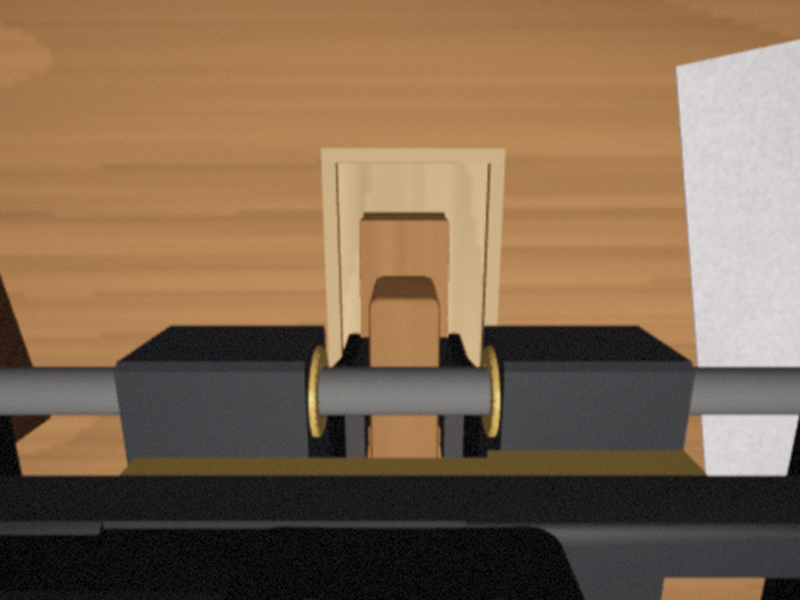

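Gripped: opening 0.228 matches the 20 mm rib. Before lifting I'll recheck the offcuts, the board and the ring sizer.

Request:
{"method": "play_rows", "body": {
  "motion": [
    [[-10, 0, 0], [0, 0, 0], 0.1],
    [[-25, 0, 0], [0, 0, 0], 0.1],
    [[-45, 0, 0], [0, 0, 0], 0.1],
    [[-60, 0, 0], [0, 0, 0], 0.1],
    [[-60, 0, 0], [0, 0, 0], 0.1]
  ]
}}

```text
time_s: 48.85
position: [0.4886, -0.428, 0.0703]
tcp_rot: [[0.004, -0.006, -1.0], [-0.005, -1.0, 0.006], [-1.0, 0.005, -0.004]]
force: [-0.2, -1.1, -2.2]
opening: 0.23
```

```bash
cat >> h.py <<'E'
BOARD=[.536,-.110,8.52]
def toboard(x,y):
    a=np.radians(BOARD[2]); dx,dy=x-BOARD[0],y-BOARD[1]; return np.round([1000*(np.cos(a)*dx+np.sin(a)*dy),1000*(-np.sin(a)*dx+np.cos(a)*dy)],1)
E
python3 -c "
from h import *
st()
c=cam('top'); crop(c,265,135,445,250,4.4,'pics/t5.png')
T=lambda x,y:cc(x,y,4.4,265,135)
print('ring',unproj(c,T(604,75),.05))
c=cam('scene'); crop(c,115,105,285,235,4.7,'pics/s9.png')
for b in [(.425,0)]: pass
x,y=inframe(BOARD,.035,-.087); tplan(x,y,.07+.0285+.0,8.5)"
```

```text
t 48.85 pos [ 0.4886 -0.428   0.0703] yang -90.36 down [ 0.0039 -0.0046 -1.    ] F [-0.2 -1.1 -2.2] op 0.23 q [-51.1  40.4  84.4   0.   54.9  39.3]
ring [[ 0.69595737 -0.3559957   0.05      ]]
shift [-2.4, -236.1, -94.9] turn [-98.85, 0.01, -0.05] dist 254 rot 98.9
```

View pics/t5.png

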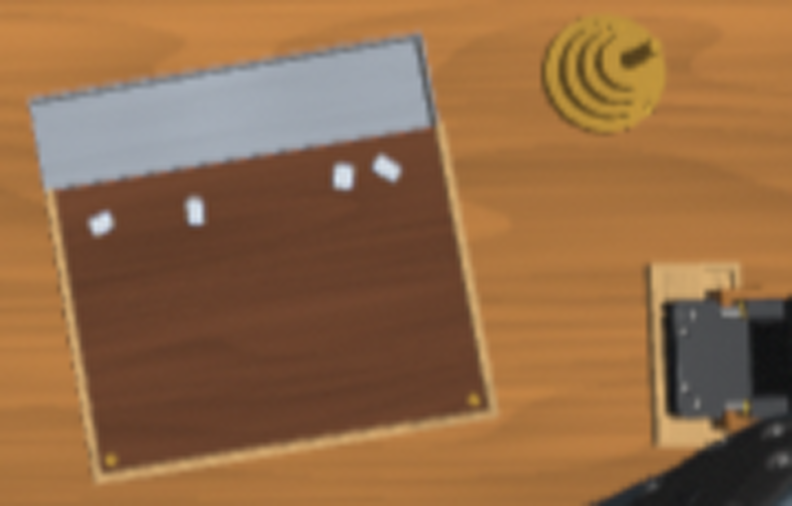

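View pics/s9.png

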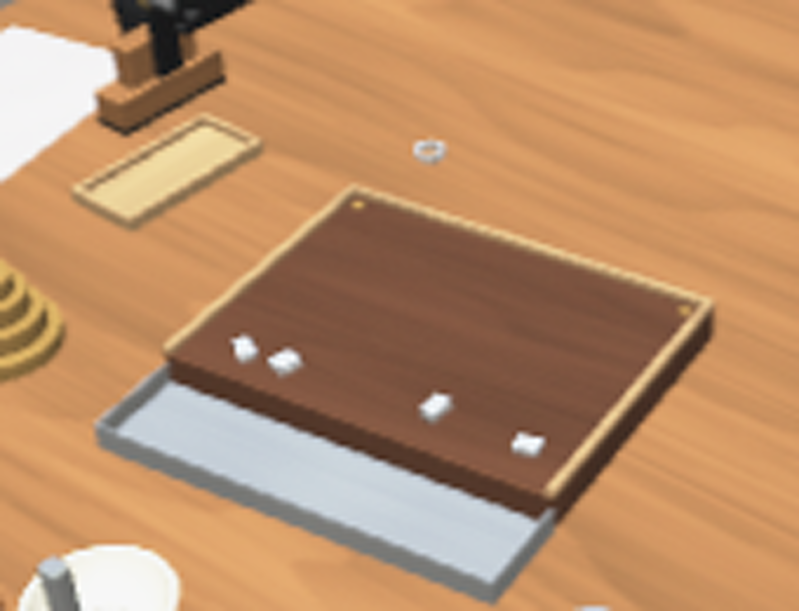

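Request:
{"method": "play_rows", "body": {
  "motion": [
    [[0, -25, -10], [-8.5, 0, 0], 0.1],
    [[0, -55, -22], [-17, 0, 0], 0.1],
    [[0, -85, -34], [-25.5, 0, 0], 0.1],
    [[0, -115, -46], [-34, 0, 0], 0.1],
    [[0, -145, -58], [-42.5, 0, 0], 0.1],
    [[0, -175, -70], [-51, 0, 0], 0.1],
    [[0, -205, -82], [-59.5, 0, 0], 0.1],
    [[0, -232, -95], [-68, 0, 0], 0.1]
  ]
}}

```text
time_s: 49.75
position: [0.5827, -0.1927, 0.0658]
tcp_rot: [[-0.003, 0.927, -0.374], [0.002, -0.374, -0.927], [-1.0, -0.003, -0.0]]
force: [-0.1, -0.5, -1.8]
opening: 0.224
```

```bash
python3 -c "
from h import *
st()
x,y=inframe(BOARD,.030,-.087); tplan(x,y,.0705+.0285,8.52)"
```

```text
t 49.75 pos [ 0.5827 -0.1927  0.0658] yang -21.99 down [-0.0029  0.0017 -1.    ] F [-0.1 -0.5 -1.8] op 0.224 q [-28.7  38.8  89.6   0.   51.8  -6.7]
shift [-4.7, -4.3, 0.5] turn [-30.51, -0.08, 0.18] dist 6 rot 30.5
```

Request:
{"method": "play_rows", "body": {
  "motion": [
    [[-3, -2, 0], [-8.5, 0, 0], 0.1],
    [[-3, -4, 0.5], [-17, 0, 0], 0.1],
    [[-3, -4.3, 0.5], [-25, 0, 0], 0.1],
    [[-3, -4.3, 0.5], [-30.5, 0, 0], 0.1],
    [[-3, -4.3, 0.5], [-30.5, 0, 0], 0.1],
    [[-3, -4.3, 0.5], [-30.5, 0, 0], 0.1]
  ]
}}

```text
time_s: 50.35
position: [0.5788, -0.1934, 0.0693]
tcp_rot: [[-0.002, 0.99, 0.14], [0.001, 0.14, -0.99], [-1.0, -0.001, -0.001]]
force: [-0.4, 0.3, -2.0]
opening: 0.226
```

```bash
python3 -c "
from h import *
st();c=shot('w38')
for b in blobs(c,.0355,60,900): print(b,toboard(b[0]/1000,b[1]/1000))
x,y=inframe(BOARD,.030,-.087); plan([x,y,.0319],8.52)
c=cam('scene'); crop(c,115,55,285,235,3.3,'pics/s10.png')"
```

```text
t 50.35 pos [ 0.5788 -0.1934  0.0693] yang 8.02 down [-1.5e-03  9.0e-04 -1.0e+00] F [-0.4  0.3 -2. ] op 0.226 q [-29.   38.3  90.1   0.   51.8 -37. ]
(699.8, -298.6, 56.6, 5.7, 8.2, [386.0, 342.0]) [ 134.1 -210.8]
(641.8, -226.9, 23.1, 15.1, -79.1, [332.0, 251.0]) [  87.3 -131.3]
(530.2, -238.2, 12.1, 9.4, 87.8, [187.0, 247.0]) [ -24.7 -125.9]
(633.7, -189.3, 10.3, 5.3, 8.1, [333.0, 206.0]) [ 84.9 -92.9]
(627.1, -166.0, 17.8, 14.2, -10.5, [330.0, 172.0]) [ 81.8 -68.9]
(710.5, -122.0, 157.6, 3.0, -81.6, [463.0, 117.0]) [170.8 -37.7]
(604.1, -60.3, 19.1, 5.7, 8.0, [327.0, 4.0]) [74.7 39.1]
shift [37.6, -0.1, -1.9] turn [-0.48, -0.05, 0.06] dist 38 rot 0.5
```

View pics/w38.png

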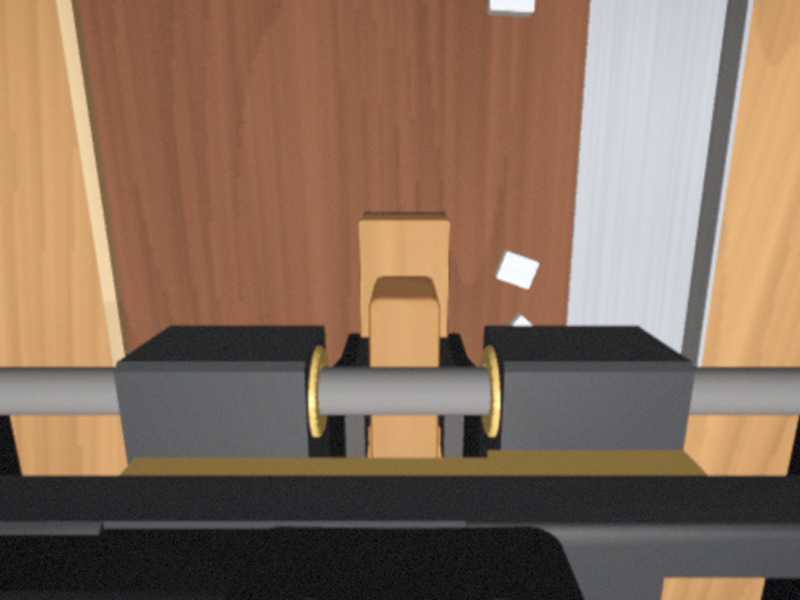

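View pics/s10.png

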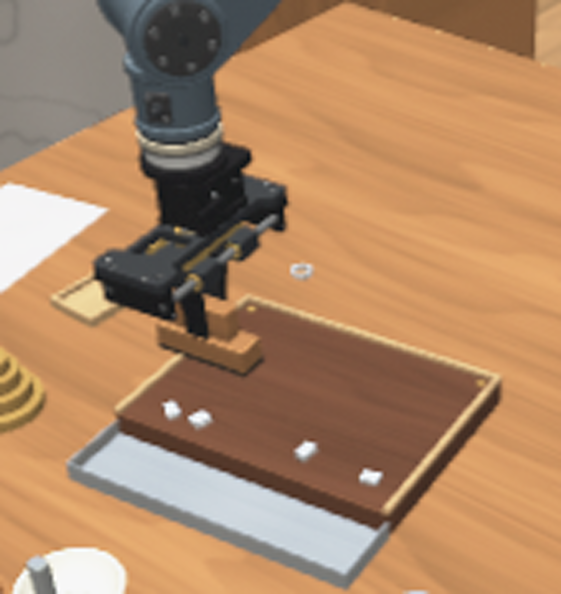

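Request:
{"method": "play_rows", "body": {
  "motion": [
    [[10, 0, -1], [-0.5, 0, 0], 0.1],
    [[22, 0, -2], [-0.5, 0, 0], 0.1],
    [[32, 0, -2], [-0.5, 0, 0], 0.1],
    [[36.5, 0, -2], [-0.5, 0, 0], 0.1],
    [[36.5, 0, -2], [-0.5, 0, 0], 0.1],
    [[36.5, 0, -2], [-0.5, 0, 0], 0.1]
  ]
}}

```text
time_s: 51.05
position: [0.5792, -0.1918, 0.0334]
tcp_rot: [[-0.0, 0.989, 0.15], [0.0, 0.15, -0.989], [-1.0, -0.0, -0.0]]
force: [-0.3, -0.1, -1.2]
opening: 0.227
```

```bash
python3 -c "
from h import *
st();s=bot.read_state(); print(toboard(*s['position'][:2]))
c=cam('scene'); crop(c,115,55,285,235,3.3,'pics/s11.png')"
```

```text
t 51.05 pos [ 0.5792 -0.1918  0.0334] yang 8.64 down [-1.e-04  1.e-04 -1.e+00] F [-0.3 -0.1 -1.2] op 0.227 q [-28.8  41.3  91.2   0.   47.6 -37.4]
[ 30.6 -87.3]
```

View pics/s11.png

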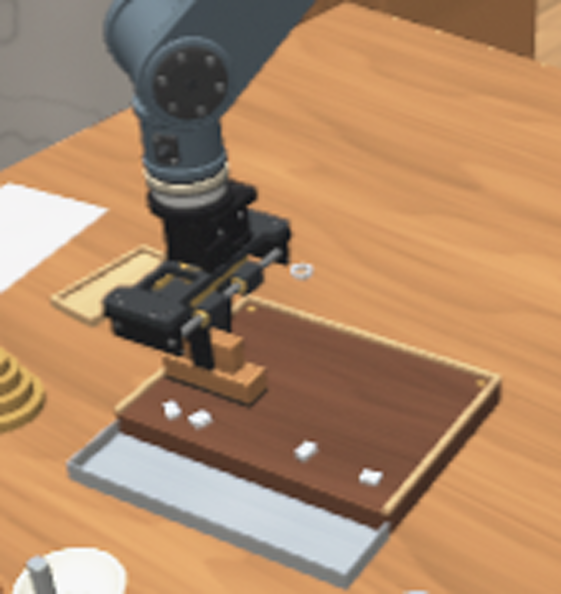

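Request:
{"method": "play_rows", "body": {
  "motion": [
    [[1.8, 3, 0], [0, 0, 0], 0.1],
    [[1.8, 11, 0], [0, 0, 0], 0.1],
    [[1.8, 19, 0], [0, 0, 0], 0.1],
    [[1.8, 26, 0], [0, 0, 0], 0.1],
    [[1.8, 33, 0], [0, 0, 0], 0.1],
    [[1.8, 40, 0], [0, 0, 0], 0.1],
    [[1.8, 46, 0], [0, 0, 0], 0.1],
    [[1.8, 52, 0], [0, 0, 0], 0.1]
  ]
}}

```text
time_s: 51.9
position: [0.6309, -0.1838, 0.0318]
tcp_rot: [[-0.0, 0.989, 0.15], [0.0, 0.15, -0.989], [-1.0, -0.0, -0.0]]
force: [0.1, 0.3, -2.2]
opening: 0.231
```

```bash
python3 -c "
from h import *
st();s=bot.read_state(); print(toboard(*s['position'][:2]))
c=cam('scene'); crop(c,115,55,285,235,3.3,'pics/s12.png');shot('w39')"
```

```text
t 51.9 pos [ 0.6309 -0.1838  0.0318] yang 8.65 down [-2.e-04  1.e-04 -1.e+00] F [ 0.1  0.3 -2.2] op 0.231 q [-26.   44.1  83.9  -0.   52.1 -34.6]
[ 83. -87.]
```

View pics/s12.png

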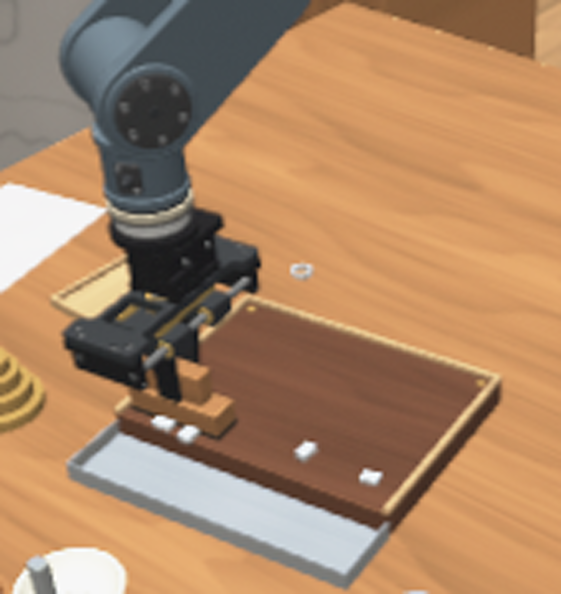

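View pics/w39.png

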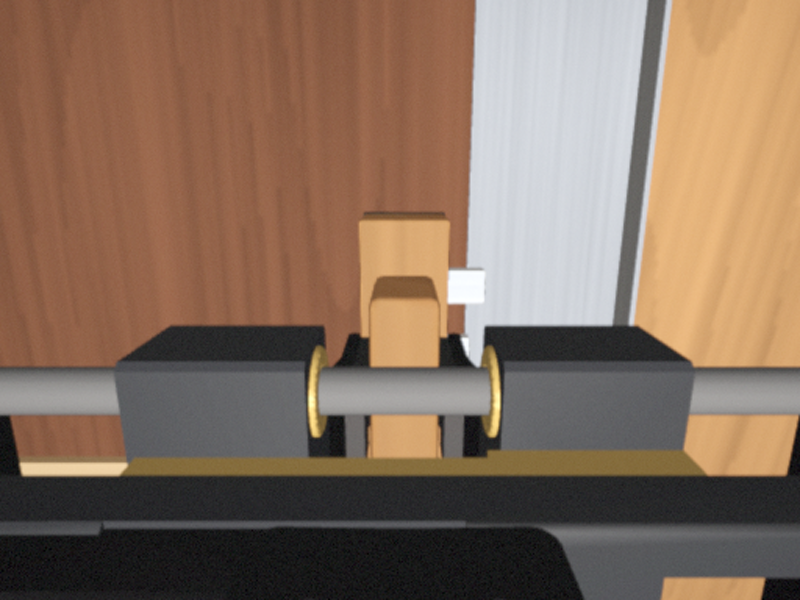

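Both chips are riding against the scraper's face at the edge. I'll push them over.

Request:
{"method": "play_rows", "body": {
  "motion": [
    [[0, 5, 0], [0, 0, 0], 0.1],
    [[0, 10, 0], [0, 0, 0], 0.1],
    [[0, 15, 0], [0, 0, 0], 0.1],
    [[0, 20, 0], [0, 0, 0], 0.1],
    [[0, 24, 0], [0, 0, 0], 0.1],
    [[0, 24, 0], [0, 0, 0], 0.1],
    [[0, 24, 0], [0, 0, 0], 0.1]
  ]
}}

```text
time_s: 52.7
position: [0.6541, -0.1802, 0.0317]
tcp_rot: [[-0.0, 0.989, 0.15], [0.0, 0.15, -0.989], [-1.0, -0.0, -0.0]]
force: [0.9, 0.2, -1.8]
opening: 0.231
```

```bash
python3 -c "
from h import *
st();s=bot.read_state(); print(toboard(*s['position'][:2]))
c=cam('scene'); crop(c,115,105,285,235,4.7,'pics/s13.png')"
```

```text
t 52.7 pos [ 0.6541 -0.1802  0.0317] yang 8.66 down [-4.e-04  1.e-04 -1.e+00] F [ 0.9  0.2 -1.8] op 0.231 q [-24.8  45.3  80.4  -0.   54.3 -33.5]
[106.4 -86.9]
```

View pics/s13.png

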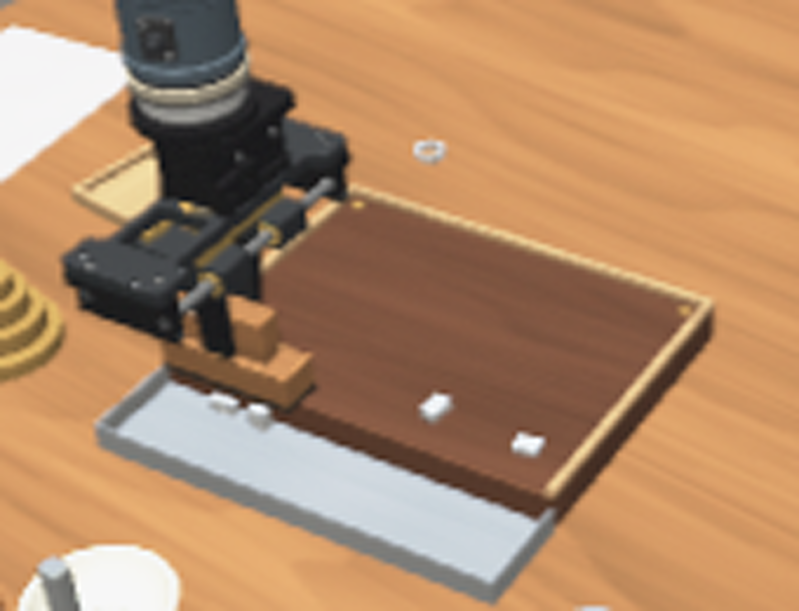

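Request:
{"method": "play_rows", "body": {
  "motion": [
    [[-12, -5, 0], [0, 0, 0], 0.1],
    [[-25, -30, -10], [0, 0, 0], 0.1],
    [[-25, -65, -30], [0, 0, 0], 0.1],
    [[-25, -78, -70], [0, 0, 0], 0.1],
    [[-25, -78, -110], [0, 0, 0], 0.1],
    [[-25, -78, -150], [0, 0, 0], 0.1],
    [[-25, -78, -164], [0, 0, 0], 0.1],
    [[-25, -78, -164], [0, 0, 0], 0.1]
  ]
}}

```text
time_s: 53.55
position: [0.5517, -0.0281, 0.0577]
tcp_rot: [[-0.0, 0.988, 0.154], [-0.0, 0.154, -0.988], [-1.0, -0.0, 0.0]]
force: [0.2, -0.4, -2.0]
opening: 0.23
```

```bash
python3 -c "
from h import *
st();s=bot.read_state(); print(toboard(*s['position'][:2]))
c=shot('w40')
for b in blobs(c,.0355,60,900): print(b,toboard(b[0]/1000,b[1]/1000))
x,y=inframe(BOARD,.028,.077); plan([x,y,.0317],8.6)
c=cam('scene'); crop(c,115,105,285,235,4.7,'pics/s14.png')"
```

```text
t 53.55 pos [ 0.5517 -0.0281  0.0577] yang 8.83 down [-1.e-04 -0.e+00 -1.e+00] F [ 0.2 -0.4 -2. ] op 0.23 q [-14.5  36.   99.1  -0.   44.9 -23.3]
[27.7 78.6]
(670.0, -123.3, 58.3, 6.4, 8.9, [390.0, 342.0]) [130.6 -33. ]
(617.5, -63.3, 38.2, 25.3, -81.1, [334.0, 260.0]) [87.5 34.1]
(595.4, 13.4, 17.4, 13.2, -69.6, [332.0, 155.0]) [ 77.  113.2]
shift [26.0, -0.6, -0.2] turn [0.16, 0.07, -0.08] dist 26 rot 0.2
```

View pics/w40.png

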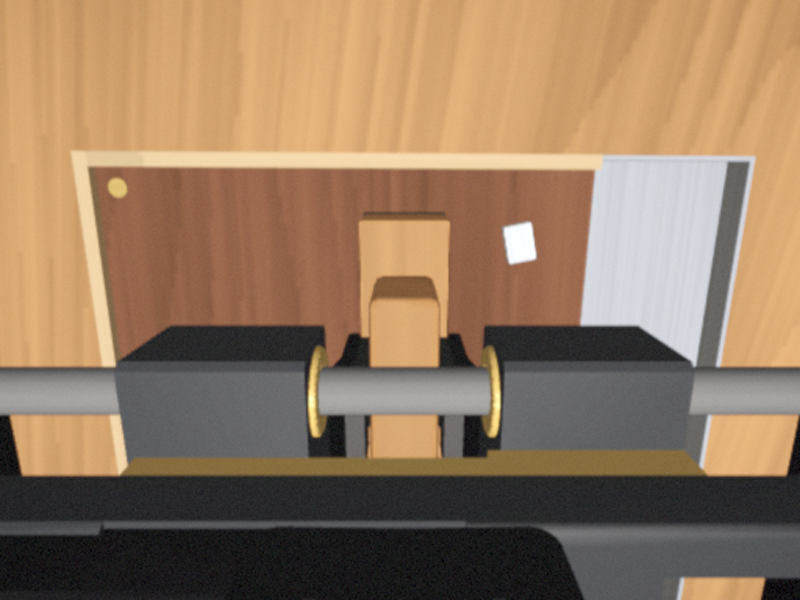

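View pics/s14.png

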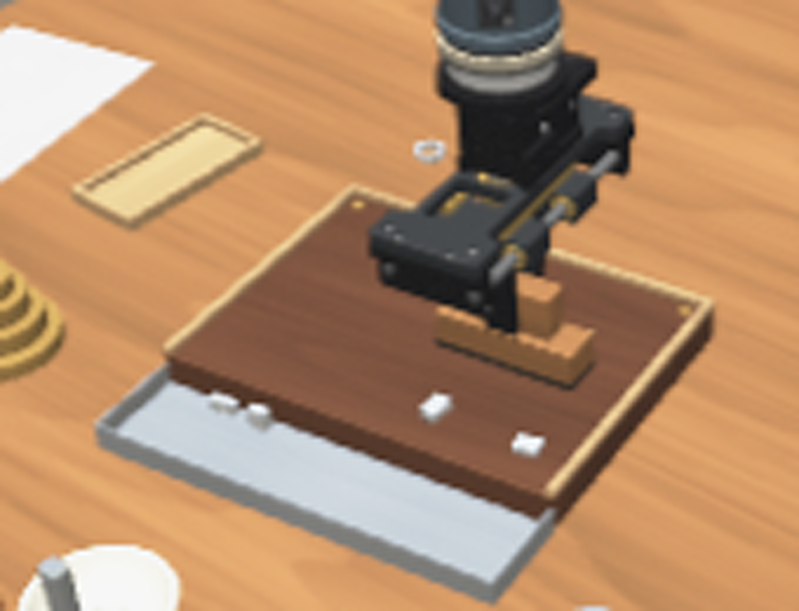

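Request:
{"method": "play_rows", "body": {
  "motion": [
    [[8, 0, 0], [0, 0, 0], 0.1],
    [[16, 0, 0], [0, 0, 0], 0.1],
    [[23, 0, 0], [0, 0, 0], 0.1],
    [[26, 0, 0], [0, 0, 0], 0.1],
    [[26, 0, 0], [0, 0, 0], 0.1],
    [[26, 4, 0], [0, 0, 0], 0.1],
    [[26, 11, 0], [0, 0, 0], 0.1],
    [[26, 18, 0], [0, 0, 0], 0.1]
  ]
}}

```text
time_s: 54.45
position: [0.5675, -0.0275, 0.0309]
tcp_rot: [[-0.006, 0.989, 0.15], [0.0, 0.15, -0.989], [-1.0, -0.006, -0.001]]
force: [-4.8, -0.8, 7.6]
opening: 0.226
```

Request:
{"method": "play_rows", "body": {
  "motion": [
    [[0, 7, 0], [0, 0, 0], 0.1],
    [[0, 14, 0], [0, 0, 0], 0.1],
    [[0, 20, 0], [0, 0, 0], 0.1],
    [[0, 26, 0], [0, 0, 0], 0.1],
    [[0, 32, 0], [0, 0, 0], 0.1],
    [[0, 36, 0], [0, 0, 0], 0.1],
    [[0, 36, 0], [0, 0, 0], 0.1]
  ]
}}

```text
time_s: 55.15
position: [0.6048, -0.0221, 0.0309]
tcp_rot: [[-0.003, 0.989, 0.15], [0.0, 0.15, -0.989], [-1.0, -0.003, -0.001]]
force: [-3.0, 0.0, 5.5]
opening: 0.232
```

```bash
python3 -c "
from h import *
st();s=bot.read_state(); print(toboard(*s['position'][:2]))
c=shot('w41')
c=cam('scene'); crop(c,115,105,285,235,4.7,'pics/s15.png')"
```

```text
t 55.15 pos [ 0.6048 -0.0221  0.0309] yang 8.64 down [-2.8e-03  1.0e-04 -1.0e+00] F [-3.   0.   5.5] op 0.232 q [-12.6  41.3  91.8  -0.   47.1 -21.3]
[81.  76.7]
```

View pics/s15.png

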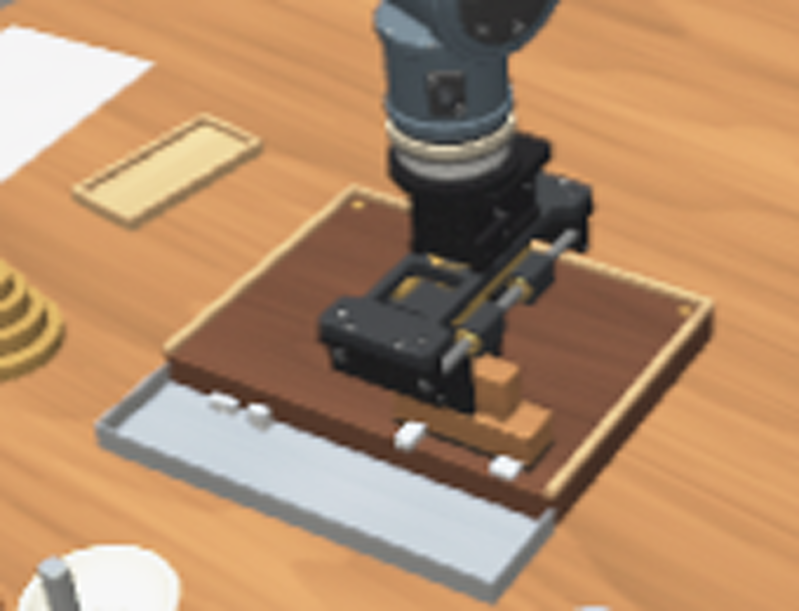

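View pics/w41.png

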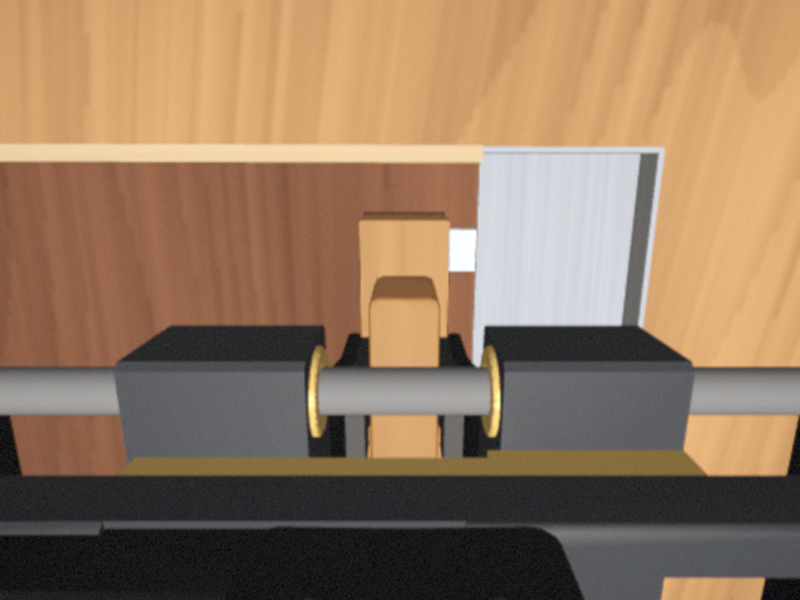

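Request:
{"method": "play_rows", "body": {
  "motion": [
    [[-0.5, 5, 0], [0, 0, 0], 0.1],
    [[-0.5, 10, 0], [0, 0, 0], 0.1],
    [[-0.5, 15, 0], [0, 0, 0], 0.1],
    [[-0.5, 20, 0], [0, 0, 0], 0.1],
    [[-0.5, 25, 0], [0, 0, 0], 0.1],
    [[-0.5, 27, 0], [0, 0, 0], 0.1],
    [[-0.5, 27, 0], [0, 0, 0], 0.1]
  ]
}}

```text
time_s: 55.95
position: [0.633, -0.0176, 0.0311]
tcp_rot: [[0.0, 0.989, 0.151], [-0.0, 0.151, -0.989], [-1.0, 0.0, 0.0]]
force: [-0.1, 0.4, -2.6]
opening: 0.224
```

```bash
python3 -c "
from h import *
st();s=bot.read_state(); print(toboard(*s['position'][:2]))
c=cam('scene'); crop(c,115,105,285,235,4.7,'pics/s16.png')"
```

```text
t 55.95 pos [ 0.633  -0.0176  0.0311] yang 8.66 down [ 3.e-04 -0.e+00 -1.e+00] F [-0.1  0.4 -2.6] op 0.224 q [-11.7  42.7  87.7   0.   49.6 -20.4]
[109.6  77. ]
```

View pics/s16.png

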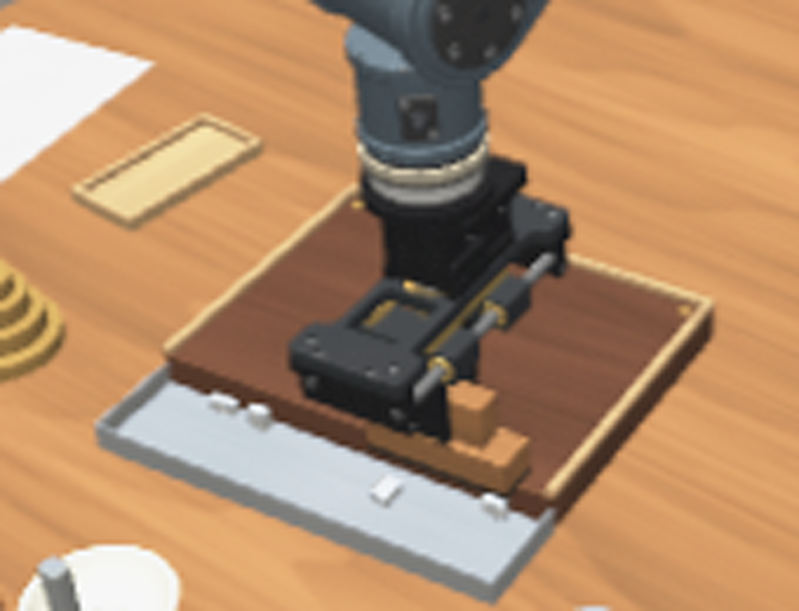

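All four offcuts are in the tray. Now I'll take the scraper back to its stand.

```bash
python3 -c "
from h import *
plan([.4875,-.4275,.0760],-90.3)"
```

```text
shift [-44.8, -205.1, 383.4] turn [98.95, 0.01, 0.01] dist 437 rot 99.0
```

Request:
{"method": "play_rows", "body": {
  "motion": [
    [[-20, -10, 0], [0, 0, 0], 0.1],
    [[-45, -35, 20], [5, 0, 0], 0.1],
    [[-45, -65, 55], [13, 0, 0], 0.1],
    [[-45, -90, 95], [21, 0, 0], 0.1],
    [[-45, -115, 135], [29, 0, 0], 0.1],
    [[-45, -135, 175], [37, 0, 0], 0.1],
    [[-45, -155, 215], [45, 0, 0], 0.1],
    [[-45, -175, 255], [53, 0, 0], 0.1]
  ]
}}

```text
time_s: 56.8
position: [0.4968, -0.2976, 0.0765]
tcp_rot: [[0.0, 0.711, -0.703], [0.0, -0.703, -0.711], [-1.0, -0.0, -0.0]]
force: [0.6, -0.0, -1.5]
opening: 0.233
```

```bash
python3 -c "
from h import *
st();plan([.4875,-.4275,.0760],-90.3)"
```

```text
t 56.8 pos [ 0.4968 -0.2976  0.0765] yang -44.69 down [ 0.e+00  1.e-04 -1.e+00] F [ 0.6 -0.  -1.5] op 0.233 q [-42.   35.8  94.6   0.   49.7   2.7]
shift [0.5, 84.7, 98.9] turn [45.61, -0.0, 0.0] dist 130 rot 45.6
```

Request:
{"method": "play_rows", "body": {
  "motion": [
    [[0, 18, 21], [8.5, 0, 0], 0.1],
    [[0, 36, 42], [17, 0, 0], 0.1],
    [[0, 54, 63], [25, 0, 0], 0.1],
    [[0, 70, 82], [33, 0, 0], 0.1],
    [[0, 85, 99], [41, 0, 0], 0.1],
    [[0, 85, 99], [45.6, 0, 0], 0.1],
    [[0, 85, 99], [45.6, 0, 0], 0.1],
    [[0, 85, 99], [45.6, 0, 0], 0.1]
  ]
}}

```text
time_s: 57.6
position: [0.4889, -0.4256, 0.076]
tcp_rot: [[-0.001, 0.003, -1.0], [0.001, -1.0, -0.003], [-1.0, -0.001, 0.001]]
force: [0.7, -0.0, -2.0]
opening: 0.227
```

```bash
python3 -c "
from h import *
st();c=shot('w42');plan([.4885,-.4275,.0079],-90.3)
c=cam('scene'); crop(c,115,65,225,155,7,'pics/s17.png')"
```

```text
t 57.6 pos [ 0.4889 -0.4256  0.076 ] yang -89.85 down [-8.0e-04  1.2e-03 -1.0e+00] F [ 0.7 -0.  -2. ] op 0.227 q [-50.9  40.1  84.    0.   56.   38.9]
shift [68.2, 2.2, 0.6] turn [0.46, 0.04, 0.06] dist 68 rot 0.5
```

View pics/w42.png

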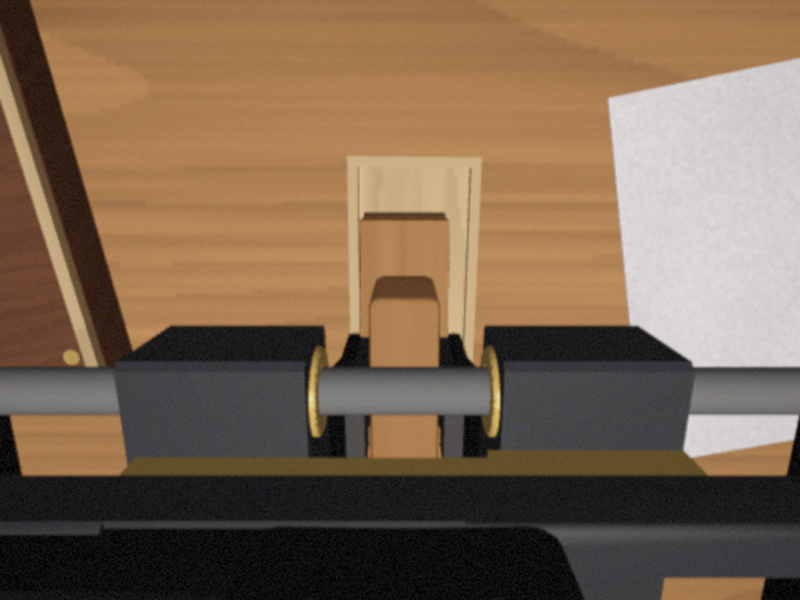

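View pics/s17.png

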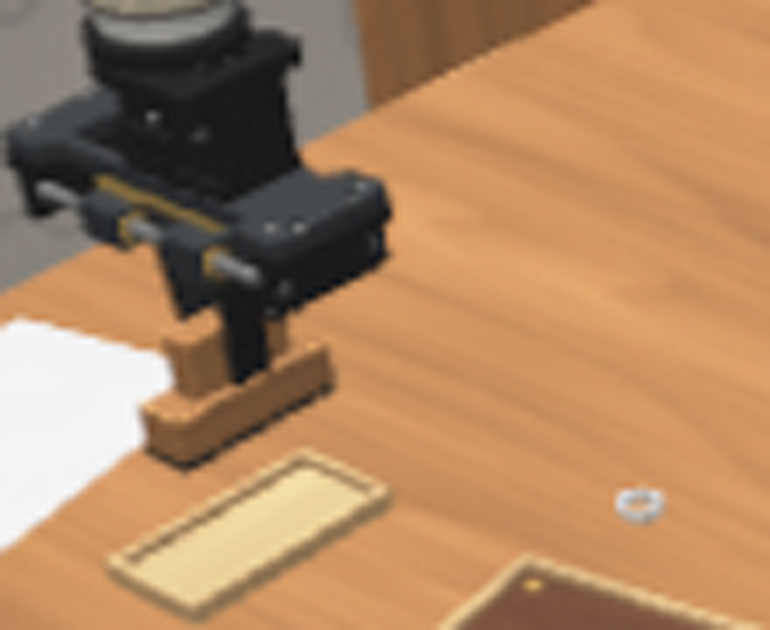

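Request:
{"method": "play_rows", "body": {
  "motion": [
    [[15, 2, -2], [0.4, 0, 0], 0.1],
    [[32, 2, -2], [0.4, 0, 0], 0.1],
    [[48, 2, -2], [0.4, 0, 0], 0.1],
    [[58, 2, -2], [0.4, 0, 0], 0.1],
    [[64, 2, -2], [0.4, 0, 0], 0.1],
    [[67, 2, -2], [0.4, 0, 0], 0.1],
    [[67, 2, -2], [0.4, 0, 0], 0.1]
  ]
}}

```text
time_s: 58.4
position: [0.4914, -0.4283, 0.009]
tcp_rot: [[-0.0, -0.006, -1.0], [0.0, -1.0, 0.006], [-1.0, -0.0, 0.0]]
force: [0.3, 0.8, -1.2]
opening: 0.226
```

```bash
python3 -c "
from h import *
st();c=shot('w43')
c=cam('scene'); crop(c,115,65,225,155,7,'pics/s18.png')"
```

```text
t 58.4 pos [ 0.4914 -0.4283  0.009 ] yang -90.35 down [-2.e-04  2.e-04 -1.e+00] F [ 0.3  0.8 -1.2] op 0.226 q [-50.9  45.6  85.1  -0.   49.3  39.5]
```

View pics/s18.png

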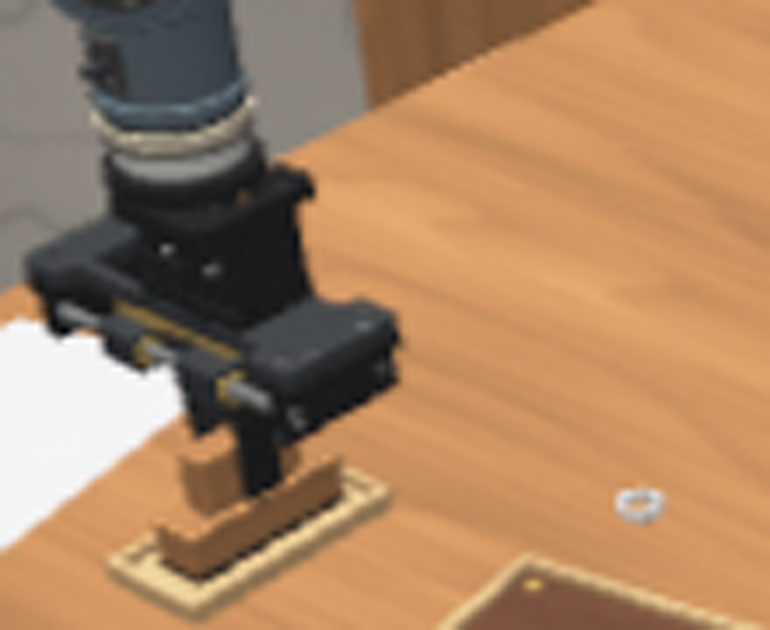

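It is inside the stand. I'll lower the last millimetre, release and rise.

Request:
{"method": "play_rows", "body": {
  "motion": [
    [[1, 0, 0], [0, 0, 0], 0.1],
    [[1, 0, 0], [0, 0, 0], 0.1],
    [[1, 0, 0], [0, 0, 0], 0.3],
    [[1, 0, 0], [0, 0, 0], 0.5],
    [[1, 0, 0], [0, 0, 0], 0.5],
    [[1, 0, 0], [0, 0, 0], 0.5],
    [[1, 0, 0], [0, 0, 0], 0.5]
  ]
}}

```text
time_s: 59.2
position: [0.4915, -0.4284, 0.0084]
tcp_rot: [[0.0, -0.006, -1.0], [-0.0, -1.0, 0.006], [-1.0, 0.0, -0.0]]
force: [-0.3, -0.4, -0.2]
opening: 0.482
```

Request:
{"method": "play_rows", "body": {
  "motion": [
    [[-20, 0, 0], [0, 0, 0], 0.5],
    [[-50, 0, 0], [0, 0, 0], 0.5],
    [[-80, 0, 20], [0, 0, 0], 0.5],
    [[-110, 0, 50], [0, 0, 0], 0.5],
    [[-130, 0, 65], [0, 0, 0], 0.5],
    [[-130, 0, 65], [0, 0, 0], 0.5],
    [[-130, 0, 65], [0, 0, 0], 0.5]
  ]
}}

```text
time_s: 59.9
position: [0.4266, -0.4282, 0.1387]
tcp_rot: [[0.001, -0.007, -1.0], [-0.001, -1.0, 0.007], [-1.0, 0.001, -0.001]]
force: [0.3, 0.0, 0.3]
opening: 0.496
```

```bash
python3 -c "
from h import *
st();c=shot('w44')
c=cam('scene'); crop(c,115,105,285,235,4.7,'pics/s19.png'); crop(c,215,165,365,285,5,'pics/s20.png')
c=cam('top'); crop(c,165,85,445,275,2.85,'pics/t6.png')"
```

```text
t 59.9 pos [ 0.4266 -0.4282  0.1387] yang -90.4 down [ 1.e-03 -9.e-04 -1.e+00] F [0.3 0.  0.3] op 0.496 q [-55.7  32.4  88.3   0.   59.3  34.7]
```

View pics/w44.png

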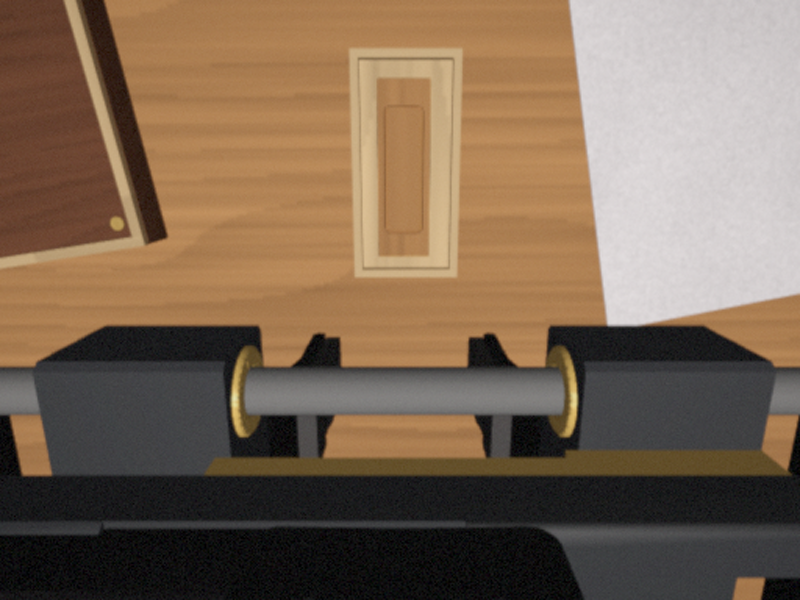

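View pics/s19.png

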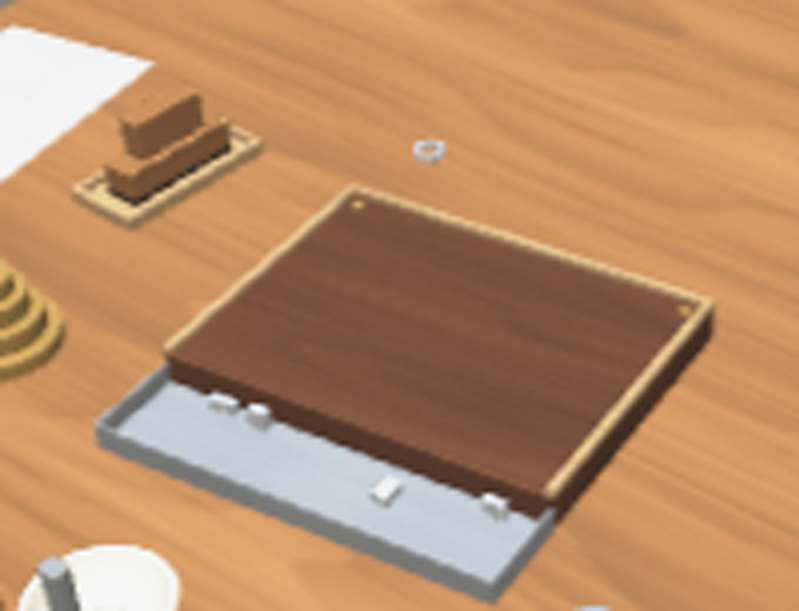

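View pics/t6.png

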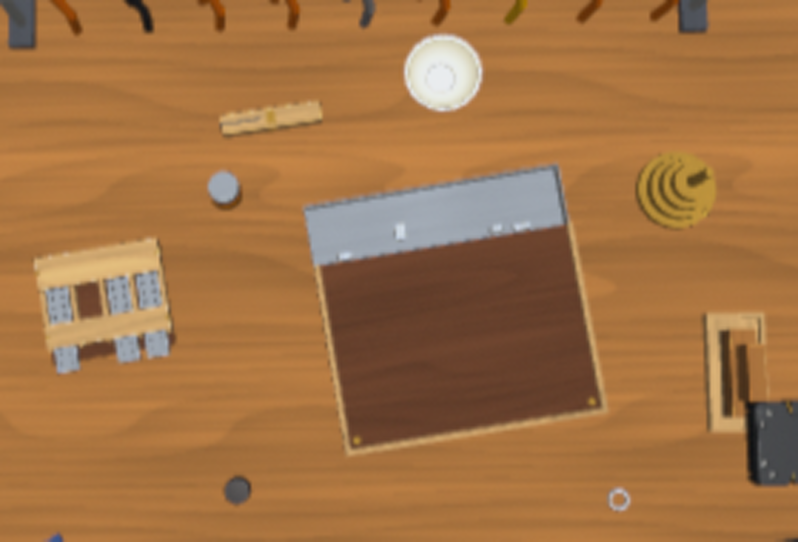

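View pics/s20.png

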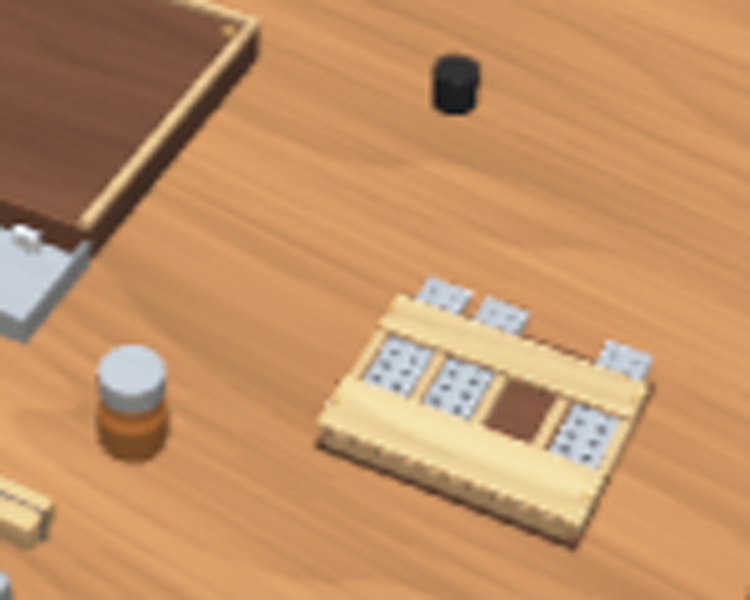

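The board is clear, the scraper is upright in its stand and the plates are home. Three chips lie close against the board's edge, so I'll look closer at the tray before handing in.

```bash
python3 -c "
from h import *
plan([.60,-.13,.17],-81.5)"
```

```text
shift [-32.7, -298.2, -171.6] turn [-8.82, 0.05, 0.11] dist 346 rot 8.8
```

Request:
{"method": "play_rows", "body": {
  "motion": [
    [[-20, -35, -10], [-1, 0, 0], 0.5],
    [[-32, -80, -35], [-2, 0, 0], 0.5],
    [[-32, -122, -60], [-4, 0, 0], 0.5],
    [[-32, -164, -85], [-6, 0, 0], 0.5],
    [[-32, -206, -110], [-8, 0, 0], 0.5],
    [[-32, -248, -140], [-8.8, 0, 0], 0.5],
    [[-32, -290, -165], [-8.8, 0, 0], 0.5],
    [[-32, -298, -171], [-8.8, 0, 0], 0.5]
  ]
}}

```text
time_s: 60.85
position: [0.6013, -0.1253, 0.1688]
tcp_rot: [[-0.001, 0.153, -0.988], [0.003, -0.988, -0.153], [-1.0, -0.003, 0.0]]
force: [-0.7, 0.2, -0.5]
opening: 0.501
```

Request:
{"method": "play_rows", "body": {
  "motion": [
    [[0, 0, 0], [0, 0, 0], 0.5],
    [[0, 0, 0], [0, 0, 0], 0.5],
    [[0, 0, 0], [0, 0, 0], 0.5]
  ]
}}

```text
time_s: 61.15
position: [0.5984, -0.1325, 0.1698]
tcp_rot: [[-0.001, 0.145, -0.989], [-0.0, -0.989, -0.145], [-1.0, -0.0, 0.001]]
force: [1.2, 0.2, -0.6]
opening: 0.501
```

```bash
python3 -c "
from h import *
st();c=shot('w45')
e=[(*inframe(BOARD,.110,y),.028) for y in (-.145,.145)]; print(proj(c,e)*1.5625)"
```

```text
t 61.15 pos [ 0.5984 -0.1325  0.1698] yang -81.66 down [-0.0014 -0.     -1.    ] F [ 1.2  0.2 -0.6] op 0.501 q [-22.9  30.9  85.2  -0.   64.   58.8]
[[578.33417023 188.53329846]
 [132.19283564 189.67471984]]
```

View pics/w45.png

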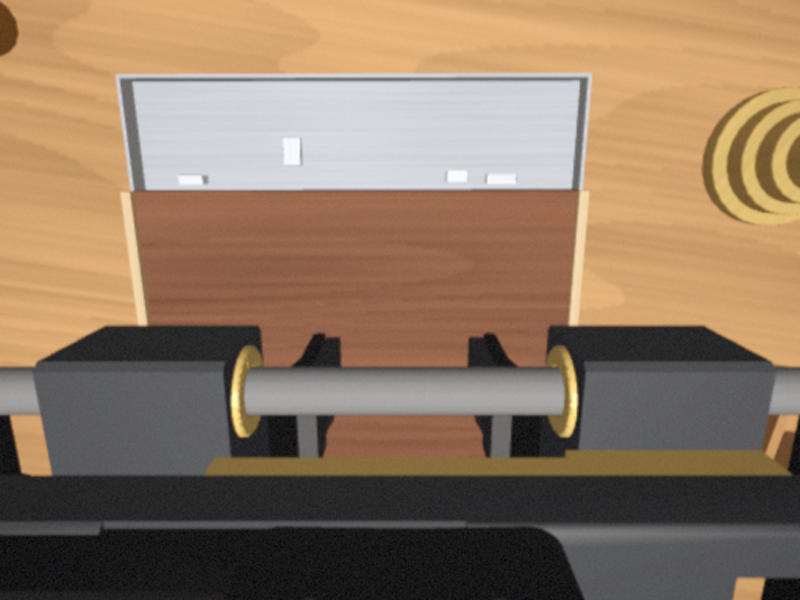

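All four chips lie on the tray floor, clear of the board: (190,180), (291,151), (456,176) and (500,178). Handing in.

```bash
python3 -c "
from h import *
c=cam('top'); crop(c,165,135,265,275,4.2,'pics/t7.png'); T=lambda u:((np.array(u)-[165,135]+.5)*4.2-.5).round(0)
print([T(proj(c,(*inframe(CASE,-.074,y),.014))[0]).tolist() for y in (.0525,-.0175,-.0525)])"
```

```text
[[103.0, 338.0], [191.0, 323.0], [234.0, 316.0]]
```

View pics/t7.png

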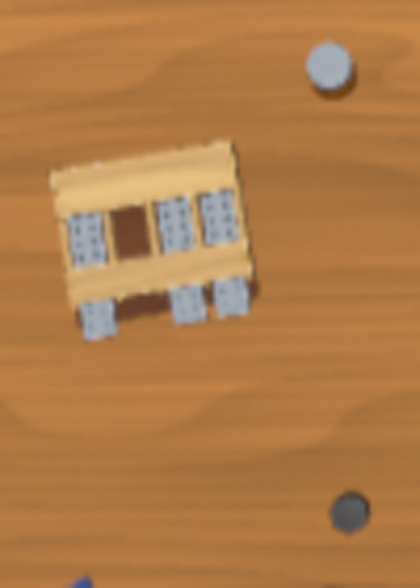

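```bash
python3 -c "
from rig import bot
print(bot.hand_in())"
```

```text
the job is handed in; nothing more can be done
None
```

The board is clear and I handed the job in at about 61 s of the 210 s allowed.

- **Plates:** Three were present (no plate4). Each is in its own lane and was pushed against the back stop until the push force reached 11–16 N. In the last top picture, all three tails are within about 1–2 mm of the fully-home position.
- **Offcuts:** Only after the plates were in did I sweep, in two passes with the scraper block. All four offcuts present are on the catch-tray floor. Three of them stand on edge beside the board, below its top.
- **Scraper:** It stands upright inside its own tray.
- **Other things:** They looked unmoved in the pictures.

**What disagreed:**
- **Fingertip height:** The real fingertips sit about 28.5 mm behind the reported TCP. My first grasp closed above the plate because of this, and I corrected for it after a touch probe on the plate's top.
- **Grip slip:** The grip slackened while carrying the first plate, which drooped about 39°. I laid it flat on the bench and took a new grip.
- **Short of home:** The first plate stopped about 3 mm short before I pushed it home from behind.

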